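Demagnetise a batch of hardware tins

ROBOT

A 7-joint arm with a two-finger parallel gripper is mounted at the origin on the work surface. World frame = base frame: x ahead of the robot, y to its left, z up, the work surface at z = 0. Lengths are in m, angles in degrees, forces in N, time in s.
With the tool pointing down it reaches from about 0.4 to 0.85 m from the base axis. Payload 6.9 kg.
Tool frame: the origin (TCP) lies midway between the tips of the shut fingers; the grasp point (between the pads) lies 19 mm behind it; z points along the fingers, x is the direction in which the jaws open and shut, and the axes are right-handed (so a half turn about z gives the same grasp; the last joint's range is limited). The gripper opens to 85 mm and grips with 20 to 120 N. Pads are 22 mm wide; open, the fingers measure 114 mm over their backs; the gripper's body (76 mm by 85 mm) begins 54 mm behind the grasp point. The pads swing forward as they close: fully open they stand 13 mm farther back than shut.
Start: joints at [73.425, 29.078, -13.613, 85.955, 7.202, 65.827, -8.869], TCP at [0.24, -0.577, 0.198] pointing down, gripper open.
Joint ranges: [-176.47, 176.47], [-13.61, 117.27], [-81.72, 77.17], [0.22, 143.17], [-87.28, 267.28], [10, 112.55], [-165.47, 165.47]. Speed limits (degrees/s): [136.94, 136.94, 180, 180, 180, 180, 180].

INTERFACE

Orientations are given as [roll, pitch, yaw] about the fixed x, y, z axes, in that order (R = Rz(yaw) Ry(pitch) Rx(roll)).
In Python, from station import bot gives the robot as it stands.
- The arm moves only by the tool jog_arm, never from a script. Its argument "targets" is one flat list of numbers, 6 for each row, row after row: the shift along the tool's x, y, z in cm, then the turn, a rotation vector about the tool's x, y, z in degrees. In form: [tx, ty, tz, wx, wy, wz, tx, ty, tz, wx, wy, wz, ...]. A call has 1 to 12 rows; each row shifts and turns the commanded pose from where the row before left it, along the tool's axes as they then stand; what a row does not reach is not made up. A row lasts 1/8 s, in which the tool goes at most 62.5 mm and 10.7 degrees, less where a joint would pass 70% of its speed; a pose out of reach is approached as far as the arm can. A call with a gripper value outside its range is refused whole. "hand" is the closure in counts, from 0 (fully open) to 255 (shut), set as the call begins (left out, the last holds). The fingers move at their own pace and stop on an object; "newtons" is the grip in N (left out, the last holds). Time passes only in rows, so rows that do not move let the fingers close. It gives the time, the measured TCP pose, the force and the opening at its end, in the units of the state.
- bot.get_obs(): the state, without advancing time (a new reading comes with each control period).
- bot.snapshot(name): name is "scene" or "side" or "wrist"; returns a dict with "frame" (384x512x3 uint8, red, green, blue), "mtx" (3x3 intrinsics, pixels), "D" ([k1, k2, p1, p2, k3] as OpenCV has them; the pictures are not rectified), "camera_from_world" (4x4, takes a point from world to camera coordinates). Camera axes: x right, y down, z forward; pixel columns grow to the right and rows downward; lengths in m; the calibration is good to about 2 mm. A picture is of the moment at which its call begins. There is no depth.
- bot.hand_in(): hands the job in, once; it reports no verdict.
The state is a dict: "time_s": time; "joints": joint angles; "qvel": joint speeds; "joint_efforts": joint torques, N m; "position": TCP position; "ee_rot": TCP orientation; "wrist_force": force on the tool from outside, world axes, zero at the start; "torque": the same for the moment, N m; "opening": finger opening in m.
Only numpy, scipy, OpenCV 4.12 (cv2) and the standard library are available. Lean on these libraries where they do the work, as an engineer would, in place of code of your own. Each camera call takes 0.05 s, during which the arm holds its last target.

TASK

First switch the demagnetiser off: pull the console's locking power lever outward along its bat, flip it to the robot's side and let it drop back into its lock. With the power off, stack every closed hardware tin from the bench in one upright column, squarely on the white outline in the middle of the demagnetiser's deck, and turn the three digit wheels so that, seen from the robot, they show on top four dots on the left one, one dot on the middle one and three dots on the right one. Last, pull and flip the lever back to its far side, locked again, to start the cycle, and leave the other things on the bench where they are.

Things in the scene. Friction and masses are not known exactly. Their poses are not given: they have to be found in the camera images.
- console: Fixed grey control box, 120 (x) x 270 (y) x 55 mm high, flat top. Origin: centre of its underside; x points away from the robot side (front) to the back, y to the left, z up. In its frame, wheel axles at (0, 95, 57) left, (0, 40, 57) middle and (0, -15, 57) mm right, lever pivot at (0, -85, 51) mm. Its place and yaw vary.
- lever (a joint): Angle (rad) of the power lever about the console's y axis, through the pivot. Positive leans to the back, away from the robot: +0.39 to +0.45 is ON (locked); -0.39 to -0.45 is OFF (locked, leaning to the robot). 0 is straight up. Between the two a steel gate stops a cross pin on the bat unless the bat is pulled out along its own length by at least 7.5 mm; let go at either end, its spring draws it back in. It turns with little friction. Do not force it against the gate.
- bat (a joint): How far the lever's bat is pulled outward along its own length, m: 0 is fully home, 0.012 the end of its travel. Spring: 3.6 N at 0, 300 N/m, so about 6.5 N at 9 mm. It counts as dropped in its lock below 0.002.
- bat_grip (a point): Point to grip on the lever's bat: 60 mm from the pivot along the bat when it is home. The bat's head is a black flat-sided block, 12 mm thick along the console's y and 16 mm wide, reaching from 39 to 73 mm from the pivot; below it is a thin shank. The steel gate plates reach 29 mm from the pivot and 12.5 mm to each side in y. x, y, z axes: z points outward along the bat, y along the console's y.
- wheel_left (a joint): Angle (rad) of the left digit wheel (the one farther from the lever). Six values 0 to 5, each marked on the rim by that many black dots; value = angle / 1.0472, and that many dots then lie exactly on top. Goes from -0.1 to 5.34 with end stops. It increases as the top of the wheel moves to the back (console +x). Held by light friction (0.06 N m) with no clicks, so it stays where it is left. Four dots on top = 4.19 rad.
- wheel_middle (a joint): Angle (rad) of the middle digit wheel; as wheel_left. One dot on top = 1.05 rad.
- wheel_right (a joint): Angle (rad) of the right digit wheel (the one nearest the lever); as wheel_left. Three dots on top = 3.14 rad.
- wheel_left_axle (a point): Centre of the left wheel, on its axle, 57 mm above the bench, 2 mm above the console's top. White wheel, 68 mm diameter, 16 mm thick along the console's y, axle along the console's y; its upper half stands free above the panel and can be pinched across its two flat sides (39 mm free between neighbouring wheels).
- wheel_middle_axle (a point): Centre of the middle wheel, on its axle; same wheel as the left. A wheel can be carried round about half a radian either side of the top per grasp; a gripper that does not lean along with it pivots on its sides and turns it only about half as far as it moves, so read the angle after each stroke.
- wheel_right_axle (a point): Centre of the right wheel, on its axle; same wheel as the left.
- demag: Fixed demagnetiser, 240 (x) x 160 (y) x 45 mm high, flat top deck with a white 70 (x) x 90 (y) mm outline in its middle, which is parallel to its sides. Origin: centre of its underside; x to the back, y to the left. Its place and yaw vary.
- pad (a point): Centre of the white outline, on the deck's surface, 45 mm above the bench; axes as the demagnetiser's.
- tin0: Closed plain-metal hardware tin, 60 (x) x 80 (y) x 30 mm high, 0.2 to 0.42 kg. Origin: the middle of the tin (15 mm above its underside), z up. Between 2 and 4 such tins are present. In the column its 80 mm side runs along the demagnetiser's y (the outline's long side); which end or face is which does not matter, nor does the order.
- tin1: Closed plain-metal hardware tin, 60 (x) x 80 (y) x 30 mm high, 0.2 to 0.42 kg. Origin: the middle of the tin (15 mm above its underside), z up. Between 2 and 4 such tins are present. In the column its 80 mm side runs along the demagnetiser's y (the outline's long side); which end or face is which does not matter, nor does the order.
- tin2: Closed plain-metal hardware tin, 60 (x) x 80 (y) x 30 mm high, 0.2 to 0.42 kg. Origin: the middle of the tin (15 mm above its underside), z up. Between 2 and 4 such tins are present. In the column its 80 mm side runs along the demagnetiser's y (the outline's long side); which end or face is which does not matter, nor does the order.
- tin3: Closed plain-metal hardware tin, 60 (x) x 80 (y) x 30 mm high, 0.2 to 0.42 kg. Origin: the middle of the tin (15 mm above its underside), z up. Between 2 and 4 such tins are present. In the column its 80 mm side runs along the demagnetiser's y (the outline's long side); which end or face is which does not matter, nor does the order.
- castle_nut: Small castellated nut lying among the tins, 30 mm across, 18 mm high; not part of the job.
- bearing_cup: Steel bearing ring, 60 mm across, 16 mm high; not part of the job.
- screwdriver: Screwdriver lying on the bench, origin near its middle; not part of the job.
- wrench: Steel wrench lying on the bench, origin near its middle; not part of the job.
- grease_can: Grey can, 68 mm across, 75 mm high; not part of the job.
- axle_pin: Steel pin, 16 mm thick, 90 mm long; not part of the job.
- sanding_block: Cork block, 110 x 60 x 30 mm; not part of the job.

How it is judged:
By the outcome, as a careful person would: the job done as asked, in the order asked, and still so for the second after the job is handed in, with the robot touching nothing.
Of tin0, tin1, tin2, tin3 only 2 to 4 are there at a start; the rules pass over those that are not, and their reading is None.
At some moment in a run one of tin0, tin1, tin2, tin3 may be knocked a few centimetres aside while the robot is not near it.
Once in a run the grip may slacken for a moment while it holds something.
It also fails if it takes over 210 s, if anything falls off the work surface, if the arm or the gripper's body presses on something with over 40 N, if the wrist force passes 120 N, or if a joint passes its speed limit or range.

## Working session

There is one attempt and no reset: what is moved stays moved. The work goes in short steps, Python scripts to look and compute and a tool call to move; the robot and the scene stay as the last step left them, time stands still between calls to the robot, and variables do not carry over. Pictures are saved under pics/ and viewed, and the job is handed in when it is done.

Besides the shell and the picture viewer there is one more tool, called after "Request:" as name(argument=value, ...) on one line, values as JSON. jog_arm: Moves the arm, as the interface text tells. Its arguments: {"type":"object","properties":{"targets":{"type":"array"},"hand":{"type":"number"},"newtons":{"type":"number"}},"required":["targets"]}

```bash
ls; mkdir -p pics
python3 - <<'E'
from station import bot
import cv2
print(bot.get_obs())
for n in ["scene","side","wrist"]:
    s=bot.snapshot(n); cv2.imwrite(f"pics/{n}0.png",s["frame"][:,:,::-1]); print(n,s["mtx"],s["D"],s["camera_from_world"])
E
```

```text
pics
{'time_s': 0.0, 'joints': array([ 73.42504099,  29.12718555, -13.60911443,  86.00900137,
         7.20055965,  65.82644282,  -8.86898931]), 'qvel': array([-0.01769528, -0.03821219, -0.0743372 , -0.01048811,  0.03555525,
       -0.08580206,  0.04512062]), 'joint_efforts': array([ 1.09557302e-03, -6.20591569e+01, -2.18681775e+00, -2.49648303e+01,
        1.24738662e-02,  1.20264105e-02,  3.92442405e-05]), 'position': array([ 0.2401012 , -0.5764298 ,  0.19751007]), 'ee_rot': array([ 1.79999639e+02,  1.03987884e-01, -6.73795692e+01]), 'wrist_force': array([ 0.37733426, -0.82147006,  0.16586942]), 'torque': array([-0.01598869, -0.02192806, -0.01594647]), 'opening': 0.0850241545274453}
scene [[379.24488133   0.         254.58026505]
 [  0.         379.24488133 191.43195318]
 [  0.           0.           1.        ]] [-0.12648069  0.          0.          0.          0.        ] [[ 0.10788393  0.99401432  0.01722188 -0.0300998 ]
 [ 0.80633283 -0.07735478 -0.58638179 -0.39752405]
 [-0.5815397   0.07714773 -0.80985172  1.72585409]
 [ 0.          0.          0.          1.        ]]
side [[427.84539096   0.         250.65924777]
 [  0.         427.84539096 190.20694535]
 [  0.           0.           1.        ]] [-0.01321579  0.          0.          0.          0.        ] [[-0.70387063 -0.71028104 -0.00818491  0.36166569]
 [-0.45226619  0.4570102  -0.76589619  0.35021645]
 [ 0.54774213 -0.53539007 -0.64291215  1.12030661]
 [ 0.          0.          0.          1.        ]]
wrist [[298.5997133    0.         258.43334553]
 [  0.         298.5997133  191.50435804]
 [  0.           0.           1.        ]] [-0.01685862  0.          0.          0.          0.        ] [[ 0.38497465 -0.92292653 -0.00107178 -0.62431628]
 [-0.88308116 -0.36869123  0.29023171 -0.03896429]
 [-0.2682577  -0.11078538 -0.9569558   0.37935569]
 [ 0.          0.          0.          1.        ]]
```

View pics/scene0.png

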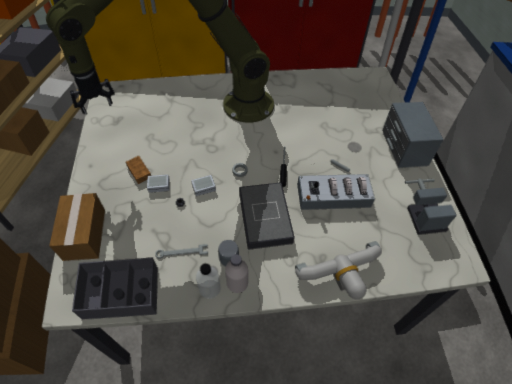

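View pics/side0.png

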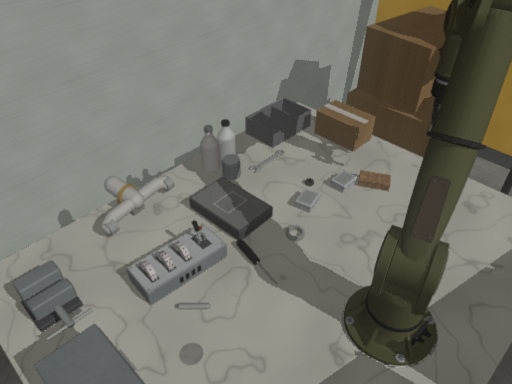

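View pics/wrist0.png

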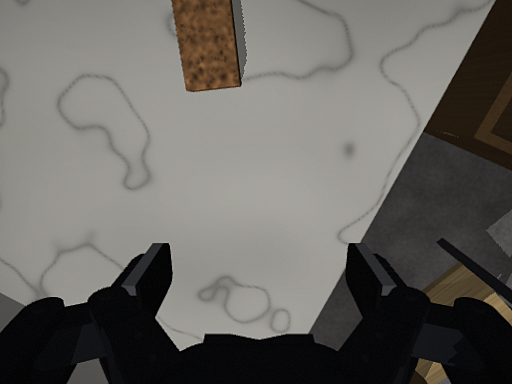

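The scene view shows two tins at about (158,183) and (204,185), the demagnetiser at (266,213) and the console at (336,190). The screwdriver, bearing ring, nut, cork block, wrench, can and pin are also there. Next I'll zoom in and measure.

```bash
cat > h.py <<'E'
import numpy as np, cv2
from station import bot
from scipy.spatial.transform import Rotation as R
def cam(s):
    T=np.array(s["camera_from_world"]); return np.array(s["mtx"]),np.array(s["D"]),T[:3,:3],T[:3,3]
def ray(s,uv):
    K,D,Rc,t=cam(s)
    p=cv2.undistortPoints(np.array(uv,float).reshape(-1,1,2),K,D).reshape(-1,2)
    d=np.c_[p,np.ones(len(p))]@Rc
    return -Rc.T@t,d
def plane(s,uv,z):
    c,d=ray(s,uv); k=(z-c[2])/d[:,2]; return c+d*k[:,None]
def proj(s,P):
    K,D,Rc,t=cam(s); P=np.array(P,float).reshape(-1,3)
    return cv2.projectPoints(P,cv2.Rodrigues(Rc)[0],t,K,D)[0].reshape(-1,2)
def two(s1,u1,s2,u2):
    c1,d1=ray(s1,[u1]);c2,d2=ray(s2,[u2]);d1=d1[0];d2=d2[0]
    k=np.linalg.lstsq(np.c_[d1,-d2],c2-c1,rcond=None)[0]
    a=c1+k[0]*d1;b=c2+k[1]*d2
    return (a+b)/2,np.linalg.norm(a-b)
def crop(s,x0,y0,x1,y1,f,name):
    im=s["frame"][y0:y1,x0:x1,::-1]; im=cv2.resize(im,None,fx=f,fy=f,interpolation=cv2.INTER_CUBIC); cv2.imwrite("pics/"+name,im)
def rect(s,z,mask,name=None):
    cs,_=cv2.findContours(mask.astype(np.uint8),cv2.RETR_EXTERNAL,cv2.CHAIN_APPROX_NONE)
    out=[]
    for c in cs:
        if cv2.contourArea(c)<60: continue
        P=plane(s,c.reshape(-1,2),z)[:,:2]
        out.append(cv2.minAreaRect((P*1000).astype(np.float32)))
    return out
def tool():
    o=bot.get_obs(); return np.array(o["position"]),R.from_euler("xyz",o["ee_rot"],degrees=True)
def delta(pos,rpy):
    p,r=tool(); r2=R.from_euler("xyz",rpy,degrees=True)
    print("shift cm (tool axes)",np.round(r.inv().apply(np.array(pos)-p)*100,2),"rotvec deg",np.round(np.degrees((r.inv()*r2).as_rotvec()),2))
E
python3 - <<'E'
from h import *
a=bot.snapshot("scene");b=bot.snapshot("side")
crop(a,290,160,390,220,7,"a1.png");crop(b,120,205,240,305,6,"b1.png")
crop(a,110,140,310,260,4,"a2.png");crop(b,180,140,400,280,3.6,"b2.png")
E
```

```text
(no output)
```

View pics/a1.png

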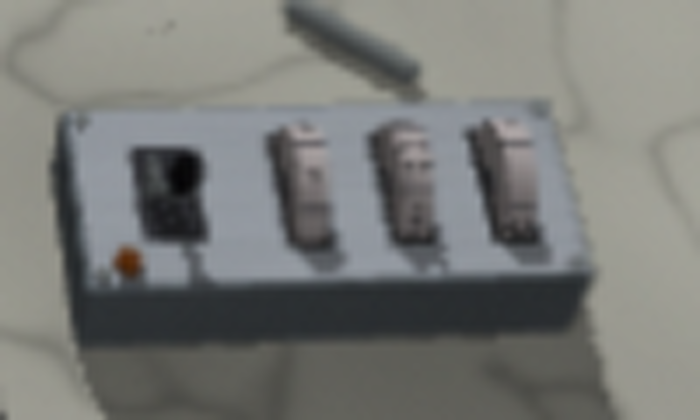

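View pics/b1.png

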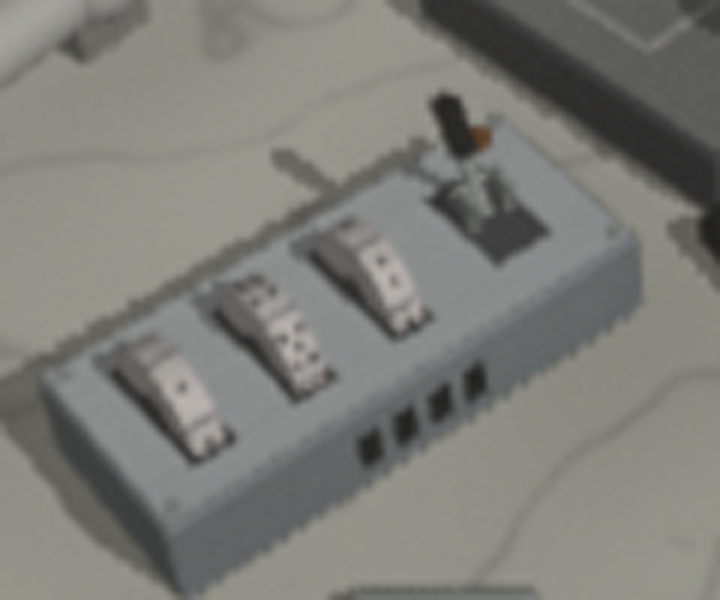

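View pics/a2.png

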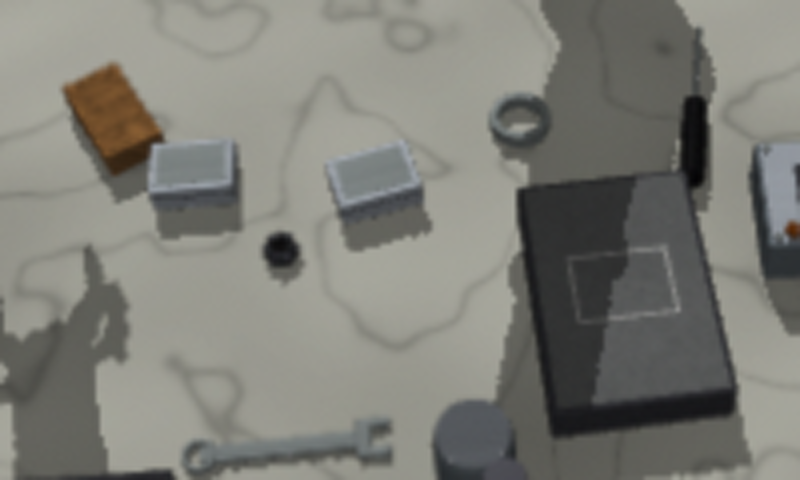

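View pics/b2.png

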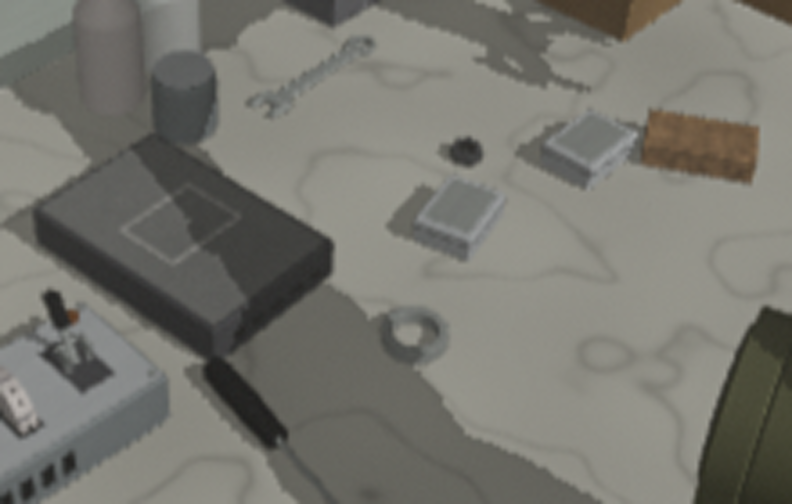

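```bash
cat > m1.py <<'E'
from h import *
a=bot.snapshot("scene");b=bot.snapshot("side")
def A1(p): return np.array(p)/7+[290,160]-.4
def B1(p): return np.array(p)/6+[120,205]-.4
def A2(p): return np.array(p)/4+[110,140]-.4
def B2(p): return np.array(p)/3.6+[180,140]-.4
def fit(n,z,pa,pb):
    for q,s in ((pa,a),(pb,b)):
        P=plane(s,q,z); c=P.mean(0); e=np.diff(np.r_[P,P[:1]],axis=0)
        print(n,"c",c.round(4),"len",np.linalg.norm(e,axis=1).round(3),"yaw",(np.degrees(np.arctan2(e[:,1],e[:,0]))%90).round(1))
fit("console",.055,A1([(62,118),(548,103),(590,275),(85,287)]),B1([(640,240),(175,515),(45,380),(495,120)]))
fit("demag",.045,A2([(520,190),(685,173),(735,390),(553,412)]),B2([(35,212),(155,137),(330,245),(218,328)]))
fit("pad",.045,A2([(569,258),(668,246),(680,310),(582,323)]),B2([(122,230),(186,186),(240,215),(174,263)]))
fit("tinA",.03,A2([(150,147),(237,142),(237,190),(148,197)]),B2([(545,147),(590,112),(637,138),(588,178)]))
fit("tinB",.03,A2([(327,160),(405,142),(422,185),(343,212)]),B2([(418,205),(445,180),(507,205),(467,250)]))
E
python3 m1.py
```

```text
console c [0.5401 0.2718 0.055 ] len [0.268 0.114 0.265 0.11 ] yaw [87.  84.8 86.  86.1]
console c [0.5386 0.2714 0.055 ] len [0.259 0.108 0.261 0.116] yaw [84.6 89.4 86.4 88.3]
demag c [0.6115 0.0011 0.045 ] len [0.154 0.231 0.155 0.232] yaw [1.9 2.  2.  1.9]
demag c [0.6082 0.0016 0.045 ] len [0.155 0.232 0.145 0.232] yaw [1.6 1.5 1.6 3.9]
pad c [0.6095 0.0032 0.045 ] len [0.09  0.068 0.087 0.069] yaw [2.8 0.7 3.2 3.5]
pad c [ 0.6134 -0.0012  0.045 ] len [0.084 0.067 0.088 0.067] yaw [2.9 6.  3.1 3.2]
tinA c [ 0.4327 -0.3848  0.03  ] len [0.084 0.058 0.083 0.06 ] yaw [88.6  1.5  0.1  1.6]
tinA c [ 0.424  -0.3814  0.03  ] len [0.079 0.059 0.086 0.06 ] yaw [ 1.6 88.   1.5 80.9]
tinB c [ 0.456  -0.2138  0.03  ] len [0.076 0.054 0.078 0.064] yaw [11.1 14.6 18.  12.8]
tinB c [ 0.4526 -0.2114  0.03  ] len [0.047 0.067 0.077 0.075] yaw [ 6.9 11.1  9.9 77.4]
```

```bash
cat >> h.py <<'E'
def plan(pos,rpy,n=None,start=None,dp=2):
    p,r=tool() if start is None else start
    r2=rpy if isinstance(rpy,R) else R.from_euler("xyz",rpy,degrees=True)
    d=np.array(pos)-p; rv=(r.inv()*r2).as_rotvec()
    if n is None: n=int(max(np.ceil(np.linalg.norm(d)/.06),np.ceil(np.degrees(np.linalg.norm(rv))/10.5),1))
    out=[]
    for i in range(n):
        t=np.round(r.inv().apply((np.array(pos)-p)/(n-i))*100,dp)
        w=np.round(np.degrees((r.inv()*r2).as_rotvec())/(n-i),1)
        out.append([*t,*w]); p=p+r.apply(t/100); r=r*R.from_rotvec(np.radians(w))
    print(n,"rows:",", ".join(str([float(x)+0. for x in o])[1:-1] for o in out).replace(".0,",","))
    return p,r
E
python3 - <<'E'
from h import *
s=plan([.48,-.25,.28],[180,0,-20])
s=plan([.43,.2,.28],[180,0,86],start=s)
E
```

```text
7 rows: -2.99, -4.96, -1.17, 0, 0, -6.8, -2.39, -5.28, -1.17, 0, 0, -6.8, -1.74, -5.52, -1.17, 0, 0, -6.8, -1.08, -5.69, -1.17, 0, 0, -6.7, -0.41, -5.77, -1.16, 0, 0, -6.8, 0.28, -5.78, -1.17, 0, 0, -6.7, 0.95, -5.71, -1.16, 0, 0, -6.8
11 rows: -1.82, -3.69, 0, 0, 0, -9.6, -1.18, -3.94, 0, 0, 0, -9.6, -0.51, -4.08, 0, 0, 0, -9.6, 0.18, -4.11, 0, 0, 0, -9.6, 0.86, -4.03, 0, 0, 0, -9.7, 1.53, -3.82, 0, 0, 0, -9.6, 2.14, -3.52, 0, 0, 0, -9.7, 2.71, -3.1, 0, 0, 0, -9.6, 3.18, -2.61, 0.01, 0, 0, -9.7, 3.58, -2.04, 0, 0, 0, -9.6, 3.87, -1.41, 0.01, 0, 0, -9.7
```

Request:
jog_arm(targets=[-3,-5,-1.2,0,0,-6.8,-2.4,-5.3,-1.2,0,0,-6.8,-1.7,-5.5,-1.2,0,0,-6.8,-1.1,-5.7,-1.2,0,0,-6.7,-0.4,-5.8,-1.2,0,0,-6.8,0.3,-5.8,-1.2,0,0,-6.7,1,-5.7,-1.1,0,0,-6.8], hand=0)

```text
time_s: 1.23
position: [0.4823, -0.2485, 0.2821]
ee_rot: [180.0, -0.0, -19.8]
wrist_force: [-0.3, -0.1, -1.0]
opening: 0.0859
```

Request:
jog_arm(targets=[-1.8,-3.7,0,0,0,-9.6,-1.2,-3.9,0,0,0,-9.6,-0.5,-4.1,0,0,0,-9.6,0.2,-4.1,0,0,0,-9.6,0.9,-4,0,0,0,-9.7,1.5,-3.8,0,0,0,-9.6,2.1,-3.5,0,0,0,-9.7,2.7,-3.1,0,0,0,-9.6,3.2,-2.6,0,0,0,-9.7,3.6,-2,0,0,0,-9.6,3.9,-1.4,0,0,0,-9.7,0,0,0,0,0,0])

```text
time_s: 2.72
position: [0.4314, 0.2026, 0.2817]
ee_rot: [-180.0, -0.1, 86.4]
wrist_force: [-0.1, -0.7, -0.3]
opening: 0.0851
```

Run:
```python
from h import *
o=bot.get_obs();print(o["position"],o["ee_rot"],o["joints"])
w=bot.snapshot("wrist");cv2.imwrite("pics/w1.png",w["frame"][:,:,::-1]); 
Rw=np.array(w["camera_from_world"])
p,r=tool(); print("cam in tool",r.inv().apply(-Rw[:3,:3].T@Rw[:3,3]-p), r.inv().apply(Rw[2,:3]))
```

```text
[0.43143631 0.20258841 0.28173207] [-1.79994514e+02 -1.17137599e-01  8.64276402e+01] [ 17.86638722  19.50168511 -63.55359085  98.48931565  18.09892649
  73.278619    36.76804825]
cam in tool [ 0.00119521 -0.07538513 -0.17635762] [0.00247255 0.28998725 0.95702732]
```

View pics/w1.png

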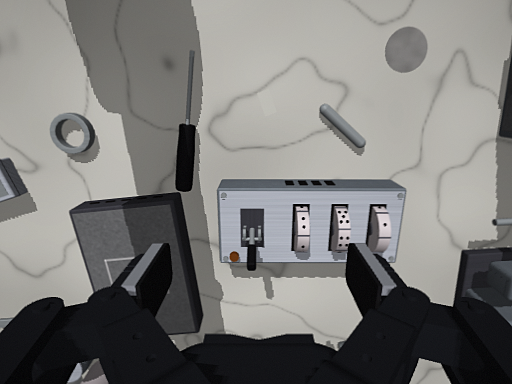

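Run:
```python
from h import *
w=bot.snapshot("wrist")
crop(w,205,170,415,280,3.8,"w1c.png")
```

```text
(no output)
```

View pics/w1c.png

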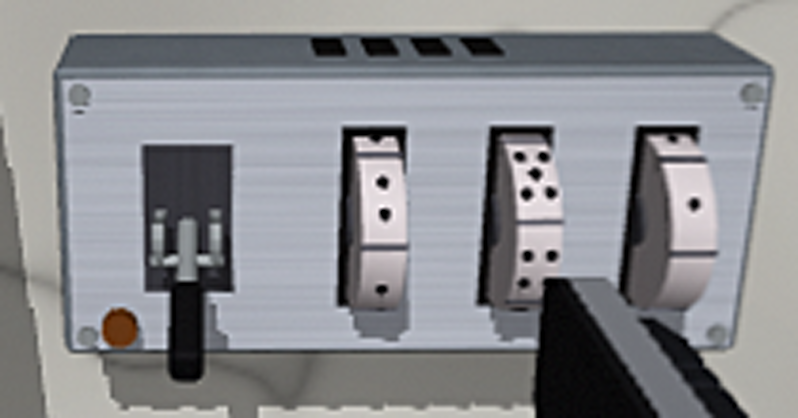

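Run:
```python
from h import *
w=bot.snapshot("wrist")
f=lambda p:np.array(p)/3.8+[205,170]-.4
C=f([(59,74),(771,74),(735,349),(71,350)])
P=plane(w,C,.055);e=np.diff(np.r_[P,P[:1]],axis=0)
print(P.mean(0),np.linalg.norm(e,axis=1),np.degrees(np.arctan2(e[:,1],e[:,0])))
# lines sub-pixel: screws
S=plane(w,f([(79,96),(752,94),(716,335),(88,337)]),.055);print(S.mean(0));e=np.diff(np.r_[S,S[:1]],axis=0)
print(np.linalg.norm(e,axis=1),np.degrees(np.arctan2(e[:,1],e[:,0])))
```

```text
[0.53872289 0.27015943 0.055     ] [0.26390881 0.11480776 0.26578225 0.11488318] [ 86.03057077  -2.8205022  -93.94836829 176.24433273]
[0.53974814 0.26998185 0.055     ]
[0.25077463 0.10069277 0.25030395 0.10051921] [ 86.20310717  -4.07754952 -93.83634554 176.19028329]
```

```bash
cat >> h.py <<'E'
CON=np.array([.5395,.2700,0]); CYAW=-3.85
RC=R.from_euler("z",CYAW,degrees=True)
def con(p): return CON+RC.apply(np.array(p,float))
def lev(th,r): return con([np.sin(th)*r,-.085,.051+np.cos(th)*r])
WY={"left":.095,"middle":.040,"right":-.015}
def rim(wn,psi,dy=0): return con([.034*np.sin(psi),WY[wn]+dy,.057+.034*np.cos(psi)])
def rimang(s,wn,uv):
    # angle from top (to back +) of the rim point seen at pixel uv: closest in row direction on centre line
    ps=np.radians(np.arange(-90,90,.25)); best=None
    for dy in np.arange(-.008,.0081,.001):
        q=proj(s,[rim(wn,p,dy) for p in ps]); d=np.linalg.norm(q-np.array(uv),axis=1); i=d.argmin()
        if best is None or d[i]<best[0]: best=(d[i],np.degrees(ps[i]),dy)
    return best
E
python3 - <<'E'
from h import *
w=bot.snapshot("wrist")
f=lambda p:np.array(p)/3.8+[205,170]-.4
for wn,pts in dict(right=[(376,137),(382,182),(385,214),(381,289),(377,156),(383,246)],middle=[(519,156),(526,193),(536,174),(527,256),(524,283),(533,220)],left=[(674,138),(694,204),(685,158),(692,252)]).items():
    for p in pts: print(wn,p,rimang(w,wn,f(p)))
g=(proj(w,[lev(.42,.039),lev(.42,.073),lev(.42,.06)])+.4-[205,170])*3.8
print(g)
E
```

```text
right (376, 137) (np.float64(0.32131243663616127), np.float64(-88.5), np.float64(-0.001))
right (382, 182) (np.float64(0.1832513625423569), np.float64(-47.5), np.float64(-0.001))
right (385, 214) (np.float64(0.11434118596314105), np.float64(-27.5), np.float64(-0.001))
right (381, 289) (np.float64(0.18558339727721151), np.float64(22.5), np.float64(-0.001))
right (377, 156) (np.float64(0.0873009861045468), np.float64(-66.75), np.float64(-0.002))
right (383, 246) (np.float64(0.28307474691916146), np.float64(-8.5), np.float64(-0.002))
middle (519, 156) (np.float64(0.19030110684836285), np.float64(-66.5), np.float64(-0.005))
middle (526, 193) (np.float64(0.2563976910495376), np.float64(-40.0), np.float64(-0.005))
middle (536, 174) (np.float64(0.20062064843158997), np.float64(-52.25), np.float64(-0.001))
middle (527, 256) (np.float64(0.3554375006991449), np.float64(-1.75), np.float64(-0.005))
middle (524, 283) (np.float64(0.15926759942767235), np.float64(17.75), np.float64(-0.005))
middle (533, 220) (np.float64(0.30801058251747565), np.float64(-23.5), np.float64(-0.004))
left (674, 138) (np.float64(0.17472863051819243), np.float64(-85.0), np.float64(0.0))
left (694, 204) (np.float64(0.016977719852624435), np.float64(-32.75), np.float64(-0.001))
left (685, 158) (np.float64(0.08535182281872636), np.float64(-64.25), np.float64(0.0))
left (692, 252) (np.float64(0.055809012479575267), np.float64(-3.7499999999999996), np.float64(-0.002))
[[189.98031659 294.71704804]
 [189.04710904 374.30753203]
 [189.4178544  342.66705842]]
```

Angles measured from the wrist view: lever ON (prediction matches), right wheel about 82°, middle about 247°, left about 27°. Next is the lever approach.

```bash
cat >> h.py <<'E'
R0=RC*R.from_matrix(np.array([[0,1,0],[1,0,0],[0,0,-1]]).T)
def tilt(psi): return R0*R.from_euler("x",psi,degrees=True)
def levpose(deg,rho): return lev(np.radians(deg),rho),tilt(deg)
def whpose(wn,deg,rho):
    a=np.radians(deg); return con([rho*np.sin(a),WY[wn],.057+rho*np.cos(a)]),tilt(deg)
E
python3 - <<'E'
from h import *
p,r=levpose(24,.123); print(p, r.as_euler("xyz",degrees=True)); s=plan(p,r)
p,r=levpose(24,.043); print(p);plan(p,r,start=s)
E
```

```text
[0.58370841 0.18183267 0.16336609] [-1.56000000e+02 -1.27222187e-14  8.61500000e+01]
4 rows: -0.13, 3.79, 2.95, 6, 0, -0.1, -0.14, 4.08, 2.53, 6, 0, -0.1, -0.14, 4.32, 2.09, 6, 0, 0, -0.14, 4.51, 1.64, 6, 0, -0.1
[0.55124291 0.18401749 0.09028245]
2 rows: 0, 0, 4, 0, 0, 0, 0, 0, 4, 0, 0, 0.0
```

Request:
jog_arm(targets=[-0.1,3.8,2.9,6,0,-0.1,-0.1,4.1,2.5,6,0,0,-0.1,4.3,2.1,6,0,-0.1,-0.2,4.5,1.7,6,0,0,0,0,0,0,0,0,0,0,0,0,0,0], hand=130, newtons=40)

```text
time_s: 3.68
position: [0.5831, 0.1837, 0.163]
ee_rot: [-155.9, -0.1, 86.1]
wrist_force: [-1.3, 0.4, 0.8]
opening: 0.0417
```

Run:
```python
from h import *
w=bot.snapshot("wrist");cv2.imwrite("pics/w2.png",w["frame"][:,:,::-1])
b=bot.snapshot("side");crop(b,140,150,280,270,5,"b2b.png")
print(bot.get_obs()["joints"])
p,r=levpose(24,.123);plan(p,r); print(tool()[0],p)
# lever axis check: project predicted head ends
print(proj(w,[lev(.42,.039),lev(.42,.073)]))
```

```text
[  7.19849448  51.76163212 -53.89699692  65.85431266  23.31825669
  97.20622094  45.42656319]
1 rows: -0.26, 0.21, 0.24, 0.2, 0, 0.1
[0.58297245 0.18445665 0.16642006] [0.58370841 0.18183267 0.16336609]
[[256.82817609 188.30465811]
 [256.62669759 200.2401276 ]]
```

View pics/w2.png

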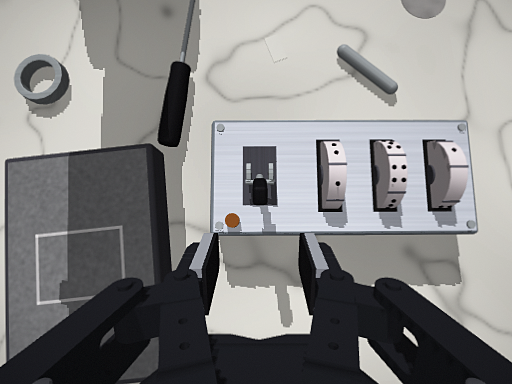

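View pics/b2b.png

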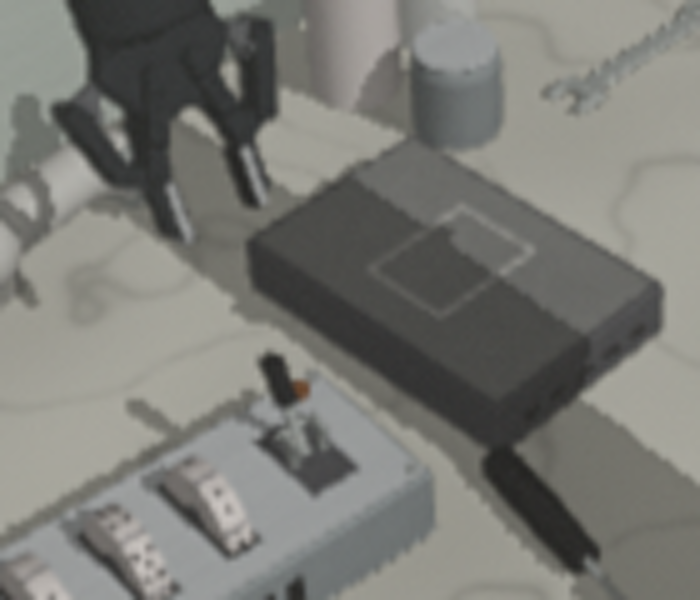

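Run:
```python
from h import *
for i in range(4):
    w=bot.snapshot("wrist"); o=bot.get_obs(); print(o["position"].round(4),o["ee_rot"].round(2), o["wrist_force"].round(1),np.array(w["camera_from_world"])[:3,3].round(4))
crop(w,200,110,490,260,2.7,"w2c.png")
print((proj(w,[con([x,y,.055]) for x in (-.05,.05) for y in(-.125,.125)]) -[200,110]+.4)*2.7)
```

```text
[0.583  0.1844 0.1669] [-1.5627e+02 -8.0000e-02  8.6270e+01] [-0.6  0.2  0.6] [-0.2218 -0.5249  0.4237]
[0.5831 0.1843 0.167 ] [-1.5629e+02 -6.0000e-02  8.6270e+01] [ 0.7 -0.1 -0.1] [-0.2216 -0.5252  0.4237]
[0.5832 0.1842 0.1668] [-1.5628e+02 -4.0000e-02  8.6260e+01] [-0.2  0.5 -0.6] [-0.2214 -0.5253  0.4236]
[0.5833 0.1841 0.1663] [-1.5625e+02 -3.0000e-02  8.6250e+01] [-0.2  0.3 -0.7] [-0.2213 -0.5254  0.4236]
[[ 51.29181385  54.34324543]
 [691.42869537  56.97323982]
 [ 46.35350858 313.64787737]
 [711.95246105 314.44719037]]
```

View pics/w2c.png

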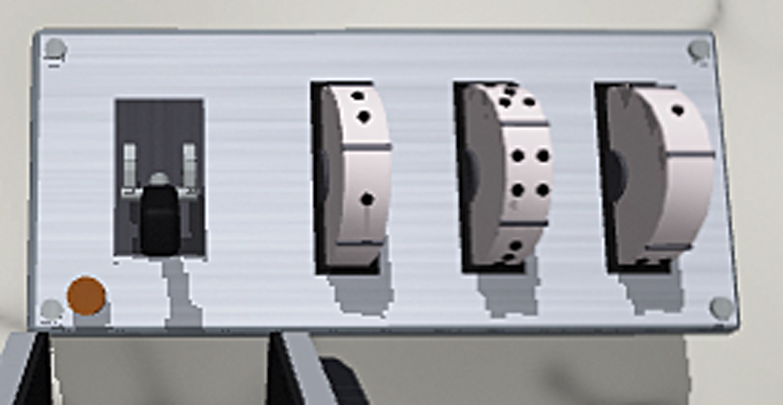

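Request:
jog_arm(targets=[0,0,0,0,0,0,0,0,0,0,0,0,0,0,0,0,0,0,0,0,0,0,0,0])

```text
time_s: 4.47
position: [0.5833, 0.1841, 0.1635]
ee_rot: [-156.0, -0.0, 86.2]
wrist_force: [-0.4, -0.1, -0.7]
opening: 0.0417
```

```bash
cat > scr.py <<'E'
from h import *
import sys
w=bot.snapshot("wrist"); o=bot.get_obs(); print(o["position"].round(4),o["ee_rot"].round(2),o["qvel"].round(2))
exp=proj(w,[con([x,y,.055]) for x in (-.05,.05) for y in(-.125,.125)])
g=cv2.cvtColor(w["frame"],cv2.COLOR_RGB2GRAY)
print(exp.round(1))
E
python3 scr.py
python3 - <<'E'
from h import *
w=bot.snapshot("wrist"); crop(w,200,110,490,260,2.7,"w2d.png")
print((proj(w,[con([x,y,.055]) for x in (-.05,.05) for y in(-.125,.125)]) -[200,110]+.4)*2.7)
E
```

```text
[0.5833 0.1841 0.1635] [-1.5598e+02 -3.0000e-02  8.6220e+01] [-0.02  0.13  0.02 -0.01  0.07 -0.09  0.05]
[[218.3 129.4]
 [457.5 130.2]
 [216.5 226.3]
 [465.6 226.4]]
[[ 50.50636353  53.3992421 ]
 [696.26875292  55.57117686]
 [ 45.49557292 315.0394228 ]
 [718.30881354 315.32984235]]
```

View pics/w2d.png

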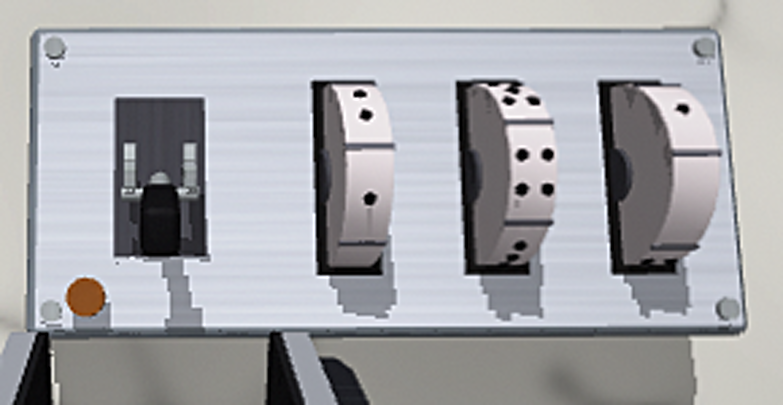

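```bash
sed -i 's/^CON=.*;/CON=np.array([.5383,.2722,0]);/' h.py
python3 - <<'E'
from h import *
p,r=levpose(24,.043); print(p);s=plan(p,r,n=4)
E
```

```text
[0.55004291 0.18621749 0.09028245]
4 rows: 0, -0.01, 2.01, 0, 0, 0, 0, -0.02, 2.01, 0, 0, 0, -0.01, -0.01, 2.01, 0, 0, 0, 0, -0.02, 2.02, 0, 0, 0.1
```

Request:
jog_arm(targets=[0,0,2,0,0,0,0,0,2,0,0,0,0,0,1.5,0,0,0,0,0,0,0,0,0,0,0,0,0,0,0])

```text
time_s: 5.2
position: [0.5614, 0.1858, 0.114]
ee_rot: [-156.0, -0.1, 86.2]
wrist_force: [0.7, -0.4, 0.2]
opening: 0.0419
```

Run:
```python
from h import *
w=bot.snapshot("wrist");cv2.imwrite("pics/w3.png",w["frame"][:,:,::-1])
b=bot.snapshot("side");crop(b,170,190,260,260,8,"b3.png")
print(bot.get_obs()["position"])
```

```text
[0.56152553 0.18589487 0.11412599]
```

View pics/w3.png

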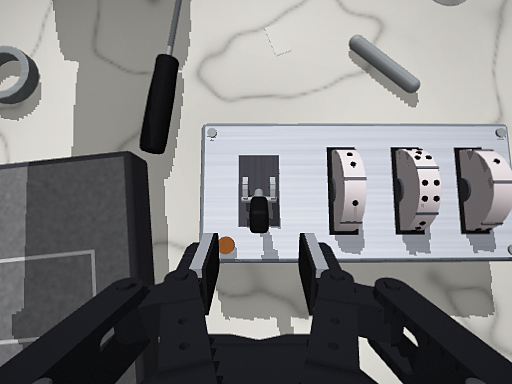

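View pics/b3.png

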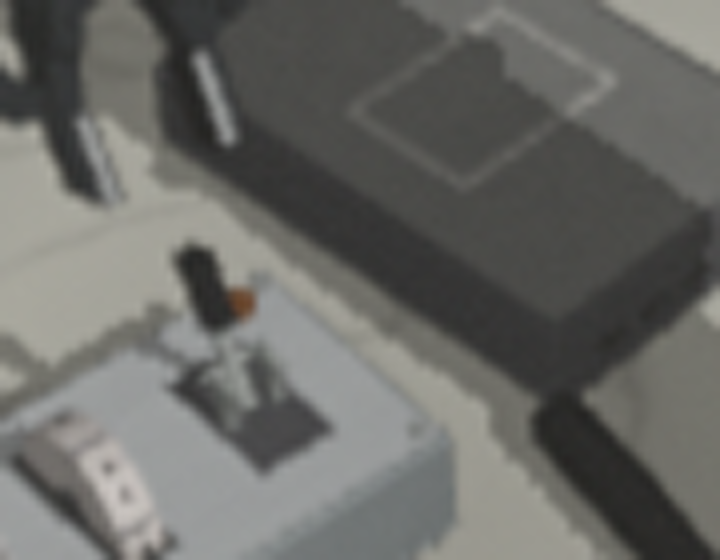

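Request:
jog_arm(targets=[0,0,1.3,0,0,0,0,0,1.3,0,0,0,0,0,0,0,0,0,0,0,0,0,0,0])

```text
time_s: 5.8
position: [0.5504, 0.1863, 0.0897]
ee_rot: [-156.0, -0.0, 86.2]
wrist_force: [-0.9, 0.4, -0.7]
opening: 0.0416
```

Run:
```python
from h import *
w=bot.snapshot("wrist");crop(w,160,120,360,270,4,"w4.png")
b=bot.snapshot("side");crop(b,170,190,260,260,8,"b4.png")
print(bot.get_obs()["position"])
```

```text
[0.55065972 0.18645314 0.08994709]
```

View pics/w4.png

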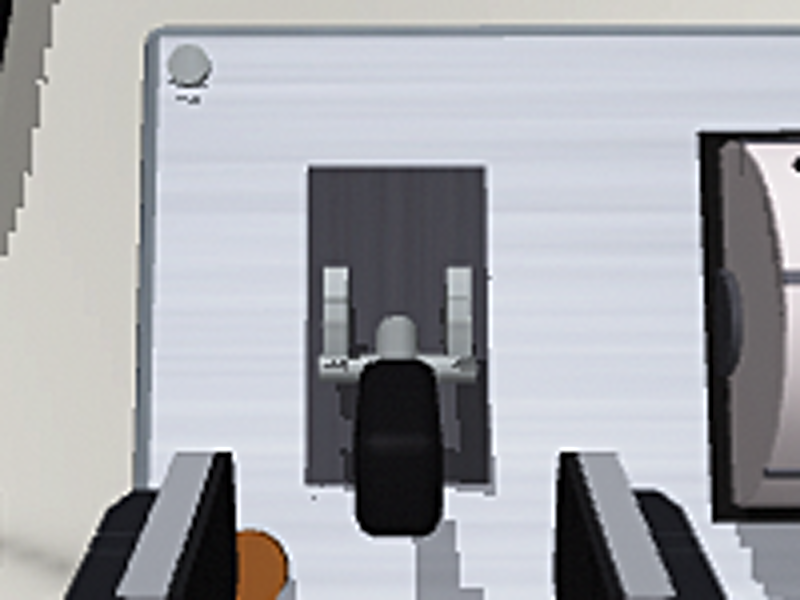

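View pics/b4.png

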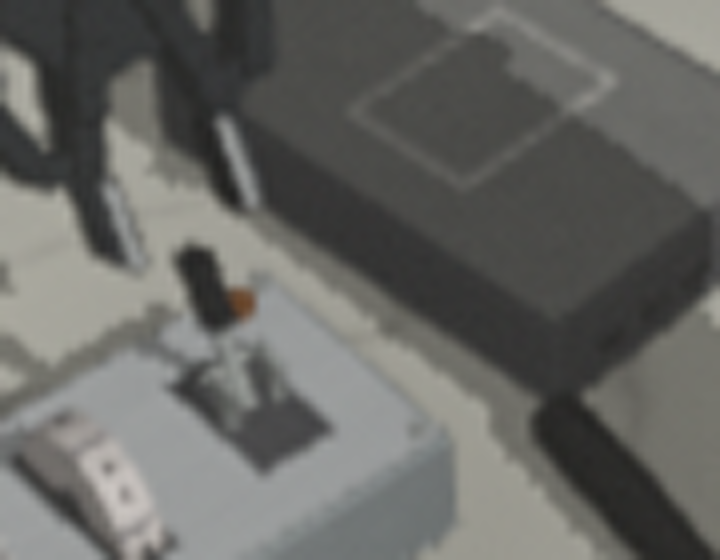

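Run:
```python
from h import *
w=bot.snapshot("wrist");b=bot.snapshot("side")
p,r=tool()
pts=[p]+[p+r.apply([sx*.021,0,-.01]) for sx in(1,-1)]+[lev(.42,.073),lev(.42,.039),lev(.42,.043)]
print("side",((proj(b,pts)-[170,190])*8).round(0)); print("wrist",((proj(w,pts)-[160,120])*4).round(0))
```

```text
side [[215. 320.]
 [159. 323.]
 [252. 270.]
 [190. 249.]
 [220. 329.]
 [216. 319.]]
wrist [[396. 416.]
 [535. 442.]
 [257. 442.]
 [395. 499.]
 [394. 402.]
 [394. 412.]]
```

Run:
```python
from h import *
w=bot.snapshot("wrist");b=bot.snapshot("side")
p,r=tool()
for z in (0,-.005,-.01,-.015,-.02,-.03):
    pts=[p+r.apply([sx*.021,y,z]) for sx in(1,-1) for y in (-.011,.011)]
    print(z,"side",((proj(b,pts)-[170,190])*8).round(0).tolist(),"wrist",((proj(w,pts)-[160,120])*4).round(0).tolist())
```

```text
0 side [[183.0, 353.0], [154.0, 341.0], [276.0, 299.0], [246.0, 287.0]] wrist [[530.0, 350.0], [526.0, 478.0], [262.0, 350.0], [266.0, 478.0]]
-0.005 side [[178.0, 341.0], [149.0, 329.0], [272.0, 287.0], [242.0, 276.0]] wrist [[534.0, 361.0], [529.0, 492.0], [258.0, 361.0], [263.0, 492.0]]
-0.01 side [[174.0, 329.0], [145.0, 317.0], [268.0, 276.0], [238.0, 264.0]] wrist [[537.0, 373.0], [532.0, 507.0], [254.0, 373.0], [259.0, 507.0]]
-0.015 side [[170.0, 317.0], [140.0, 305.0], [263.0, 264.0], [234.0, 253.0]] wrist [[541.0, 386.0], [536.0, 522.0], [250.0, 385.0], [256.0, 522.0]]
-0.02 side [[165.0, 306.0], [136.0, 294.0], [259.0, 252.0], [229.0, 241.0]] wrist [[546.0, 399.0], [540.0, 539.0], [246.0, 399.0], [252.0, 539.0]]
-0.03 side [[156.0, 282.0], [127.0, 270.0], [251.0, 228.0], [221.0, 218.0]] wrist [[555.0, 427.0], [548.0, 575.0], [237.0, 427.0], [244.0, 574.0]]
```

Request:
jog_arm(targets=[0,0,0,0,0,0,0,0,0,0,0,0,0,0,0,0,0,0], hand=175)

```text
time_s: 6.48
position: [0.5504, 0.1863, 0.0897]
ee_rot: [-156.0, -0.0, 86.2]
wrist_force: [0.0, 0.9, -0.4]
opening: 0.0267
```

Run:
```python
from h import *
w=bot.snapshot("wrist");crop(w,160,120,360,270,4,"w5.png")
b=bot.snapshot("side");crop(b,170,190,260,260,8,"b5.png")
print(bot.get_obs()["position"])
```

```text
[0.55037045 0.18628793 0.08966689]
```

View pics/w5.png

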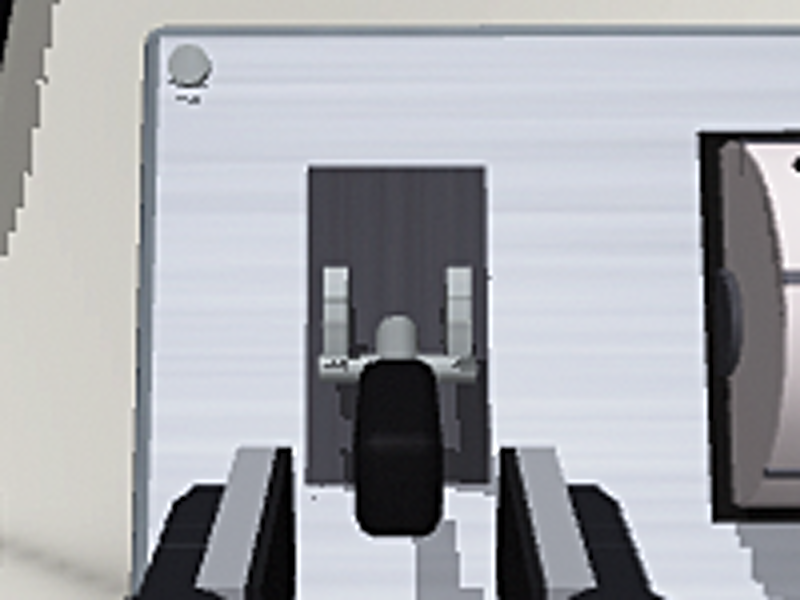

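View pics/b5.png

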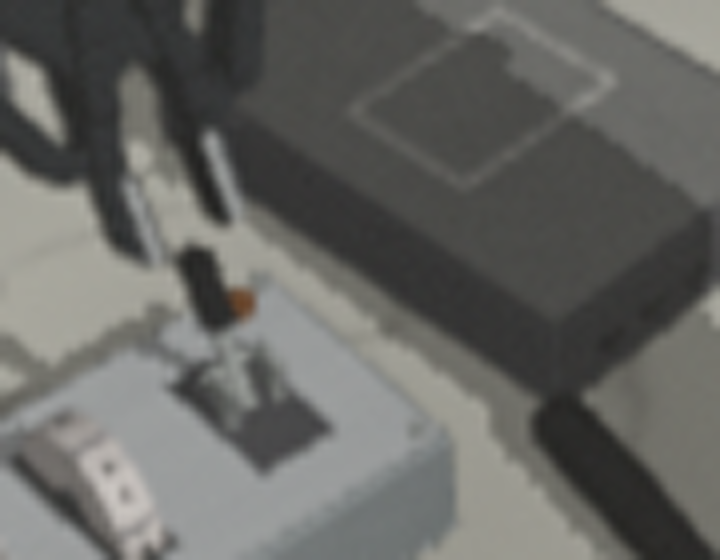

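Request:
jog_arm(targets=[0,0,0.5,0,0,0,0,0,0.5,0,0,0,0,0,0.5,0,0,0,0,0,0,0,0,0,0,0,0,0,0,0])

```text
time_s: 7.2
position: [0.5444, 0.1867, 0.076]
ee_rot: [-156.0, -0.0, 86.2]
wrist_force: [-0.2, 0.8, -0.2]
opening: 0.027
```

Run:
```python
from h import *
w=bot.snapshot("wrist");crop(w,160,120,360,270,4,"w6.png")
b=bot.snapshot("side");crop(b,170,190,260,260,8,"b6.png")
print(bot.get_obs()["position"])
```

```text
[0.54446464 0.18681706 0.0761458 ]
```

View pics/w6.png

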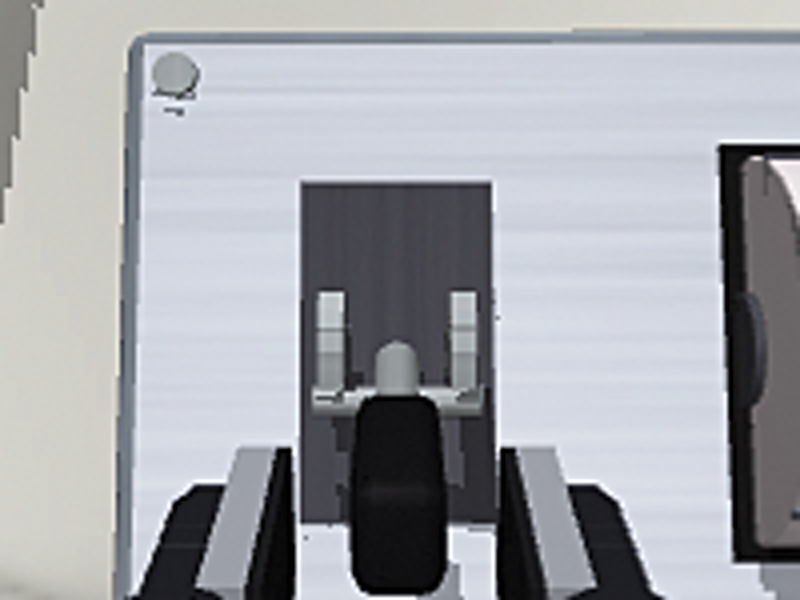

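View pics/b6.png

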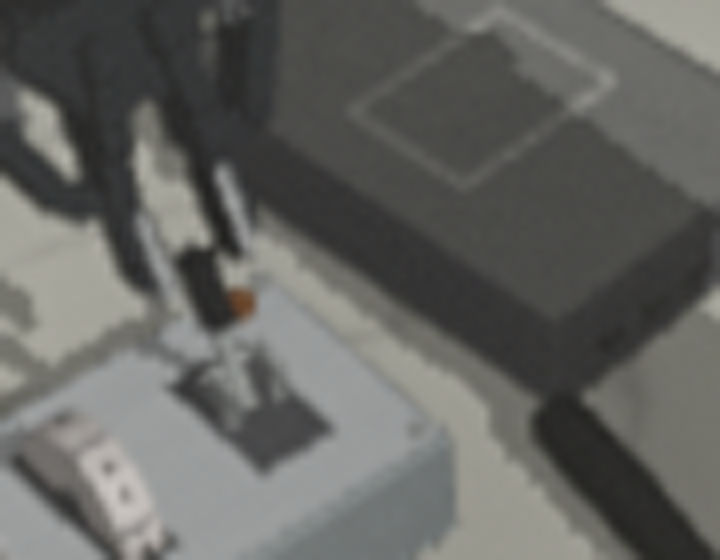

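Request:
jog_arm(targets=[0,0,0.3,0,0,0,0,0,0.3,0,0,0,0,0,0,0,0,0])

```text
time_s: 7.68
position: [0.5416, 0.1868, 0.0702]
ee_rot: [-156.0, -0.0, 86.2]
wrist_force: [0.5, -0.1, 0.5]
opening: 0.0269
```

Request:
jog_arm(targets=[0,0,0.3,0,0,0,0,0,0.3,0,0,0,0,0,0,0,0,0])

```text
time_s: 8.05
position: [0.5392, 0.1869, 0.0648]
ee_rot: [-156.0, -0.0, 86.2]
wrist_force: [0.1, -0.3, -0.2]
opening: 0.0265
```

Run:
```python
from h import *
w=bot.snapshot("wrist");crop(w,160,120,360,270,4,"w7.png")
b=bot.snapshot("side");crop(b,170,190,260,260,8,"b7.png")
print(bot.get_obs()["position"])
```

```text
[0.53943799 0.18706928 0.06502352]
```

View pics/w7.png

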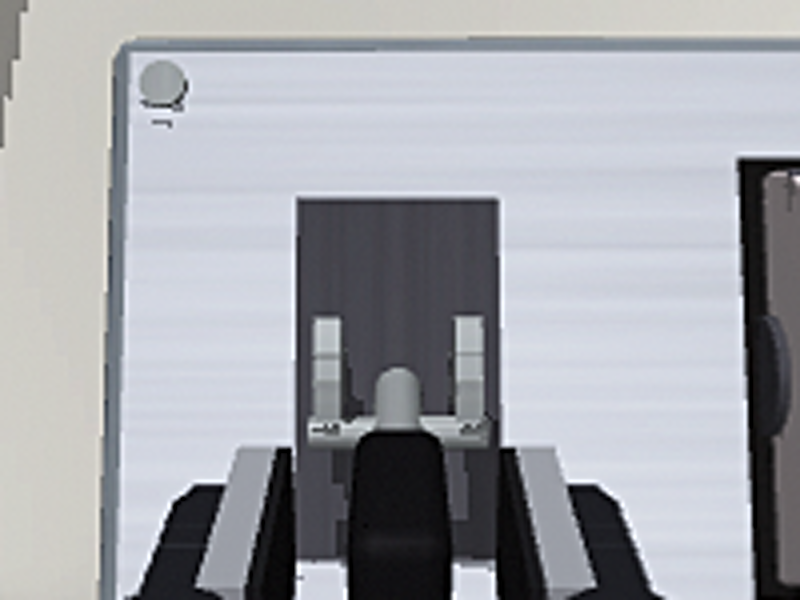

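View pics/b7.png

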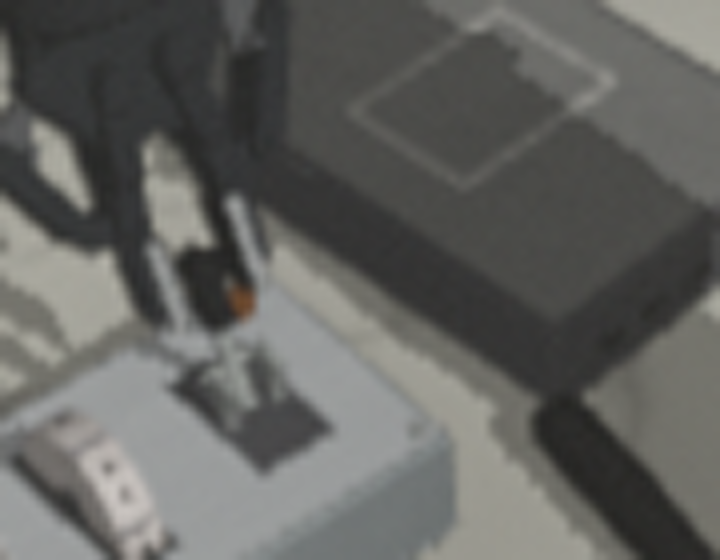

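Request:
jog_arm(targets=[0,0,0,0,0,0,0,0,0,0,0,0,0,0,0,0,0,0,0,0,0,0,0,0], hand=255, newtons=50)

```text
time_s: 8.65
position: [0.5396, 0.1873, 0.0652]
ee_rot: [-156.0, -0.1, 86.2]
wrist_force: [0.5, 1.4, 2.2]
opening: 0.011
```

Run:
```python
from h import *
w=bot.snapshot("wrist");crop(w,160,120,360,270,4,"w8.png")
b=bot.snapshot("side");crop(b,170,190,260,260,8,"b8.png")
p,r=tool();print(p); a=con([0,-.085,.051]); print("radius",np.linalg.norm((p-a)), r.inv().apply(a-p))
```

```text
[0.539612  0.1872808 0.0652262]
radius 0.015864038057991373 [-0.00036792 -0.00062475  0.01584746]
```

View pics/w8.png

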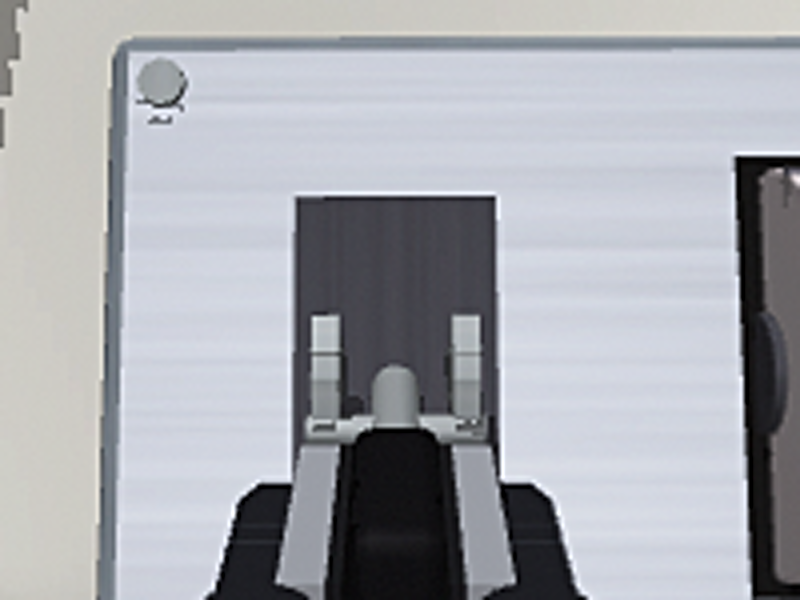

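View pics/b8.png

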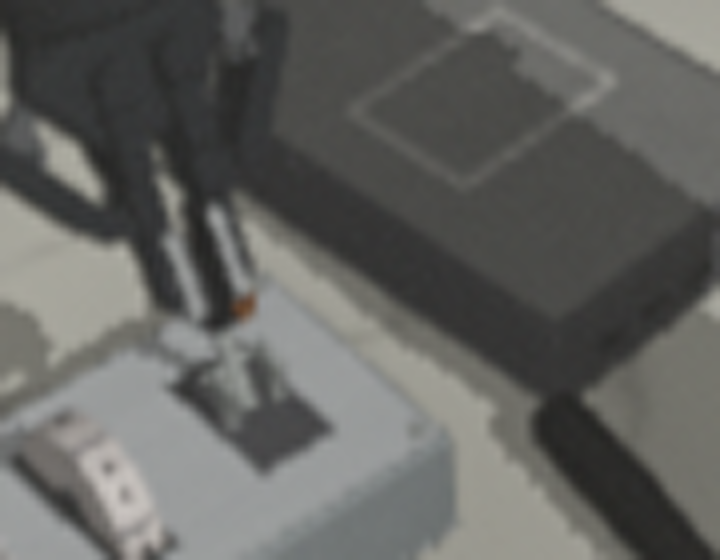

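Request:
jog_arm(targets=[0,0,-0.5,0,0,0,0,0,-0.5,0,0,0,0,0,0,0,0,0,0,0,0,0,0,0])

```text
time_s: 9.25
position: [0.5432, 0.1869, 0.0738]
ee_rot: [-156.0, -0.0, 86.2]
wrist_force: [-1.7, 3.5, -6.7]
opening: 0.0111
```

Run:
```python
from h import *
w=bot.snapshot("wrist");crop(w,160,120,360,270,4,"w9.png")
p,r=tool();print(p); a=con([0,-.085,.051]); print("radius",np.linalg.norm((p-a)), r.inv().apply(a-p), bot.get_obs()["wrist_force"],r.inv().apply(bot.get_obs()["wrist_force"]))
```

```text
[0.54318511 0.18688404 0.07387845]
radius 0.025216666893253994 [-0.00020416 -0.00036423  0.02521321] [-1.71085878  3.31007578 -6.96465468] [3.18597951 1.08005528 7.14654248]
```

View pics/w9.png

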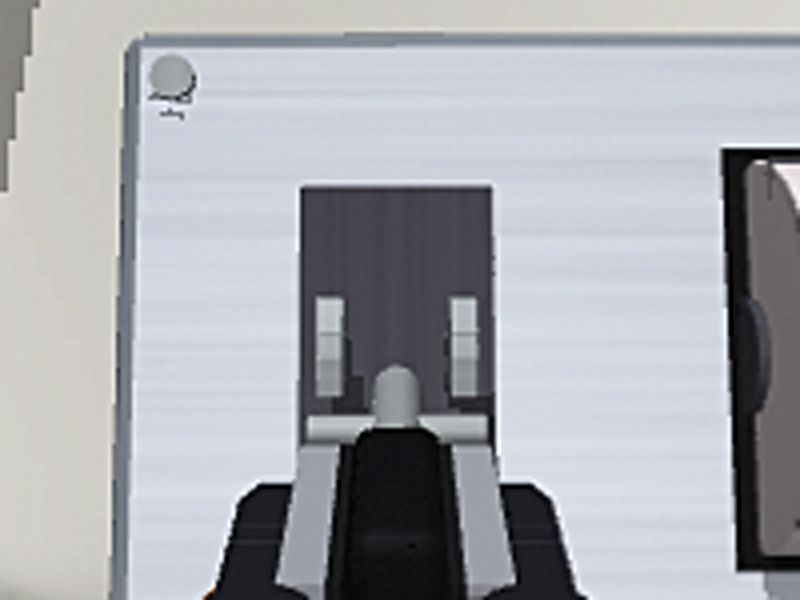

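Request:
jog_arm(targets=[0,-0.35,0.03,-8,0,0,0,-0.35,0.03,-8,0,0,0,-0.35,0.02,-8,0,0,0,0,0,0,0,0])

```text
time_s: 9.8
position: [0.5312, 0.1876, 0.0775]
ee_rot: [180.0, 0.1, 86.4]
wrist_force: [-3.5, 4.5, -7.6]
opening: 0.0106
```

```bash
cat > lv.py <<'E'
from h import *
p,r=tool(); a=con([0,-.085,.051]);f=bot.get_obs()["wrist_force"]; print("pos",p,"pivot in tool",r.inv().apply(a-p).round(4),"F tool",r.inv().apply(f).round(1), "tilt",np.degrees((R0.inv()*r).as_rotvec()).round(1))
E
python3 lv.py
```

```text
pos [0.53115227 0.18755418 0.0774975 ] pivot in tool [-0.      0.0014  0.0265] F tool [ 4.2 -3.8  7.6] tilt [-0.  -0.1 -0.3]
```

Request:
jog_arm(targets=[0,-0.35,0.08,-8,0,0,0,-0.35,0.08,-8,0,0,0,-0.35,0.03,-8,0,0,0,0,0,0,0,0])

```text
time_s: 10.3
position: [0.528, 0.1875, 0.073]
ee_rot: [157.9, 0.5, 86.1]
wrist_force: [-0.5, 4.1, -6.3]
opening: 0.0111
```

```bash
python3 lv.py
python3 - <<'E'
from h import *
w=bot.snapshot("wrist");crop(w,160,80,360,230,4,"w10.png")
b=bot.snapshot("side");crop(b,170,190,260,260,8,"b10.png")
E
```

```text
pos [0.52798328 0.18752501 0.07295729] pivot in tool [ 0.0004 -0.004   0.0221] F tool [ 4.1 -3.   5.6] tilt [-22.1  -0.5  -0. ]
```

View pics/w10.png

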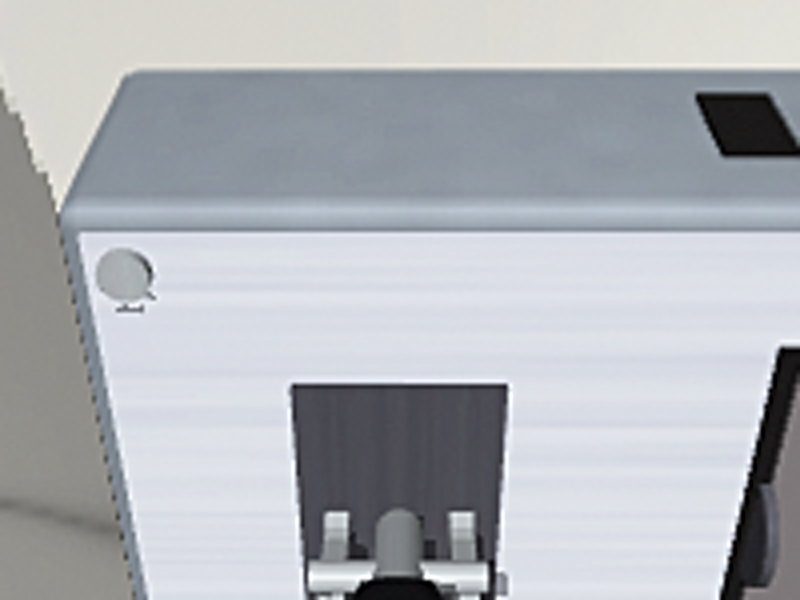

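View pics/b10.png

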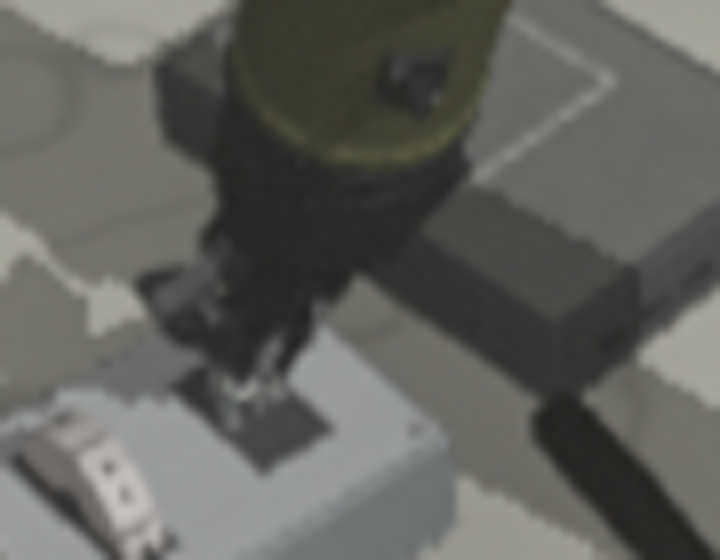

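Request:
jog_arm(targets=[0,0,-0.3,0,0,0,0,-0.2,0,0,0,0,0,-0.25,0,0,0,0,0,0,0,0,0,0])

```text
time_s: 10.9
position: [0.526, 0.1875, 0.0748]
ee_rot: [157.9, 0.3, 85.8]
wrist_force: [4.9, 4.5, -4.7]
opening: 0.0107
```

```bash
python3 lv.py
python3 - <<'E'
from h import *
print(bot.get_obs()["joints"])
E
```

```text
pos [0.52604474 0.1874925  0.07482188] pivot in tool [ 0.0005 -0.0029  0.0245] F tool [4.9 2.5 6. ] tilt [-22.1  -0.3   0.3]
[ -5.87826353  27.42568588 -35.60145257 125.67679889  68.51400149
  32.23614499 -10.26872868]
```

```bash
python3 lv.py
python3 - <<'E'
from h import *
w=bot.snapshot("wrist");crop(w,200,150,320,240,6.6,"w11.png")
b=bot.snapshot("side");crop(b,180,225,220,255,18,"b11.png")
for th in(-18,-20,-22,-24,-26): print(th,((proj(w,[lev(np.radians(th),.039+.009),lev(np.radians(th),.029)])-[200,150])*6.6).round(), ((proj(b,[lev(np.radians(th),.048),lev(np.radians(th),.02)])-[180,225])*18).round())
E
```

```text
pos [0.52604474 0.1874925  0.07482188] pivot in tool [ 0.0005 -0.0029  0.0245] F tool [4.9 2.5 6. ] tilt [-22.1  -0.3   0.3]
-18 [[391. 594.]
 [392. 492.]] [[419. 169.]
 [401. 253.]]
-20 [[391. 577.]
 [392. 482.]] [[426. 176.]
 [404. 257.]]
-22 [[391. 559.]
 [392. 472.]] [[432. 184.]
 [406. 260.]]
-24 [[391. 541.]
 [392. 462.]] [[438. 192.]
 [409. 263.]]
-26 [[391. 522.]
 [392. 452.]] [[443. 200.]
 [411. 267.]]
```

View pics/w11.png

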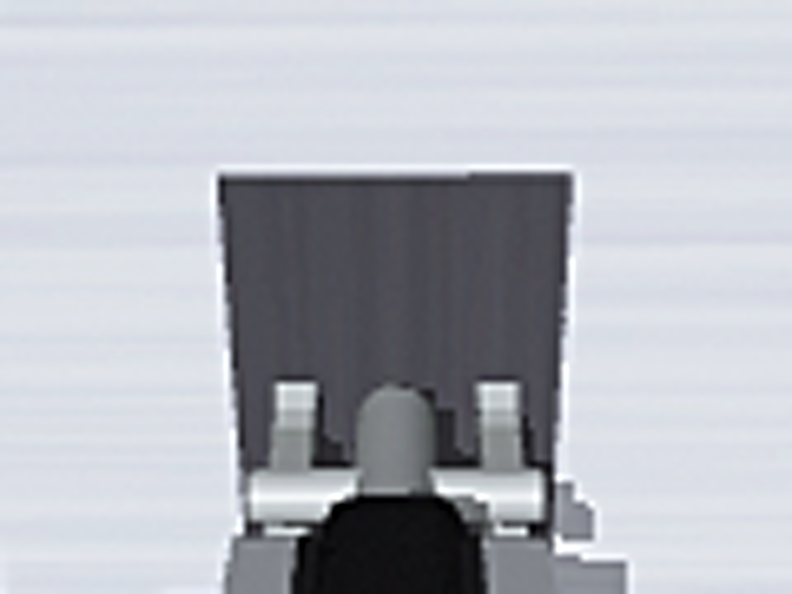

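View pics/b11.png

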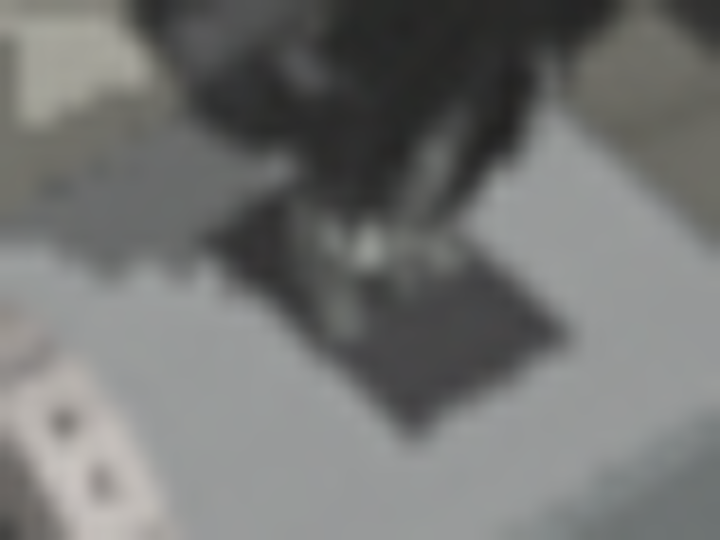

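Request:
jog_arm(targets=[0,0,0.3,0,0,0,0,0,0.3,0,0,0,0,0,0,0,0,0])

```text
time_s: 11.38
position: [0.5283, 0.1874, 0.0691]
ee_rot: [157.9, 0.3, 85.8]
wrist_force: [3.7, 6.0, -3.9]
opening: 0.011
```

```bash
python3 lv.py
```

```text
pos [0.5283281  0.18737801 0.06911841] pivot in tool [ 0.0004 -0.0029  0.0184] F tool [6.2 1.6 4.8] tilt [-22.1  -0.3   0.3]
```

Request:
jog_arm(targets=[0,0,0.3,0,0,0,0,0,0,0,0,0])

```text
time_s: 11.62
position: [0.5292, 0.1874, 0.0668]
ee_rot: [157.9, 0.3, 85.9]
wrist_force: [2.2, 5.7, -0.6]
opening: 0.0107
```

Request:
jog_arm(targets=[0,0,0,0,0,0,0,0,0,0,0,0,0,0,0,0,0,0], hand=175)

```text
time_s: 12.0
position: [0.5258, 0.1848, 0.0653]
ee_rot: [158.0, 0.5, 85.8]
wrist_force: [0.2, 0.1, -0.3]
opening: 0.0269
```

```bash
python3 lv.py;  python3 - <<'E'
from h import *
w=bot.snapshot("wrist");crop(w,160,100,360,250,4,"w12.png")
E
```

```text
pos [0.52579745 0.18482091 0.06531718] pivot in tool [0.0032 0.0008 0.0157] F tool [0.1 0.1 0.4] tilt [-22.   -0.5   0.2]
```

View pics/w12.png

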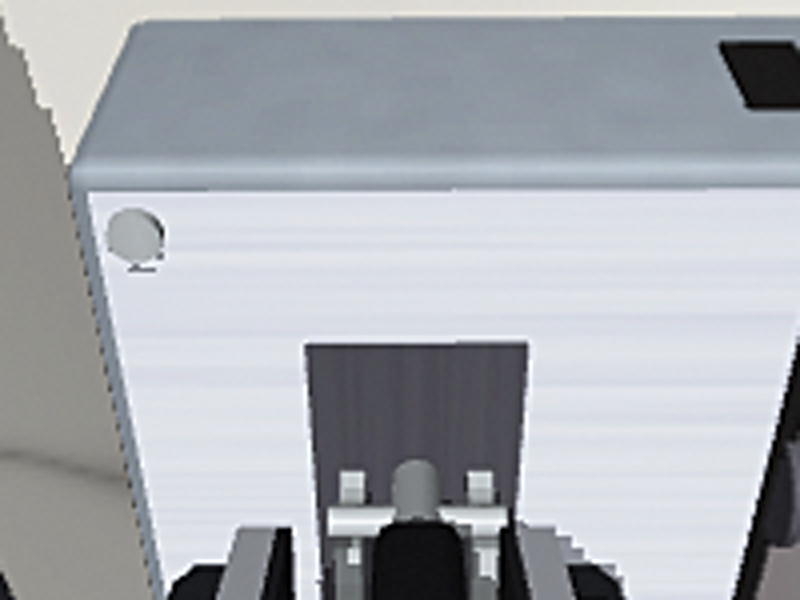

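Request:
jog_arm(targets=[0,0,-2,0,0,0,0,0,-3,0,0,0,0,0,-4,0,0,0,0,0,0,0,0,0,0,0,0,0,0,0])

```text
time_s: 12.68
position: [0.4918, 0.1882, 0.1487]
ee_rot: [158.0, 0.5, 85.9]
wrist_force: [0.4, -0.0, -0.2]
opening: 0.0269
```

```bash
python3 lv.py;  python3 - <<'E'
from h import *
w=bot.snapshot("wrist");cv2.imwrite("pics/w13.png",w["frame"][:,:,::-1])
b=bot.snapshot("side");crop(b,170,190,260,260,8,"b13.png")
for th in(-20,-22,-24,-26): print(th,(proj(w,[lev(np.radians(th),.039),lev(np.radians(th),.073)])).round(), ((proj(b,[lev(np.radians(th),.039),lev(np.radians(th),.073)])-[170,190])*8).round())
E
```

```text
pos [0.49180609 0.18816215 0.14867169] pivot in tool [0.0029 0.0011 0.1058] F tool [-0.   0.3  0.3] tilt [-22.   -0.5   0.2]
-20 [[262. 195.]
 [262. 210.]] [[266. 370.]
 [278. 325.]]
-22 [[262. 194.]
 [262. 207.]] [[268. 373.]
 [282. 331.]]
-24 [[262. 192.]
 [262. 204.]] [[270. 376.]
 [286. 336.]]
-26 [[262. 191.]
 [262. 201.]] [[272. 379.]
 [290. 342.]]
```

View pics/w13.png

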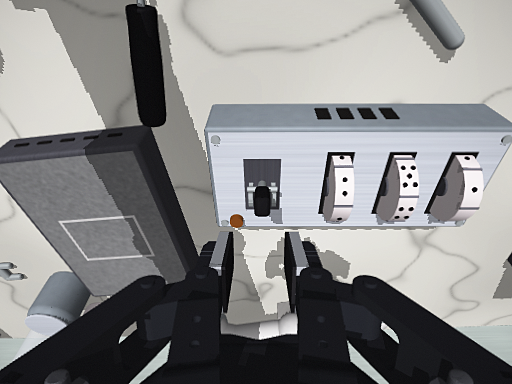

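View pics/b13.png

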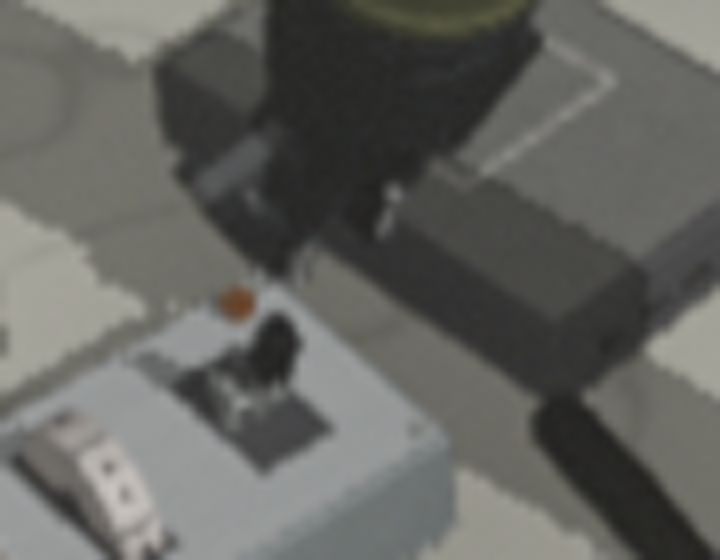

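```bash
cat >> h.py <<'E'
OFF=.028
def wh(wn,deg,tip): return whpose(wn,deg,tip-OFF)
E
python3 - <<'E'
from h import *
p,r=wh("right",-25,.062); s=plan(p,r,n=4)
E
```

```text
4 rows: 1.81, 0.06, 1.63, -0.8, 0.1, 0, 1.81, 0.03, 1.63, -0.8, 0.1, 0, 1.81, 0.01, 1.63, -0.7, 0.2, 0, 1.8, -0.01, 1.64, -0.8, 0.1, 0.0
```

Request:
jog_arm(targets=[2.4,0,-1,0,0,0,2.4,0,0,-1.5,0,0,2.4,0,0,-1.5,0,0,0,0,0,0,0,0], hand=147)

```text
time_s: 13.28
position: [0.4922, 0.263, 0.1564]
ee_rot: [155.1, 0.4, 86.1]
wrist_force: [-0.7, -1.3, -0.7]
opening: 0.0359
```

Run:
```python
from h import *
p,r=wh("right",-25,.062); s=plan(p,r,n=3)
```

```text
3 rows: -0.08, -0.03, 2.51, 0, 0.1, 0.1, -0.08, -0.02, 2.51, 0, 0.1, 0, -0.08, -0.03, 2.51, -0.1, 0.2, 0.1
```

Request:
jog_arm(targets=[-0.1,0,2,0,0.1,0.1,-0.1,0,2,0,0.2,0,0,0,2,0,0.1,0,0,0,0,0,0,0])

```text
time_s: 13.78
position: [0.5179, 0.2548, 0.1013]
ee_rot: [155.2, 0.2, 85.9]
wrist_force: [1.0, -0.3, -0.1]
opening: 0.0362
```

Run:
```python
from h import *
p,r=wh("right",-25,.062); s=plan(p,r,n=1)
w=bot.snapshot("wrist");cv2.imwrite("pics/w14.png",w["frame"][:,:,::-1])
```

```text
1 rows: 0.38, -0.13, 1.42, -0.2, 0.3, -0.1
```

View pics/w14.png

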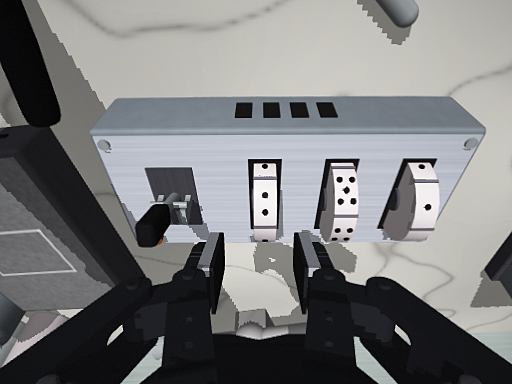

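Request:
jog_arm(targets=[0.4,-0.1,1.4,-0.2,0.3,0,0,0,1.6,0,0,0,0,0,1.6,0,0,0,0,0,0,0,0,0,0,0,0,0,0,0])

```text
time_s: 14.45
position: [0.5369, 0.26, 0.062]
ee_rot: [154.8, -0.3, 86.1]
wrist_force: [0.3, 0.1, -0.2]
opening: 0.0362
```

Run:
```python
from h import *
p,r=wh("right",-25,.014); s=plan(p,r,n=1)
w=bot.snapshot("wrist");cv2.imwrite("pics/w15.png",w["frame"][:,:,::-1])
```

```text
1 rows: -0.29, -0.17, 1.88, 0.2, -0.3, -0.1
```

View pics/w15.png

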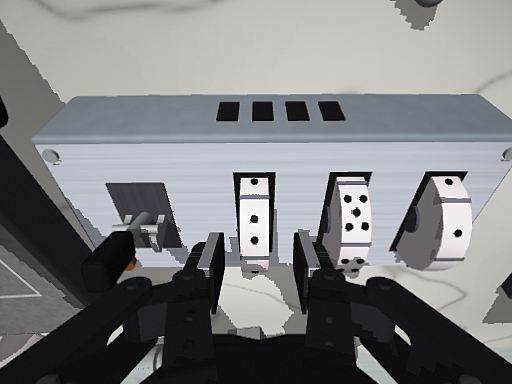

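Request:
jog_arm(targets=[-0.3,-0.1,0.6,0.1,-0.3,0,0,-0.1,0.6,0.1,0,0,0,0,0.6,0,0,0,0,0,0,0,0,0,0,0,0,0,0,0])

```text
time_s: 15.12
position: [0.5426, 0.2566, 0.0439]
ee_rot: [155.0, 0.0, 86.0]
wrist_force: [-0.5, 1.0, 0.2]
opening: 0.0364
```

Run:
```python
from h import *
p,r=wh("right",-25,.014); s=plan(p,r,n=1)
w=bot.snapshot("wrist");cv2.imwrite("pics/w16.png",w["frame"][:,:,::-1])
```

```text
1 rows: 0.03, 0.07, -0.01, 0, 0.1, -0.1
```

View pics/w16.png

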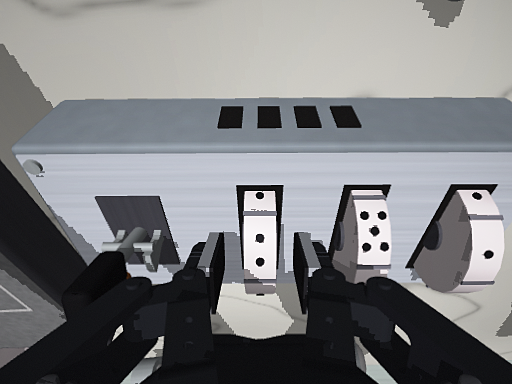

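Request:
jog_arm(targets=[0,0,0,0,0,0,0,0,0,0,0,0,0,0,0,0,0,0,0,0,0,0,0,0], hand=255, newtons=40)

```text
time_s: 15.68
position: [0.5426, 0.2571, 0.0444]
ee_rot: [155.0, -0.0, 86.1]
wrist_force: [-2.2, 1.8, 4.3]
opening: 0.0147
```

Request:
jog_arm(targets=[0,-0.2,-0.01,8,0,0,0,-0.2,-0.01,8,0,0,0,-0.2,-0.01,8,0,0,0,0,0,0,0,0])

```text
time_s: 16.18
position: [0.5405, 0.2572, 0.0432]
ee_rot: [175.7, 0.2, 85.6]
wrist_force: [-2.8, 4.4, 14.6]
opening: 0.0148
```

```bash
cat > wv.py <<'E'
from h import *
import sys
wn=sys.argv[1]
p,r=tool(); a=con([0,WY[wn],.057]);f=bot.get_obs()["wrist_force"]; print("pos",p,"axle in tool",r.inv().apply(a-p).round(4),"F tool",r.inv().apply(f).round(1), "tilt",np.degrees((R0.inv()*r).as_rotvec()).round(1))
w=bot.snapshot("wrist");x0=int(sys.argv[3]) if len(sys.argv)>3 else 180; crop(w,x0,150,x0+160,270,5,sys.argv[2])
for wn in WY:
    print(wn,"top",((proj(w,[rim(wn,np.radians(t)) for t in (-30,0,30)])-[x0,150])*5).round(0).tolist())
E
python3 wv.py right w17.png
```

```text
pos [0.54049374 0.25716421 0.04319861] axle in tool [-0.0002 -0.0022 -0.014 ] F tool [  4.1  -2.  -14.8] tilt [-4.3 -0.2  0.5]
left top [[1537.0, 377.0], [1523.0, 555.0], [1449.0, 668.0]]
middle top [[967.0, 382.0], [960.0, 561.0], [923.0, 674.0]]
right top [[391.0, 386.0], [392.0, 565.0], [394.0, 677.0]]
```

View pics/w17.png

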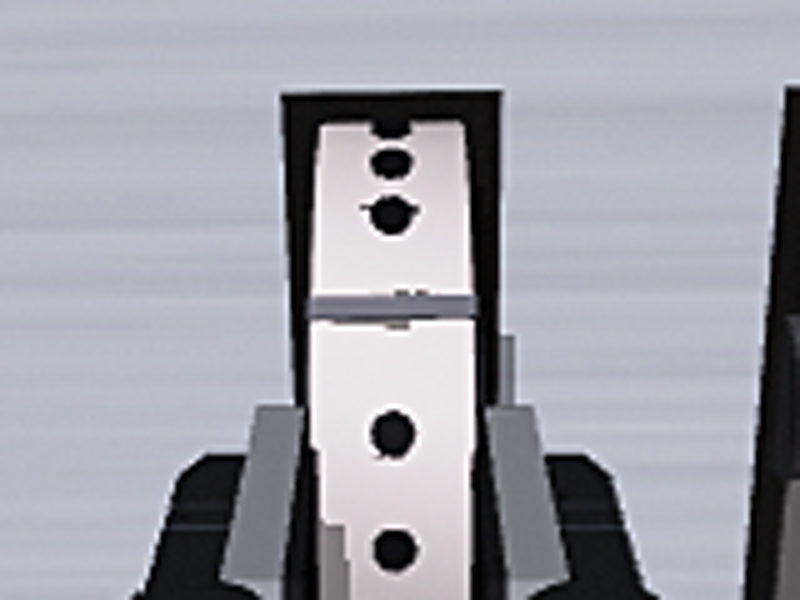

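Request:
jog_arm(targets=[0,-0.2,-0.06,8,0,0,0,-0.2,-0.06,8,0,0,0,-0.2,-0.06,8,0,0,0,0,0,0,0,0])

```text
time_s: 16.73
position: [0.5346, 0.2576, 0.0429]
ee_rot: [-160.2, 0.2, 85.5]
wrist_force: [3.1, 9.0, -2.5]
opening: 0.0147
```

```bash
python3 wv.py right w18.png
```

```text
pos [0.53458836 0.25764804 0.04287647] axle in tool [-0.0002 -0.0022 -0.0142] F tool [9.2 3.1 1.5] tilt [19.8 -0.1  0.7]
left top [[1499.0, 236.0], [1542.0, 412.0], [1515.0, 582.0]]
middle top [[948.0, 243.0], [971.0, 420.0], [958.0, 591.0]]
right top [[391.0, 249.0], [392.0, 427.0], [394.0, 598.0]]
```

View pics/w18.png

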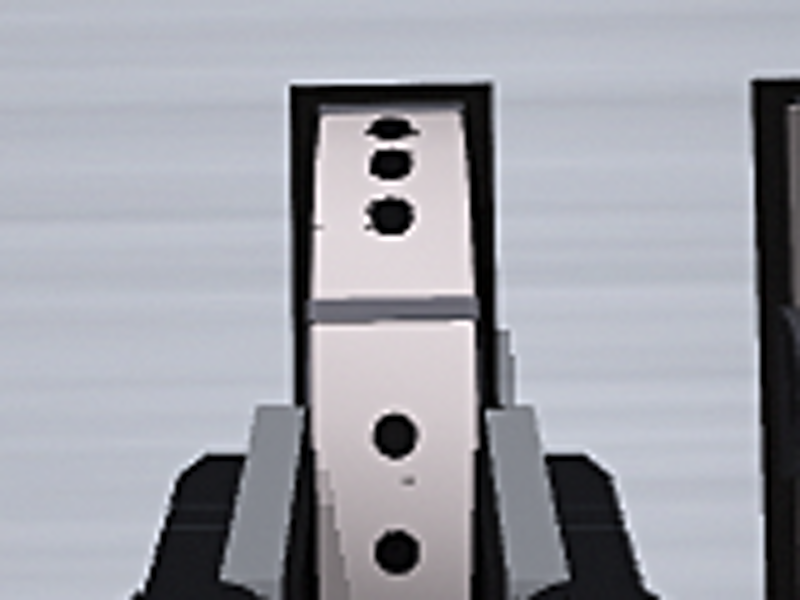

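Request:
jog_arm(targets=[0,0,0,0,0,0,0,0,0,0,0,0,0,0.2,-0.01,-8,0,0,0,0.2,-0.01,-8,0,0,0,0.2,-0.01,-8,0,0,0,0.2,-0.01,-8,0,0,0,0.2,-0.01,-8,0,0,0,0.2,-0.01,-8,0,0,0,0,0,0,0,0,0,0,0,0,0,0], hand=147)

```text
time_s: 18.02
position: [0.5476, 0.2498, 0.0432]
ee_rot: [154.5, 1.2, 85.4]
wrist_force: [-0.0, -0.1, -0.2]
opening: 0.0361
```

```bash
python3 wv.py right w19.png;python3 - <<'E'
from h import *
p,r=wh("right",-25,.014); s=plan(p,r,n=1)
E
```

```text
pos [0.54762906 0.24980925 0.04318833] axle in tool [ 0.0063 -0.0038 -0.0173] F tool [-0.1 -0.1  0.2] tilt [-25.5  -1.4   0.5]
left top [[1640.0, 522.0], [1572.0, 663.0], [1467.0, 710.0]]
middle top [[1046.0, 519.0], [1011.0, 660.0], [957.0, 706.0]]
right top [[453.0, 514.0], [451.0, 655.0], [449.0, 701.0]]
1 rows: 0.68, -0.43, -0.35, 0.5, 1.4, -0.3
```

View pics/w19.png

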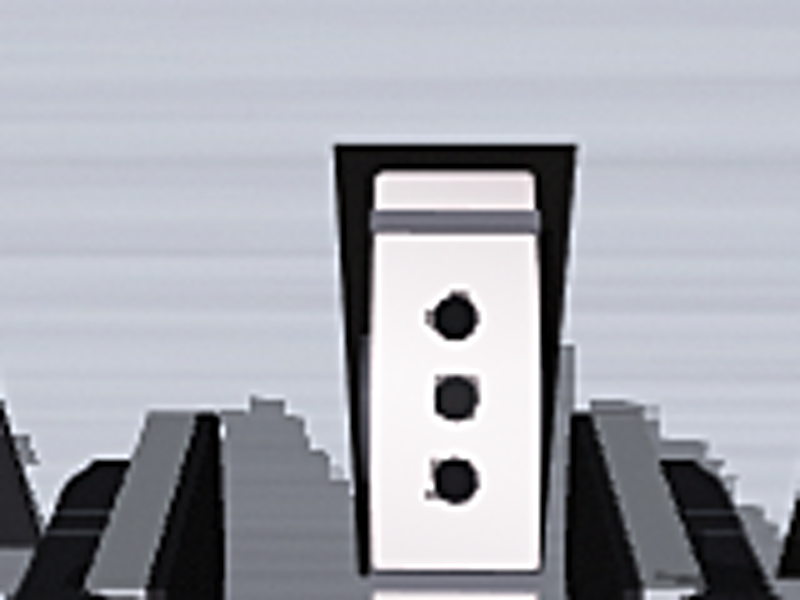

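Request:
jog_arm(targets=[0.6,-0.4,-0.3,0.5,1.4,-0.3,0,0,0,0,0,0,0,0,0,0,0,0])

```text
time_s: 18.45
position: [0.543, 0.2561, 0.0438]
ee_rot: [154.9, -0.0, 86.2]
wrist_force: [0.3, 0.8, 0.4]
opening: 0.0361
```

```bash
python3 wv.py right w20.png;python3 - <<'E'
from h import *
p,r=wh("right",-25,.014); s=plan(p,r,n=1)
E
```

```text
pos [0.54297389 0.25608224 0.04380049] axle in tool [ 0.0008  0.0004 -0.0144] F tool [ 0.8  0.4 -0.3] tilt [-25.1   0.   -0. ]
left top [[1536.0, 534.0], [1476.0, 670.0], [1381.0, 715.0]]
middle top [[974.0, 536.0], [943.0, 673.0], [894.0, 717.0]]
right top [[403.0, 536.0], [403.0, 673.0], [402.0, 718.0]]
1 rows: 0.07, 0.05, -0.04, 0.1, 0, 0.0
```

View pics/w20.png

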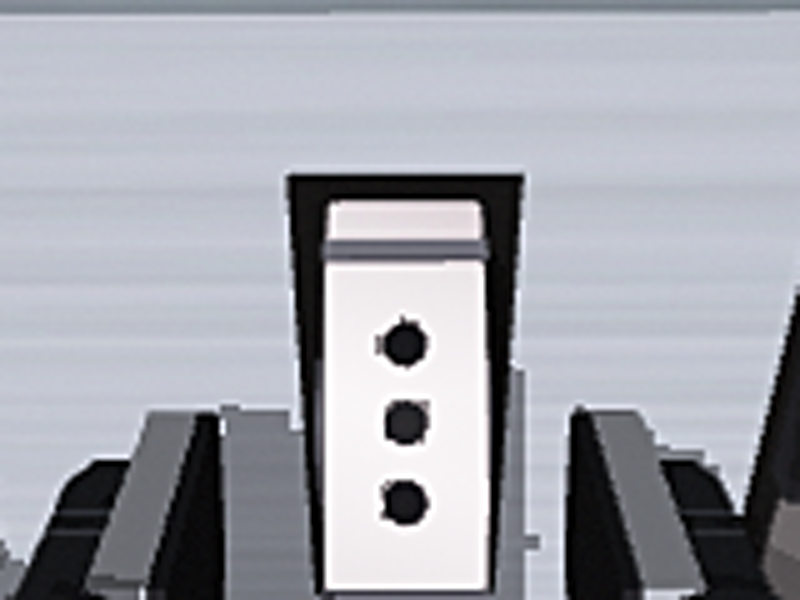

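```bash
cat > ang.py <<'E'
from h import *
import sys
wn=sys.argv[1];x0=int(sys.argv[2]);y0=150
w=bot.snapshot("wrist")
for a in sys.argv[3:]:
    u,v=map(float,a.split(",")); print(a,rimang(w,wn,(u/5+x0-.4,v/5+y0-.4)))
E
python3 ang.py right 180 405,344 406,423 406,502 406,250
```

```text
405,344 (np.float64(0.23095863769991862), np.float64(-62.0), np.float64(0.0))
406,423 (np.float64(0.39875953925094076), np.float64(-49.0), np.float64(0.0))
406,502 (np.float64(0.41598012885158914), np.float64(-36.25), np.float64(0.0))
406,250 (np.float64(0.44750135387038625), np.float64(-79.25), np.float64(0.0))
```

Request:
jog_arm(targets=[0,0,0,0,0,0,0,0,0,0,0,0,0,0,0,0,0,0,0,-0.2,-0.04,8,0,0,0,-0.2,-0.04,8,0,0,0,-0.2,-0.04,8,0,0,0,-0.2,-0.04,8,0,0,0,-0.2,-0.04,8,0,0,0,0,0,0,0,0,0,0,0,0,0,0], hand=255)

```text
time_s: 19.8
position: [0.5363, 0.2572, 0.0428]
ee_rot: [-169.8, 0.4, 85.8]
wrist_force: [0.7, 10.6, -2.0]
opening: 0.0148
```

```bash
python3 wv.py right w21.png
```

```text
pos [0.53633    0.25721487 0.04275596] axle in tool [-0.     -0.0016 -0.0142] F tool [10.7  0.3  2. ] tilt [10.2 -0.4  0.3]
left top [[1522.0, 302.0], [1542.0, 485.0], [1493.0, 636.0]]
middle top [[960.0, 304.0], [970.0, 489.0], [946.0, 640.0]]
right top [[392.0, 307.0], [393.0, 491.0], [394.0, 642.0]]
```

View pics/w21.png

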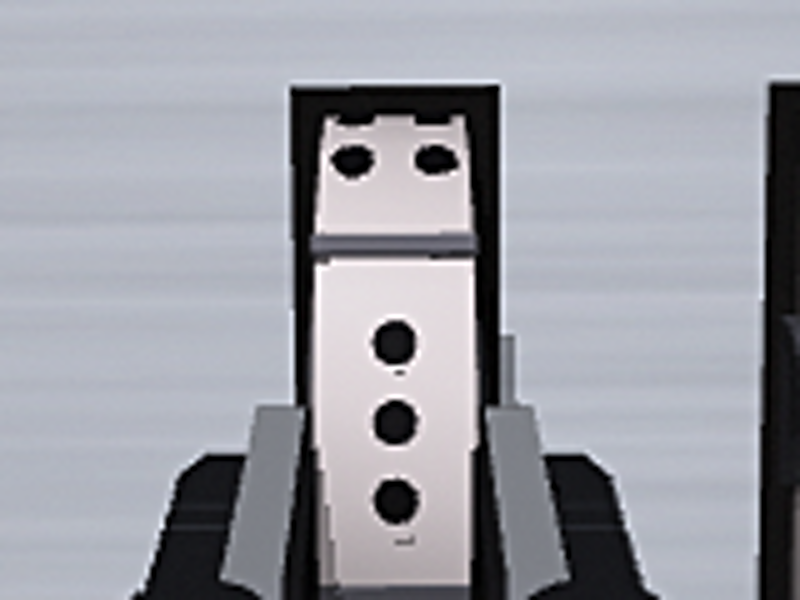

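```bash
python3 ang.py right 180 394,343 395,422 396,501 395,244
```

```text
394,343 (np.float64(0.11269411676686734), np.float64(-24.25), np.float64(0.0))
395,422 (np.float64(0.05876575416467875), np.float64(-11.5), np.float64(0.0))
396,501 (np.float64(0.2044724434991166), np.float64(1.25), np.float64(0.0))
395,244 (np.float64(0.09045630769778683), np.float64(-42.0), np.float64(0.0))
```

Request:
jog_arm(targets=[0,-0.15,-0.03,6.5,0,0,0,-0.15,-0.03,6,0,0,0,0,0,0,0,0,0,0,0,0,0,0])

```text
time_s: 20.4
position: [0.533, 0.2575, 0.0435]
ee_rot: [-157.2, 0.4, 85.8]
wrist_force: [-0.5, 11.6, -4.9]
opening: 0.015
```

```bash
python3 wv.py right w22.png
```

```text
pos [0.53297144 0.25746093 0.04353295] axle in tool [-0.     -0.0012 -0.0141] F tool [11.5  0.6  5. ] tilt [22.8 -0.3  0.4]
left top [[1494.0, 237.0], [1542.0, 410.0], [1521.0, 584.0]]
middle top [[946.0, 240.0], [970.0, 414.0], [960.0, 589.0]]
right top [[393.0, 244.0], [393.0, 418.0], [394.0, 592.0]]
```

View pics/w22.png

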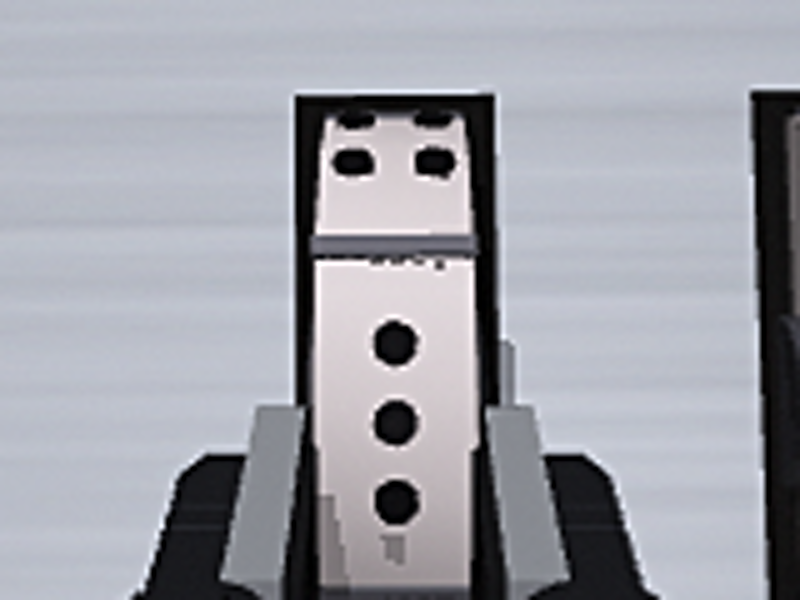

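Request:
jog_arm(targets=[0,0,0,0,0,0,0,0,0,0,0,0,0,0,-2,0,0,0,0,0,-3,0,0,0,0,0,0,0,0,0], hand=147)

```text
time_s: 21.08
position: [0.5547, 0.2518, 0.0916]
ee_rot: [-157.5, 0.8, 85.7]
wrist_force: [0.6, -0.1, -0.5]
opening: 0.0362
```

```bash
python3 wv.py right w23.png;python3 - <<'E'
from h import *
p,r=wh("middle",25,.064); s=plan(p,r,n=2)
E
```

```text
pos [0.55469209 0.25184094 0.09159674] axle in tool [ 0.0045 -0.0032  0.0387] F tool [-0.   0.8  0.2] tilt [22.5 -0.7  0.6]
left top [[1255.0, 98.0], [1283.0, 223.0], [1271.0, 356.0]]
middle top [[840.0, 102.0], [855.0, 227.0], [850.0, 360.0]]
right top [[425.0, 106.0], [427.0, 231.0], [428.0, 363.0]]
2 rows: 2.98, -0.09, 0.03, 1.2, 0.3, -0.4, 2.98, -0.08, 0.05, 1.2, 0.3, -0.3
```

View pics/w23.png

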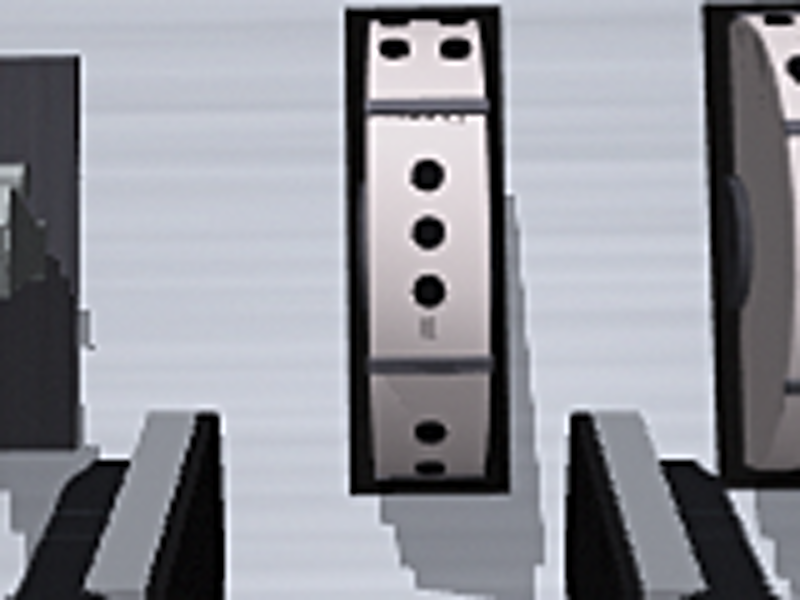

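Request:
jog_arm(targets=[3,-0.1,0,1.2,0.3,-0.4,3,-0.1,0,1.2,0.3,-0.3,0,0,0,0,0,0,0,0,0,0,0,0])

```text
time_s: 21.62
position: [0.5552, 0.3108, 0.089]
ee_rot: [-154.9, 0.1, 86.2]
wrist_force: [0.3, -0.3, 0.1]
opening: 0.036
```

```bash
python3 wv.py middle w24.png;python3 - <<'E'
from h import *
p,r=wh("middle",28,.014); s=plan(p,r,n=3)
E
```

```text
pos [0.5552008  0.31076279 0.08902977] axle in tool [0.0005 0.0007 0.0351] F tool [-0.3  0.2 -0.3] tilt [25.1 -0.1 -0. ]
left top [[815.0, 132.0], [830.0, 257.0], [825.0, 392.0]]
middle top [[398.0, 132.0], [398.0, 256.0], [398.0, 392.0]]
right top [[-18.0, 132.0], [-33.0, 256.0], [-29.0, 391.0]]
3 rows: 0.03, -0.01, 1.65, 1, 0, 0, 0.02, 0.02, 1.65, 1, 0, 0, 0.03, 0.05, 1.65, 0.9, 0.1, -0.1
```

View pics/w24.png

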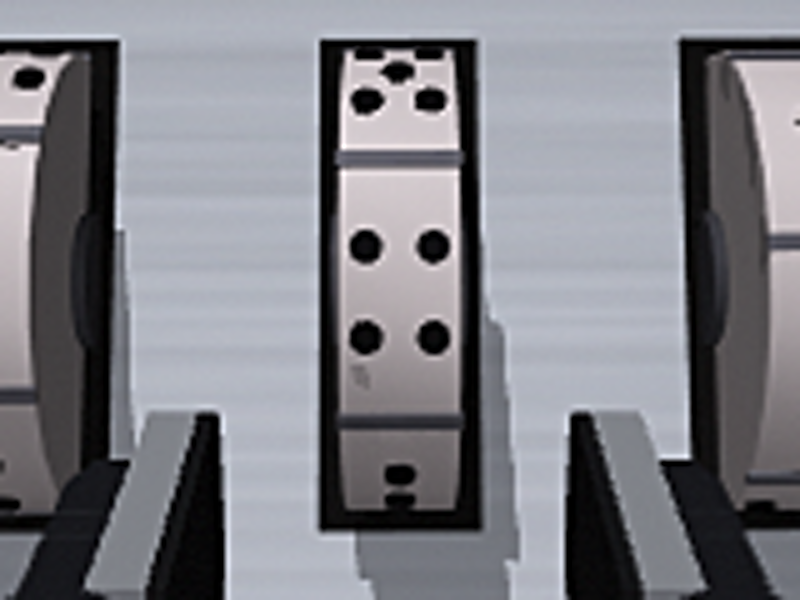

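Run:
```python
from h import *
p,r=wh("middle",33,.015); s=plan(p,r,n=4)
```

```text
4 rows: 0.02, -0.03, 1.21, 2, 0, 0, 0.02, 0.01, 1.21, 2, 0, 0, 0.02, 0.05, 1.21, 2, 0, 0, 0.02, 0.09, 1.2, 1.9, 0.1, -0.1
```

Request:
jog_arm(targets=[0,0,1.2,2,0,0,0,0,1.2,2,0,0,0,0.05,1.2,2,0,0,0,0.1,1.2,2,0,0,0,0,0,0,0,0,0,0,0,0,0,0])

```text
time_s: 22.42
position: [0.5343, 0.3136, 0.0471]
ee_rot: [-146.9, -0.0, 86.2]
wrist_force: [-0.7, 0.2, 0.5]
opening: 0.0361
```

```bash
python3 wv.py middle w25.png;python3 - <<'E'
from h import *
p,r=wh("middle",33,.015); s=plan(p,r,n=1)
print(bot.get_obs()["joints"])
E
```

```text
pos [0.53426877 0.31363984 0.04709458] axle in tool [-0.0011  0.0003 -0.012 ] F tool [ 0.2 -0.9 -0.1] tilt [33.1  0.  -0. ]
left top [[915.0, 207.0], [947.0, 361.0], [948.0, 542.0]]
middle top [[385.0, 207.0], [385.0, 361.0], [385.0, 542.0]]
right top [[-144.0, 206.0], [-178.0, 360.0], [-179.0, 541.0]]
1 rows: -0.12, 0.05, 0.14, 0, 0, 0.1
[ -5.26093296  61.35967651 -45.89434824  64.74931069  16.42910674
  90.89881627  41.6059503 ]
```

View pics/w25.png

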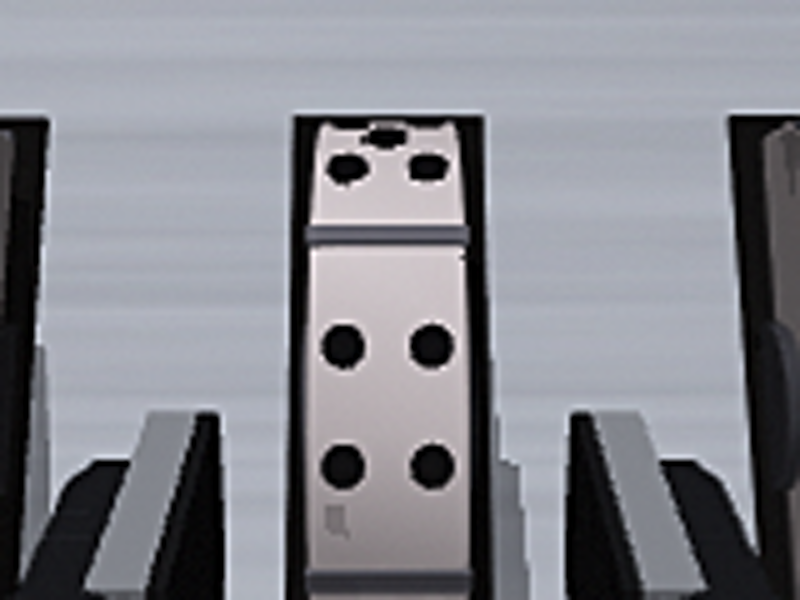

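Request:
jog_arm(targets=[-0.1,0,0,0,0,0,0,0,0,0,0,0,0,0,0,0,0,0,0,0,0,0,0,0], hand=255)

```text
time_s: 22.98
position: [0.5345, 0.3129, 0.0479]
ee_rot: [-147.0, -0.1, 86.2]
wrist_force: [2.0, 2.7, 5.8]
opening: 0.0146
```

Request:
jog_arm(targets=[0,0.18,-0.03,-8,0,0,0,0.18,-0.03,-8,0,0,0,0.18,-0.03,-8,0,0,0,0.18,-0.03,-8,0,0,0,0,0,0,0,0])

```text
time_s: 23.6
position: [0.5395, 0.3125, 0.0455]
ee_rot: [-179.1, -0.0, 86.4]
wrist_force: [0.1, 4.1, -4.5]
opening: 0.0149
```

```bash
python3 wv.py middle w26.png
```

```text
pos [0.5395357  0.31252705 0.04545606] axle in tool [-0.0003  0.0013 -0.0116] F tool [ 4.1 -0.   4.5] tilt [ 0.9  0.  -0.3]
left top [[952.0, 380.0], [949.0, 558.0], [916.0, 682.0]]
middle top [[393.0, 378.0], [392.0, 556.0], [391.0, 680.0]]
right top [[-167.0, 375.0], [-166.0, 553.0], [-134.0, 677.0]]
```

Good: the grip leaned 32° and the force stayed low. I'll carry the stroke on to −29°.

Request:
jog_arm(targets=[0,0.15,0,-8,0,0,0,0.15,0,-8,0,0,0,0.15,0,-8,0,0,0,0.12,0,-7,0,0,0,0,0,0,0,0])

```text
time_s: 24.28
position: [0.5469, 0.3121, 0.0467]
ee_rot: [152.0, 0.4, 86.2]
wrist_force: [-12.7, -0.9, 17.5]
opening: 0.0146
```

```bash
python3 wv.py middle w27.png
```

```text
pos [0.54693896 0.3120548  0.04671241] axle in tool [-0.0004 -0.0004 -0.0119] F tool [ -1.8  -2.9 -21.3] tilt [-28.   -0.3  -0.2]
left top [[951.0, 535.0], [918.0, 663.0], [871.0, 700.0]]
middle top [[389.0, 532.0], [389.0, 661.0], [389.0, 697.0]]
right top [[-171.0, 527.0], [-139.0, 656.0], [-92.0, 693.0]]
```

View pics/w27.png

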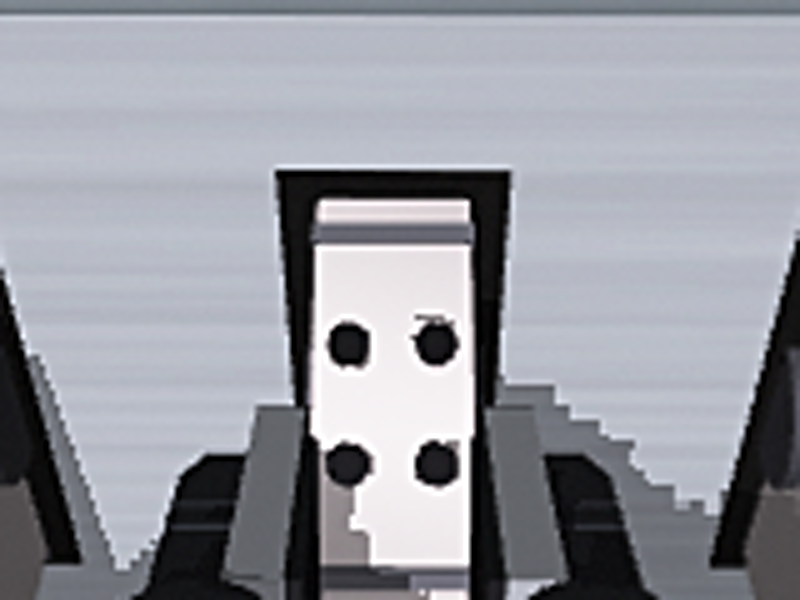

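Request:
jog_arm(targets=[0,0,-0.1,0,0,0,0,0,0,0,0,0,0,-0.18,-0.02,8,0,0,0,-0.18,-0.02,8,0,0,0,-0.18,-0.02,8,0,0,0,-0.18,-0.02,8,0,0,0,0,0,0,0,0], hand=147)

```text
time_s: 25.2
position: [0.5482, 0.3034, 0.0425]
ee_rot: [179.8, 1.0, 85.1]
wrist_force: [-0.6, -0.2, -0.3]
opening: 0.0363
```

Run:
```python
from h import *
p,r=wh("middle",33,.015); s=plan(p,r,n=4)
```

```text
4 rows: 0.2, -0.38, -0.09, 8.3, 0.2, -0.3, 0.2, -0.38, -0.04, 8.3, 0.2, -0.4, 0.2, -0.38, 0.02, 8.3, 0.1, -0.3, 0.2, -0.38, 0.07, 8.3, 0.2, -0.3
```

Request:
jog_arm(targets=[0.5,-0.4,-0.1,8.3,0.4,-0.4,0.3,-0.4,0,8.3,0.2,-0.4,0.1,-0.4,0,8.3,0.1,-0.3,0,-0.4,0.1,8.3,0,-0.3,0,0,0,0,0,0,0,0,0,0,0,0])

```text
time_s: 25.95
position: [0.5286, 0.3173, 0.0471]
ee_rot: [-147.2, 0.0, 86.8]
wrist_force: [0.2, -0.6, 1.3]
opening: 0.036
```

```bash
python3 wv.py middle w28.png
python3 - <<'E'
from h import *
p,r=wh("middle",33,.015); s=plan(p,r,n=1)
E
```

```text
pos [0.52863992 0.31731549 0.04712057] axle in tool [-0.0045  0.0052 -0.0151] F tool [-0.6 -0.5 -1.3] tilt [32.8 -0.2 -0.7]
left top [[889.0, 269.0], [918.0, 429.0], [917.0, 612.0]]
middle top [[353.0, 263.0], [349.0, 422.0], [346.0, 605.0]]
right top [[-181.0, 256.0], [-219.0, 415.0], [-221.0, 597.0]]
1 rows: -0.46, 0.57, -0.13, 0.2, 0.4, 0.6
```

View pics/w28.png

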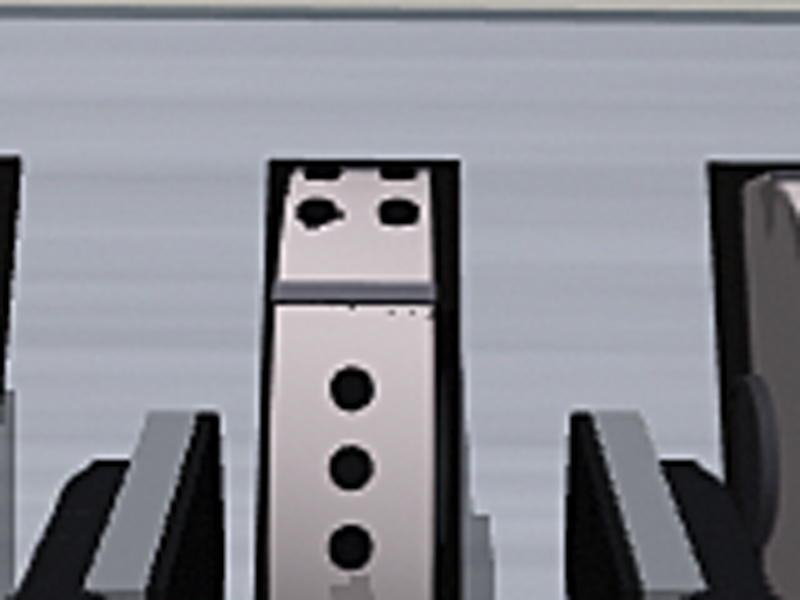

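Request:
jog_arm(targets=[-0.4,0.5,-0.1,1,0.3,0.6,0,0,0,0,0,0,0,0,0,0,0,0])

```text
time_s: 26.38
position: [0.5344, 0.312, 0.0455]
ee_rot: [-146.1, 0.0, 86.0]
wrist_force: [0.1, 0.6, 0.4]
opening: 0.0365
```

Run:
```python
from h import *
p,r=wh("middle",34,.015); s=plan(p,r,n=1)
```

```text
1 rows: 0.05, -0.09, -0.02, 0.1, 0, -0.1
```

Request:
jog_arm(targets=[0,-0.1,0,0,0,0,0,0,0,0,0,0,0,0,0,0,0,0,0,0,0,0,0,0], hand=255)

```text
time_s: 26.88
position: [0.5334, 0.313, 0.0462]
ee_rot: [-146.0, -0.0, 86.1]
wrist_force: [1.9, 3.4, 3.0]
opening: 0.0148
```

Request:
jog_arm(targets=[0,0.18,-0.02,-8,0,0,0,0.18,-0.02,-8,0,0,0,0.18,-0.02,-8,0,0,0,0.18,-0.02,-8,0,0,0,0.18,-0.02,-8,0,0,0,0.18,-0.02,-8,0,0,0,0.18,-0.02,-8,0,0,0,0.18,-0.02,-8,0,0,0,0,0,0,0,0,0,0,0,0,0,0])

```text
time_s: 28.12
position: [0.5467, 0.3119, 0.0447]
ee_rot: [152.9, 0.4, 86.1]
wrist_force: [-20.3, 0.2, 20.8]
opening: 0.0146
```

```bash
python3 wv.py middle w29.png
```

```text
pos [0.54668978 0.31193995 0.0447359 ] axle in tool [-0.0003  0.0005 -0.0135] F tool [ -1.3  -8.6 -27.7] tilt [-27.1  -0.4  -0. ]
left top [[957.0, 546.0], [925.0, 677.0], [878.0, 716.0]]
middle top [[389.0, 544.0], [389.0, 675.0], [390.0, 713.0]]
right top [[-176.0, 540.0], [-144.0, 671.0], [-96.0, 710.0]]
```

View pics/w29.png

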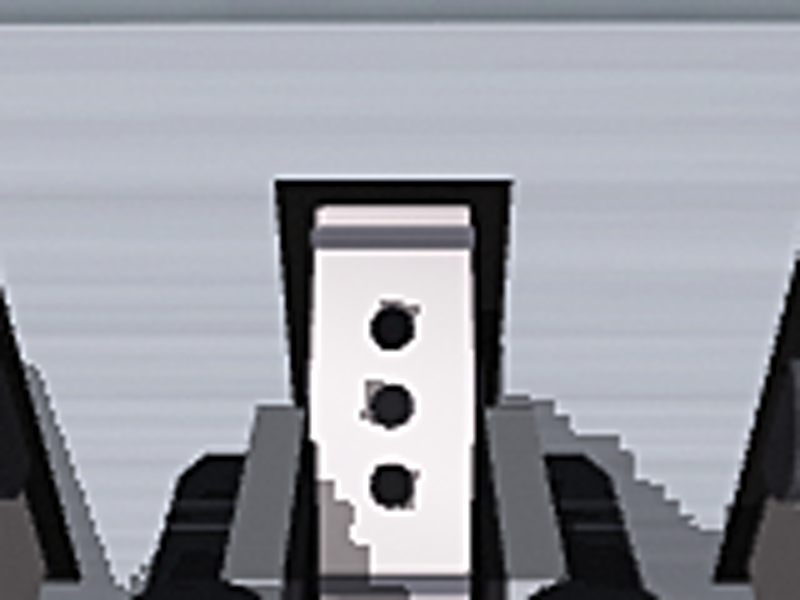

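```bash
python3 ang.py middle 180 391,328 391,405 391,486 391,238
```

```text
391,328 (np.float64(0.29019896075299045), np.float64(-66.0), np.float64(0.0))
391,405 (np.float64(0.2202068943306389), np.float64(-53.25), np.float64(0.0))
391,486 (np.float64(0.12759237571362347), np.float64(-40.25), np.float64(0.0))
391,238 (np.float64(0.40462228678376966), np.float64(-83.25), np.float64(0.0))
```

Request:
jog_arm(targets=[0,0,-0.2,0,0,0,0,0,0,0,0,0,0,-0.18,-0.02,8,0,0,0,-0.18,-0.02,8,0,0,0,-0.18,-0.02,8,0,0,0,-0.18,-0.02,8,0,0,0,0,0,0,0,0,0,0,0,0,0,0,0,0,0,0,0,0], hand=147)

```text
time_s: 29.35
position: [0.5449, 0.3072, 0.0436]
ee_rot: [-179.2, 1.1, 85.5]
wrist_force: [0.6, 1.1, 0.1]
opening: 0.0361
```

Run:
```python
from h import *
p,r=wh("middle",34,.015); s=plan(p,r,n=4)
```

```text
4 rows: 0.11, -0.29, -0.06, 8.3, 0.2, -0.2, 0.11, -0.3, -0.02, 8.3, 0.2, -0.2, 0.11, -0.29, 0.02, 8.3, 0.2, -0.3, 0.12, -0.29, 0.06, 8.3, 0.2, -0.2
```

Request:
jog_arm(targets=[0.1,-0.28,-0.05,9,0.2,-0.2,0.1,-0.28,0,9,0.2,-0.2,0.1,-0.28,0,9,0.2,-0.2,0.1,-0.28,0,9,0.2,-0.2,0,0,0,0,0,0,0,0,0,0,0,0])

```text
time_s: 30.1
position: [0.535, 0.3128, 0.0471]
ee_rot: [-143.3, 0.0, 86.0]
wrist_force: [-0.4, 1.1, 1.3]
opening: 0.0364
```

```bash
python3 wv.py middle w30.png
python3 - <<'E'
from h import *
p,r=wh("middle",37,.015); s=plan(p,r,n=1)
E
```

```text
pos [0.53500757 0.31278116 0.04714744] axle in tool [-0.0003 -0.0011 -0.0115] F tool [ 1.1 -1.2 -0.7] tilt [36.7  0.1  0.2]
left top [[917.0, 178.0], [953.0, 322.0], [959.0, 504.0]]
middle top [[393.0, 179.0], [393.0, 324.0], [394.0, 506.0]]
right top [[-131.0, 180.0], [-166.0, 325.0], [-171.0, 507.0]]
1 rows: -0.04, -0.06, 0.25, 0.4, -0.1, -0.1
```

View pics/w30.png

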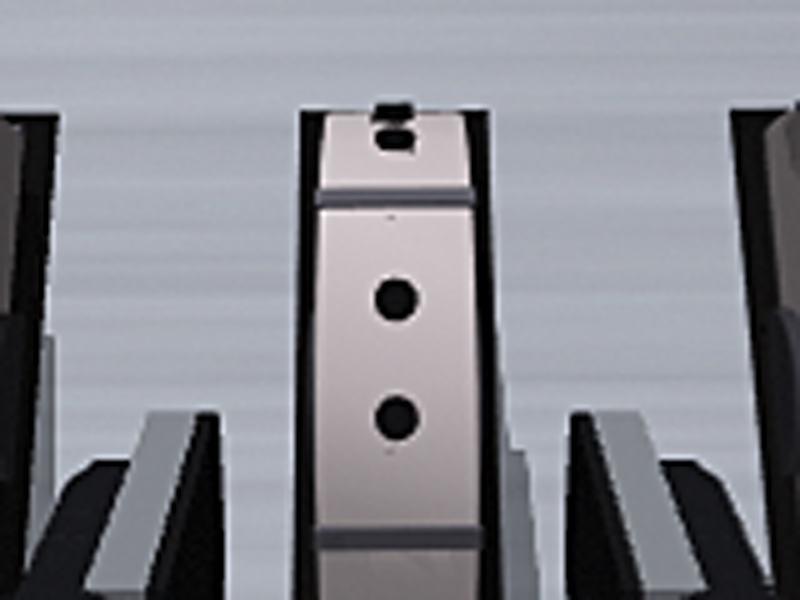

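Request:
jog_arm(targets=[0,0,0.1,0,0,0,0,0,0,0,0,0,0,0,0,0,0,0,0,0,0,0,0,0], hand=255)

```text
time_s: 30.65
position: [0.5354, 0.313, 0.0481]
ee_rot: [-143.2, -0.2, 85.9]
wrist_force: [0.1, 3.8, 7.5]
opening: 0.0144
```

Request:
jog_arm(targets=[0,0.18,-0.02,-8,0,0,0,0.18,-0.02,-8,0,0,0,0.18,-0.02,-8,0,0,0,0.18,-0.02,-8,0,0,0,0.18,-0.04,-8,0,0,0,0.16,-0.06,-8,0,0,0,0.16,-0.06,-8,0,0,0,0.1,-0.06,-6,0,0,0,0,0,0,0,0,0,0,0,0,0,0])

```text
time_s: 31.9
position: [0.546, 0.3123, 0.0476]
ee_rot: [154.8, -0.1, 86.1]
wrist_force: [-11.5, 0.4, 15.0]
opening: 0.0144
```

```bash
python3 wv.py middle w31.png
```

```text
pos [0.54599933 0.31225576 0.04759648] axle in tool [-0.0005 -0.0005 -0.0106] F tool [ -0.4  -4.  -18.5] tilt [-25.2   0.    0.1]
left top [[948.0, 508.0], [919.0, 643.0], [873.0, 689.0]]
middle top [[390.0, 509.0], [390.0, 645.0], [390.0, 691.0]]
right top [[-168.0, 509.0], [-139.0, 644.0], [-92.0, 690.0]]
```

View pics/w31.png

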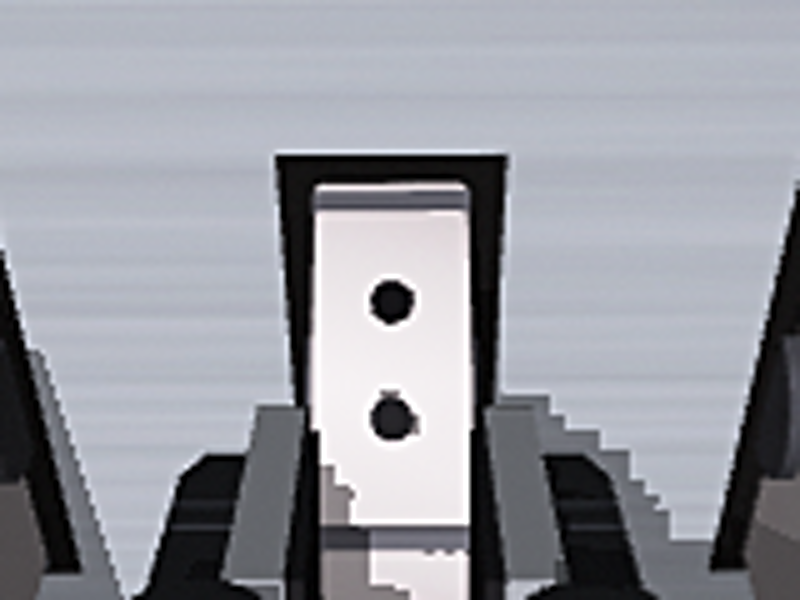

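```bash
python3 ang.py middle 180 391,302 391,419 391,534 391,200
```

```text
391,302 (np.float64(0.15616857863876424), np.float64(-65.25), np.float64(0.0))
391,419 (np.float64(0.1483711991150778), np.float64(-45.5), np.float64(0.0))
391,534 (np.float64(0.22616181598893798), np.float64(-25.75), np.float64(0.0))
391,200 (np.float64(0.1368952701917551), np.float64(-86.0), np.float64(0.0))
```

Request:
jog_arm(targets=[0,0.1,-0.05,-6,0,0,0,0,0,0,0,0,0,0,0,0,0,0])

```text
time_s: 32.38
position: [0.55, 0.3119, 0.0483]
ee_rot: [150.2, -0.1, 85.9]
wrist_force: [-13.9, 0.5, 22.0]
opening: 0.0148
```

```bash
python3 wv.py middle w32.png
```

```text
pos [0.5500011  0.3119207  0.04825792] axle in tool [-0.0004 -0.0035 -0.0121] F tool [ -0.5  -1.2 -26. ] tilt [-29.8  -0.    0.3]
left top [[954.0, 512.0], [921.0, 638.0], [873.0, 672.0]]
middle top [[390.0, 514.0], [390.0, 640.0], [391.0, 674.0]]
right top [[-174.0, 514.0], [-139.0, 640.0], [-90.0, 674.0]]
```

View pics/w32.png

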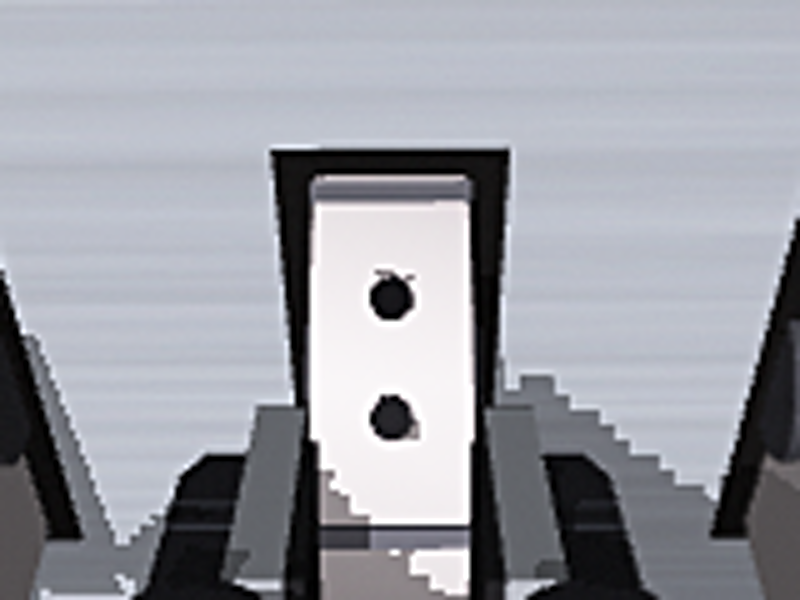

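```bash
python3 ang.py middle 180 391,298 391,417 391,535
```

```text
391,298 (np.float64(0.0011847987698496976), np.float64(-66.25), np.float64(0.0))
391,417 (np.float64(0.060694047506218374), np.float64(-46.75), np.float64(0.0))
391,535 (np.float64(0.19526246718157514), np.float64(-26.5), np.float64(0.0))
```

Request:
jog_arm(targets=[0,0,0,0,0,0,0,0,0,0,0,0,0,0,-2,0,0,0,0,0,-3,3,0,0,0,0,-1,5,0,0,0,0,0,0,0,0,0,0,0,0,0,0], hand=147)

```text
time_s: 33.35
position: [0.5218, 0.3109, 0.0976]
ee_rot: [158.2, 0.2, 85.6]
wrist_force: [-0.6, 0.2, 1.1]
opening: 0.0362
```

```bash
python3 wv.py middle w33.png
```

```text
pos [0.52183506 0.31091753 0.09763685] axle in tool [0.0028 0.0026 0.0448] F tool [ 0.1 -0.2 -1.3] tilt [-21.8  -0.3   0.5]
left top [[824.0, 315.0], [810.0, 427.0], [784.0, 484.0]]
middle top [[413.0, 316.0], [414.0, 429.0], [413.0, 485.0]]
right top [[5.0, 318.0], [19.0, 430.0], [44.0, 486.0]]
```

View pics/w33.png

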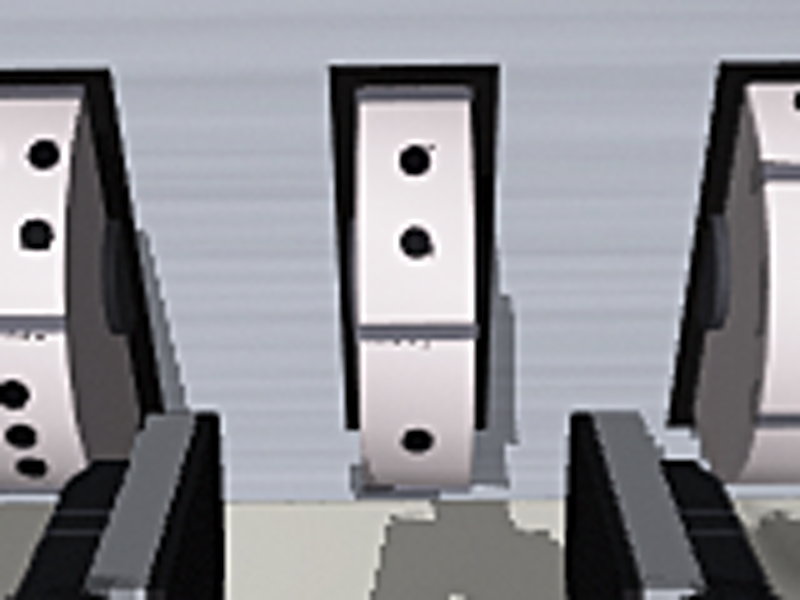

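Run:
```python
from h import *
p,r=wh("middle",-15,.016); s=plan(p,r,n=4)
```

```text
4 rows: 0.06, 0.05, 1.42, 1.7, 0.1, -0.1, 0.06, 0.09, 1.41, 1.7, 0.1, -0.1, 0.06, 0.13, 1.41, 1.7, 0.1, -0.1, 0.05, 0.17, 1.41, 1.6, 0.1, -0.1
```

Request:
jog_arm(targets=[0.1,0,1.4,1.7,0.1,-0.1,0.1,0.1,1.4,1.7,0.1,-0.1,0,0.15,1.4,1.7,0.1,-0.1,0,0.2,1.4,1.7,0.1,-0.1,0,0,0,0,0,0,0,0,0,0,0,0])

```text
time_s: 34.15
position: [0.5434, 0.3128, 0.0466]
ee_rot: [165.1, -0.1, 86.3]
wrist_force: [-0.3, 1.0, -0.3]
opening: 0.0361
```

Run:
```python
from h import *
p,r=wh("middle",-15,.016); s=plan(p,r,n=1)
```

```text
1 rows: -0.09, 0.04, 0.13, -0.1, -0.1, 0.1
```

Request:
jog_arm(targets=[0,0,0,0,0,0,0,0,0,0,0,0,0,0,0,0,0,0,0,0,0,0,0,0], hand=255)

```text
time_s: 34.65
position: [0.5438, 0.3124, 0.0476]
ee_rot: [165.1, -0.1, 86.2]
wrist_force: [-3.7, -1.1, 6.5]
opening: 0.0145
```

```bash
python3 wv.py middle w34.png
```

```text
pos [0.5438059  0.31244625 0.04756951] axle in tool [-0.0005 -0.0003 -0.0098] F tool [-1.4 -1.9 -7.3] tilt [-14.9   0.1  -0.1]
left top [[948.0, 449.0], [929.0, 606.0], [887.0, 684.0]]
middle top [[391.0, 450.0], [390.0, 607.0], [390.0, 685.0]]
right top [[-168.0, 449.0], [-149.0, 606.0], [-107.0, 684.0]]
```

View pics/w34.png

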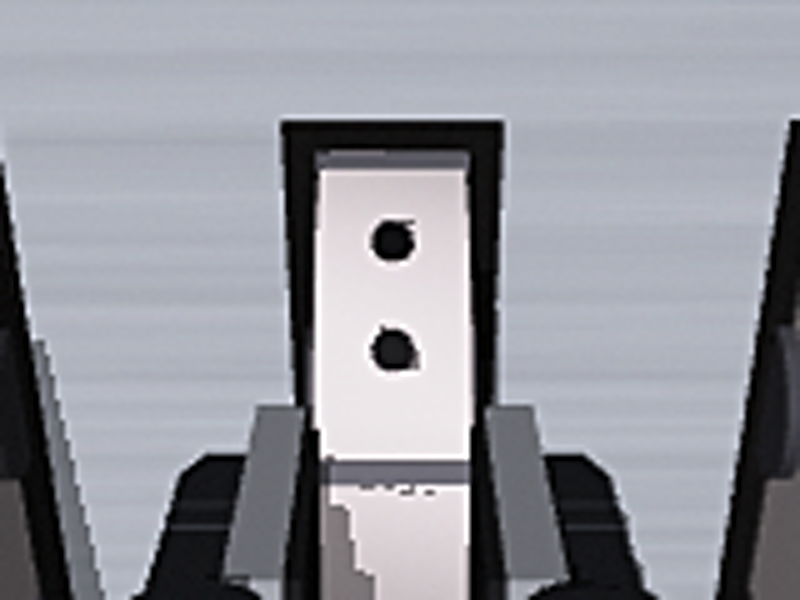

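Request:
jog_arm(targets=[0,0.05,-0.02,-2.2,0,0,0,0.05,-0.02,-2.2,0,0,0,0,0,0,0,0,0,0,0,0,0,0])

```text
time_s: 35.2
position: [0.5446, 0.3124, 0.0478]
ee_rot: [160.8, -0.1, 86.2]
wrist_force: [-5.5, -1.3, 6.6]
opening: 0.0146
```

```bash
python3 wv.py middle w35.png
```

```text
pos [0.54456732 0.31237961 0.04779769] axle in tool [-0.0005 -0.0003 -0.0099] F tool [-1.7 -2.9 -8.1] tilt [-19.2   0.1  -0.1]
left top [[947.0, 474.0], [924.0, 622.0], [880.0, 686.0]]
middle top [[391.0, 474.0], [390.0, 623.0], [390.0, 687.0]]
right top [[-167.0, 473.0], [-144.0, 621.0], [-100.0, 686.0]]
```

View pics/w35.png

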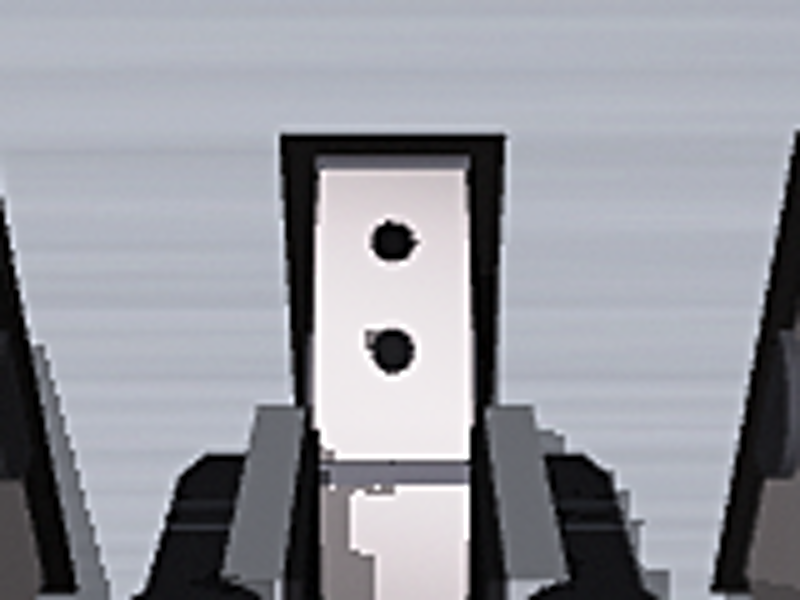

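Request:
jog_arm(targets=[0,0,0,0,0,0,0,0,0,0,0,0,0,0,-2,0,0,0,0,0,-2,0,0,0,0,0,-1.2,0,0,0,0,0,0,0,0,0,0,0,0,0,0,0], hand=147)

```text
time_s: 36.12
position: [0.5282, 0.313, 0.0962]
ee_rot: [160.7, -0.1, 86.2]
wrist_force: [-0.1, -0.8, -0.3]
opening: 0.0364
```

```bash
python3 wv.py middle w36.png;  python3 - <<'E'
from h import *
p,r=wh("left",-27,.065); s=plan(p,r,n=2)
E
```

```text
pos [0.52824512 0.3130317  0.0962367 ] axle in tool [-0.0001 -0.0009  0.0413] F tool [-0.8 -0.1  0.3] tilt [-19.3   0.1  -0. ]
left top [[813.0, 291.0], [800.0, 409.0], [773.0, 473.0]]
middle top [[394.0, 291.0], [394.0, 410.0], [394.0, 473.0]]
right top [[-25.0, 291.0], [-12.0, 409.0], [13.0, 473.0]]
2 rows: 2.75, -0.28, 0.23, -3.9, 0, 0, 2.75, -0.3, 0.2, -3.8, -0.1, 0.0
```

View pics/w36.png

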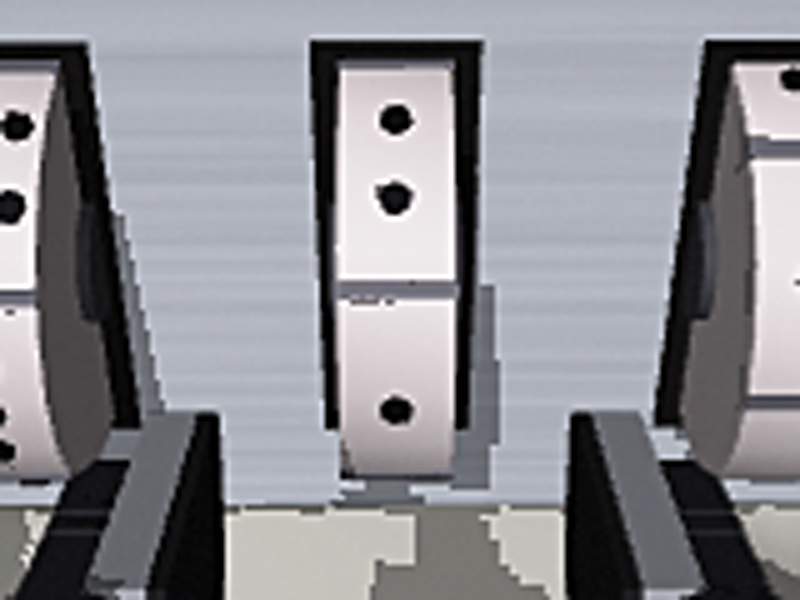

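Request:
jog_arm(targets=[2.75,-0.3,0,-3.8,0,0,2.75,-0.3,0.2,-3.8,0,0,0,0,0,0,0,0,0,0,0,0,0,0])

```text
time_s: 36.67
position: [0.5268, 0.368, 0.0922]
ee_rot: [153.2, -0.0, 86.2]
wrist_force: [0.4, -0.3, 0.6]
opening: 0.0359
```

Run:
```python
from h import *
p,r=wh("left",-27,.016); s=plan(p,r,n=4)
```

```text
4 rows: 0, 0, 1.29, 0, 0, 0, 0.01, 0, 1.29, -0.1, 0, 0, 0, 0, 1.29, 0, 0, 0, 0.01, 0.01, 1.28, -0.1, 0, 0.1
```

Request:
jog_arm(targets=[0,0,1.3,0,0,0,0,0,1.3,0,0,0,0,0,1.3,0,0,0,0,0,1.2,0,0,0,0,0,0,0,0,0,0,0,0,0,0,0])

```text
time_s: 37.42
position: [0.5499, 0.3673, 0.0474]
ee_rot: [153.1, -0.1, 86.2]
wrist_force: [0.1, -0.4, 0.5]
opening: 0.0362
```

```bash
python3 wv.py left w37.png;  python3 - <<'E'
from h import *
p,r=wh("left",-27,.016); s=plan(p,r,n=1)
E
```

```text
pos [0.5498812  0.36728808 0.04735736] axle in tool [-0.0006 -0.0003 -0.0109] F tool [-0.4  0.3 -0.4] tilt [-26.9   0.1  -0.1]
left top [[389.0, 522.0], [389.0, 653.0], [389.0, 694.0]]
middle top [[-169.0, 522.0], [-139.0, 652.0], [-92.0, 693.0]]
right top [[-721.0, 519.0], [-660.0, 650.0], [-569.0, 690.0]]
1 rows: -0.08, -0.04, 0.13, -0.1, -0.2, 0.0
```

View pics/w37.png

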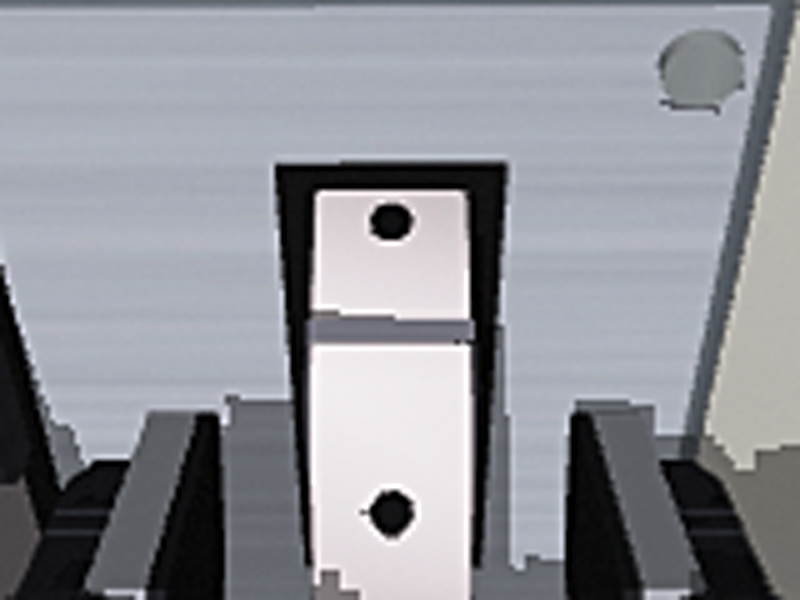

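Request:
jog_arm(targets=[-0.1,0,0,0,0,0,0,0,0,0,0,0,0,0,0,0,0,0,0,0,0,0,0,0], hand=255)

```text
time_s: 37.98
position: [0.5499, 0.367, 0.0481]
ee_rot: [153.1, -0.2, 86.3]
wrist_force: [-3.0, 1.0, 6.0]
opening: 0.0148
```

Request:
jog_arm(targets=[0,-0.17,-0.02,8,0,0,0,-0.17,-0.02,8,0,0,0,-0.17,-0.02,8,0,0,0,-0.17,-0.02,8,0,0,0,-0.17,-0.02,8,0,0,0,-0.17,-0.02,8,0,0,0,-0.17,-0.02,8,0,0,0,-0.17,-0.02,8,0,0,0,0,0,0,0,0,0,0,0,0,0,0])

```text
time_s: 39.22
position: [0.5387, 0.3678, 0.047]
ee_rot: [-144.1, -0.1, 86.0]
wrist_force: [1.7, 5.4, -3.0]
opening: 0.0146
```

```bash
python3 wv.py left w38.png
```

```text
pos [0.53872928 0.36775058 0.04704046] axle in tool [-0.0003 -0.001  -0.0116] F tool [5.5 2.9 1.7] tilt [35.9  0.1  0.1]
left top [[392.0, 183.0], [393.0, 330.0], [393.0, 511.0]]
middle top [[-133.0, 183.0], [-168.0, 330.0], [-172.0, 512.0]]
right top [[-653.0, 185.0], [-721.0, 331.0], [-730.0, 511.0]]
```

View pics/w38.png

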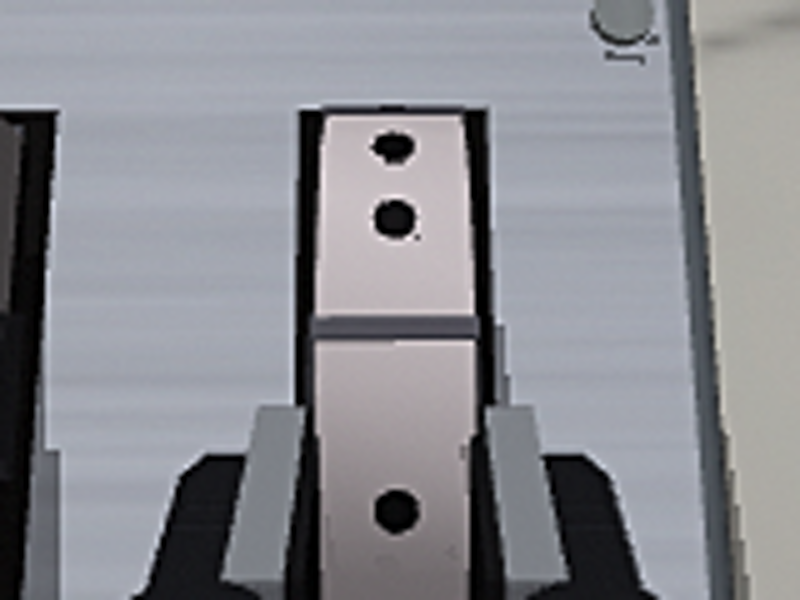

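Request:
jog_arm(targets=[0,0,0,0,0,0,0,0,0,0,0,0,0,0.17,-0.02,-8,0,0,0,0.17,-0.02,-8,0,0,0,0.17,-0.02,-8,0,0,0,0.17,-0.02,-8,0,0,0,0,0,0,0,0,0,0,0,0,0,0,0,0,0,0,0,0], hand=147)

```text
time_s: 40.4
position: [0.5461, 0.3649, 0.0456]
ee_rot: [-176.0, 0.1, 86.0]
wrist_force: [-0.2, 0.7, -0.3]
opening: 0.036
```

Run:
```python
from h import *
p,r=wh("left",-27,.016); s=plan(p,r,n=4)
```

```text
4 rows: 0.05, 0.09, -0.02, -7.7, 0, 0, 0.05, 0.1, -0.01, -7.8, 0, -0.1, 0.05, 0.1, 0, -7.7, 0.1, 0, 0.05, 0.1, 0.02, -7.8, 0, -0.1
```

Request:
jog_arm(targets=[0.05,0.1,-0.02,-8,0,0,0.05,0.1,0,-8,0,0,0.05,0.1,0,-8,0,0,0.05,0.1,0,-8,0,0,0,0,0,0,0,0,0,0,0,0,0,0])

```text
time_s: 41.15
position: [0.5509, 0.3669, 0.046]
ee_rot: [152.8, 0.3, 86.0]
wrist_force: [0.4, -0.0, 0.7]
opening: 0.0362
```

```bash
python3 wv.py left w39.png;python3 - <<'E'
from h import *
p,r=wh("left",-27,.016); s=plan(p,r,n=1)
E
```

```text
pos [0.55089711 0.3668676  0.04601356] axle in tool [-0.0004 -0.0005 -0.0126] F tool [-0.   0.6 -0.4] tilt [-27.2  -0.3   0.1]
left top [[389.0, 530.0], [389.0, 661.0], [390.0, 701.0]]
middle top [[-174.0, 528.0], [-142.0, 658.0], [-94.0, 698.0]]
right top [[-727.0, 524.0], [-665.0, 654.0], [-571.0, 694.0]]
1 rows: 0.06, -0.15, -0.09, 0.2, 0.3, -0.2
```

View pics/w39.png

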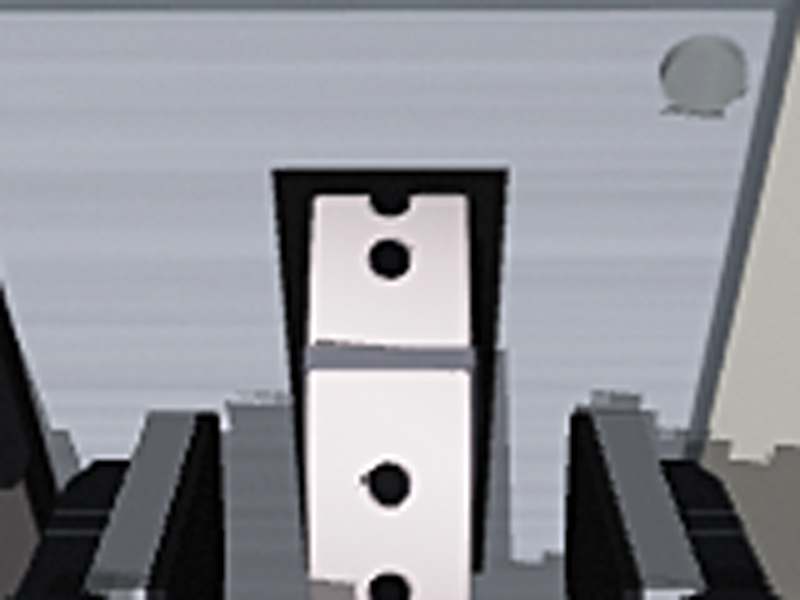

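Request:
jog_arm(targets=[0,-0.1,-0.1,0,0,0,0,0,0,0,0,0,0,0,0,0,0,0,0,0,0,0,0,0], hand=255)

```text
time_s: 41.7
position: [0.5507, 0.3666, 0.0471]
ee_rot: [152.7, 0.1, 85.9]
wrist_force: [5.8, 2.9, -3.9]
opening: 0.0146
```

Request:
jog_arm(targets=[0,-0.17,-0.02,8,0,0,0,-0.17,-0.02,8,0,0,0,-0.17,-0.02,8,0,0,0,-0.17,-0.02,8,0,0,0,-0.17,-0.02,8,0,0,0,-0.17,-0.02,8,0,0,0,-0.17,-0.02,8,0,0,0,-0.17,-0.02,8,0,0,0,0,0,0,0,0,0,0,0,0,0,0])

```text
time_s: 42.95
position: [0.5372, 0.3678, 0.0468]
ee_rot: [-144.1, 0.1, 85.7]
wrist_force: [-0.9, 6.9, -5.4]
opening: 0.0145
```

Request:
jog_arm(targets=[0,0,0,0,0,0,0,0,0,0,0,0,0,0.17,-0.02,-8,0,0,0,0.17,-0.02,-8,0,0,0,0.17,-0.02,-8,0,0,0,0.17,-0.02,-8,0,0,0,0,0,0,0,0,0,0,0,0,0,0,0,0,0,0,0,0], hand=147)

```text
time_s: 44.08
position: [0.5447, 0.3658, 0.045]
ee_rot: [-176.2, 0.4, 85.7]
wrist_force: [-0.8, -0.2, 0.2]
opening: 0.0364
```

```bash
python3 wv.py left w40.png;python3 - <<'E'
from h import *
p,r=wh("left",-27,.016); s=plan(p,r,n=4)
E
```

```text
pos [0.54465268 0.36577646 0.04504401] axle in tool [ 0.0011 -0.0009 -0.0119] F tool [-0.2 -0.8 -0.2] tilt [ 3.8 -0.3  0.4]
left top [[404.0, 342.0], [405.0, 523.0], [406.0, 656.0]]
middle top [[-156.0, 344.0], [-157.0, 524.0], [-126.0, 657.0]]
right top [[-704.0, 345.0], [-707.0, 523.0], [-647.0, 655.0]]
4 rows: 0.03, 0.14, -0.05, -7.7, 0.1, -0.1, 0.03, 0.14, -0.02, -7.7, 0.1, -0.1, 0.03, 0.14, -0.01, -7.7, 0.1, -0.1, 0.02, 0.15, 0.01, -7.7, 0.1, 0.0
```

View pics/w40.png

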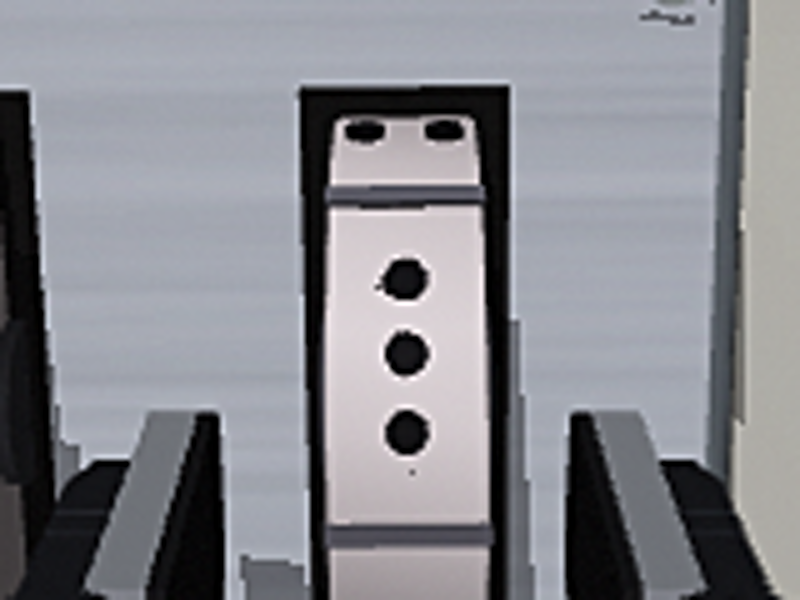

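Request:
jog_arm(targets=[0.03,0.14,-0.05,-7.7,0.1,-0.1,0.03,0.14,0,-7.7,0.1,-0.1,0.03,0.14,0,-7.7,0.1,-0.1,0,0.14,0,-7.7,0.1,0,0,0,0,0,0,0,0,0,0,0,0,0])

```text
time_s: 44.88
position: [0.5499, 0.3673, 0.0463]
ee_rot: [153.3, 0.1, 86.2]
wrist_force: [0.8, 0.4, 0.4]
opening: 0.0361
```

Run:
```python
from h import *
p,r=wh("left",-27,.016); s=plan(p,r,n=1)
```

```text
1 rows: -0.07, 0.03, 0.02, -0.3, 0.1, 0.1
```

Request:
jog_arm(targets=[0,0,0,0,0,0,0,0,0,0,0,0,0,0,0,0,0,0,0,0,0,0,0,0], hand=255)

```text
time_s: 45.38
position: [0.5513, 0.3668, 0.0469]
ee_rot: [153.3, -0.0, 86.1]
wrist_force: [5.0, 3.1, -2.8]
opening: 0.0145
```

Request:
jog_arm(targets=[0,-0.17,-0.02,8,0,0,0,-0.17,-0.02,8,0,0,0,-0.17,-0.02,8,0,0,0,-0.17,-0.02,8,0,0,0,-0.17,-0.02,8,0,0,0,-0.17,-0.02,8,0,0,0,0,0,0,0,0,0,0,0,0,0,0])

```text
time_s: 46.38
position: [0.5401, 0.3676, 0.0455]
ee_rot: [-159.2, -0.0, 86.0]
wrist_force: [-0.4, 5.2, -4.7]
opening: 0.0147
```

Request:
jog_arm(targets=[0,0,0,0,0,0,0,0,0,0,0,0,0,0.17,-0.02,-8,0,0,0,0.17,-0.02,-8,0,0,0,0.17,-0.02,-8,0,0,0,0.17,-0.02,-8,0,0,0,0,0,0,0,0,0,0,0,0,0,0,0,0,0,0,0,0], hand=147)

```text
time_s: 47.5
position: [0.5484, 0.3658, 0.0457]
ee_rot: [168.7, 0.2, 86.0]
wrist_force: [-0.4, 0.5, -0.3]
opening: 0.0364
```

```bash
python3 wv.py left w41.png;python3 - <<'E'
from h import *
p,r=wh("left",-27,.016); s=plan(p,r,n=2)
E
```

```text
pos [0.54835885 0.36582044 0.04568587] axle in tool [ 0.0009 -0.0015 -0.0118] F tool [ 0.5 -0.5  0.2] tilt [-11.3  -0.2   0.1]
left top [[403.0, 426.0], [403.0, 592.0], [403.0, 682.0]]
middle top [[-163.0, 426.0], [-148.0, 591.0], [-106.0, 681.0]]
right top [[-719.0, 424.0], [-689.0, 588.0], [-608.0, 678.0]]
2 rows: 0.05, 0.1, -0.02, -7.8, 0.1, 0, 0.04, 0.1, -0.01, -7.9, 0.1, -0.1
```

View pics/w41.png

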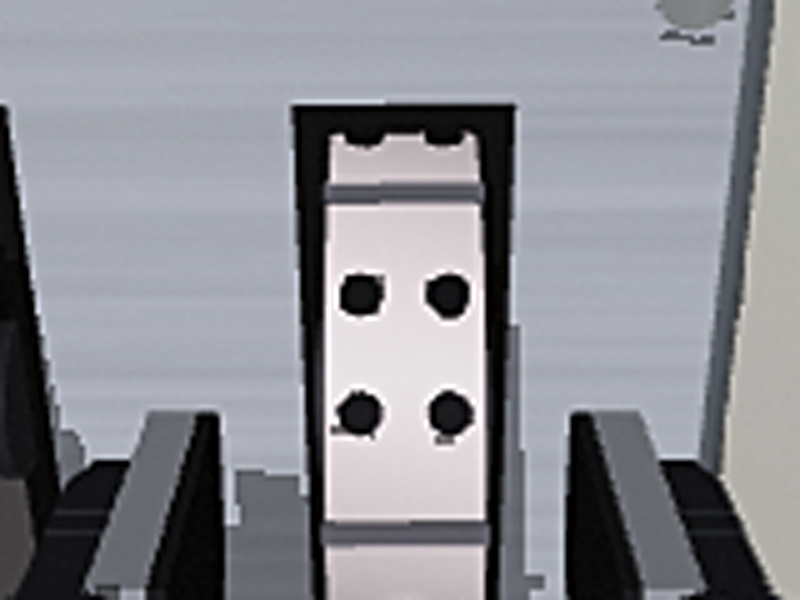

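```bash
python3 ang.py left 180 404,192 404,295 404,413 404,532
```

```text
404,192 (np.float64(0.13794573330342833), np.float64(-73.75), np.float64(0.0))
404,295 (np.float64(0.1994206122121531), np.float64(-52.50000000000001), np.float64(0.0))
404,413 (np.float64(0.2559075738163144), np.float64(-32.75), np.float64(0.0))
404,532 (np.float64(0.2397959736730699), np.float64(-12.75), np.float64(0.0))
```

Request:
jog_arm(targets=[0.05,0.1,0,-6,0,0,0,0,0,0,0,0,0,0,0,0,0,0])

```text
time_s: 47.98
position: [0.5484, 0.367, 0.046]
ee_rot: [162.7, 0.2, 86.1]
wrist_force: [0.4, 0.9, 0.2]
opening: 0.0363
```

Request:
jog_arm(targets=[0,0,0,0,0,0,0,0,0,0,0,0,0,0,0,0,0,0,0,0,0,0,0,0], hand=255)

```text
time_s: 48.48
position: [0.5488, 0.367, 0.0462]
ee_rot: [162.6, 0.1, 86.1]
wrist_force: [4.4, 0.8, -0.6]
opening: 0.0147
```

Request:
jog_arm(targets=[0,-0.17,-0.02,8,0,0,0,-0.17,-0.02,8,0,0,0,-0.17,-0.02,8,0,0,0,-0.17,-0.02,8,0,0,0,0,0,0,0,0,0,0,0,0,0,0])

```text
time_s: 49.22
position: [0.5409, 0.3675, 0.0457]
ee_rot: [-165.3, 0.2, 86.1]
wrist_force: [1.0, -0.4, 0.5]
opening: 0.0147
```

```bash
python3 wv.py left w42.png
```

```text
pos [0.54092339 0.36752143 0.04565146] axle in tool [-0.0003  0.0008 -0.0119] F tool [-0.3  0.9 -0.7] tilt [14.7 -0.1  0. ]
left top [[392.0, 296.0], [392.0, 476.0], [392.0, 633.0]]
middle top [[-159.0, 296.0], [-173.0, 475.0], [-153.0, 632.0]]
right top [[-700.0, 295.0], [-728.0, 472.0], [-689.0, 628.0]]
```

View pics/w42.png

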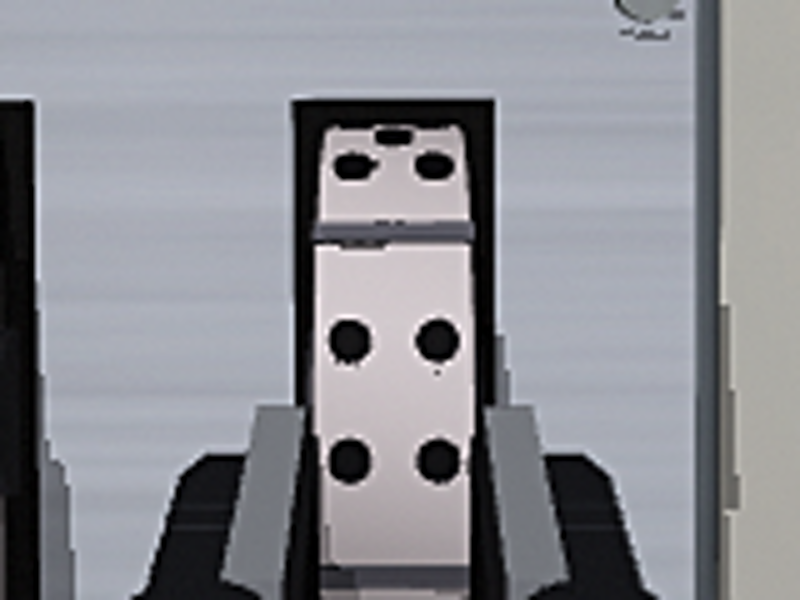

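```bash
python3 ang.py left 180 393,231 393,341 393,461 393,577
```

```text
393,231 (np.float64(0.1974544118202698), np.float64(-43.75), np.float64(0.0))
393,341 (np.float64(0.14643158301831333), np.float64(-22.5), np.float64(0.0))
393,461 (np.float64(0.12884221473770158), np.float64(-2.75), np.float64(0.0))
393,577 (np.float64(0.1614374628828088), np.float64(17.5), np.float64(0.0))
```

Request:
jog_arm(targets=[0,-0.15,-0.02,7,0,0,0,-0.14,-0.02,6.5,0,0,0,0,0,0,0,0,0,0,0,0,0,0])

```text
time_s: 49.82
position: [0.5381, 0.3677, 0.0469]
ee_rot: [-151.8, 0.2, 86.2]
wrist_force: [0.4, 0.4, -1.8]
opening: 0.0143
```

```bash
python3 wv.py left w43.png
```

```text
pos [0.53809209 0.36771733 0.04689299] axle in tool [-0.0003  0.0011 -0.012 ] F tool [0.5 1.2 1.4] tilt [28.2 -0.2  0. ]
left top [[391.0, 234.0], [391.0, 397.0], [391.0, 575.0]]
middle top [[-143.0, 234.0], [-172.0, 397.0], [-167.0, 573.0]]
right top [[-669.0, 234.0], [-725.0, 395.0], [-716.0, 570.0]]
```

View pics/w43.png

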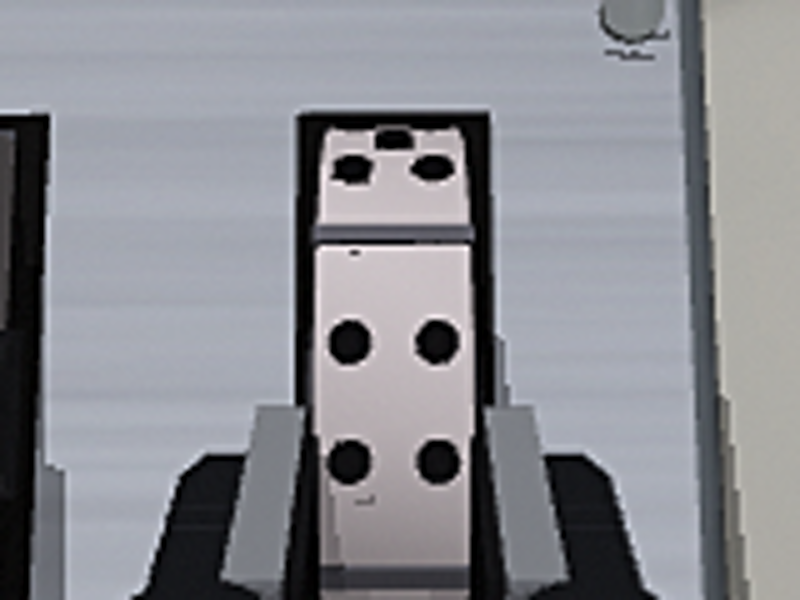

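Request:
jog_arm(targets=[0,0,0,0,0,0,0,0,0,0,0,0,0,0,-2,0,0,0,0,0,-4,0,0,0,0,0,-5,0,0,0,0,0,0,0,0,0], hand=147)

```text
time_s: 50.62
position: [0.5928, 0.3653, 0.1479]
ee_rot: [-152.2, -0.1, 86.0]
wrist_force: [0.1, 0.6, -0.1]
opening: 0.0363
```

```bash
python3 wv.py left w44.png
python3 - <<'E'
from h import *
w=bot.snapshot("wrist");cv2.imwrite("pics/w44f.png",w["frame"][:,:,::-1])
for wn in WY: print(wn,proj(w,[rim(wn,np.radians(t)) for t in (-30,0,30)]).round(1).tolist())
s=plan([.5,.1,.22],[180,0,40]); s=plan([.5,-.12,.22],[180,0,5],start=s)
E
```

```text
pos [0.59279946 0.36530899 0.14794727] axle in tool [-0.0018 -0.0002  0.1029] F tool [0.6 0.1 0. ] tilt [27.8  0.1  0.1]
left top [[384.0, 28.0], [384.0, 115.0], [385.0, 218.0]]
middle top [[72.0, 29.0], [62.0, 116.0], [64.0, 218.0]]
right top [[-239.0, 29.0], [-258.0, 117.0], [-255.0, 219.0]]
left [[257.5, 156.8], [257.5, 174.4], [257.5, 195.2]]
middle [[194.5, 156.9], [192.5, 174.5], [192.8, 195.2]]
right [[131.7, 157.0], [127.9, 174.6], [128.5, 195.3]]
6 rows: -4.51, -1.65, -0.54, -4.4, 1.9, 7.5, -4.66, -1, -0.79, -4.4, 1.9, 7.5, -4.71, -0.31, -1, -4.4, 1.9, 7.5, -4.67, 0.38, -1.15, -4.4, 1.9, 7.6, -4.54, 1.09, -1.24, -4.5, 1.9, 7.5, -4.31, 1.77, -1.28, -4.4, 2, 7.6
4 rows: -3.53, 4.22, 0, 0, 0, 8.7, -2.86, 4.7, 0, 0, 0, 8.8, -2.1, 5.08, -0.01, 0, 0, 8.7, -1.31, 5.34, 0, 0, 0, 8.8
```

View pics/w44f.png

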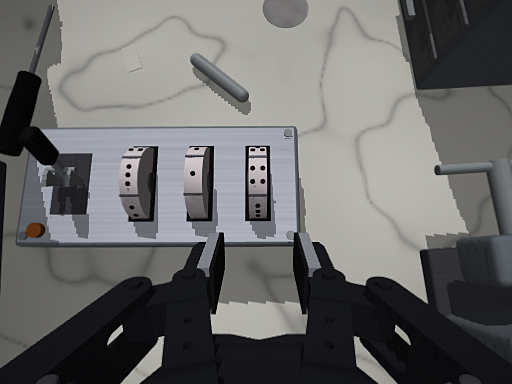

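Run:
```python
from h import *
s=plan([.52,.1,.22],[180,0,40]); s=plan([.46,-.2,.25],[180,0,10],start=s)
```

```text
6 rows: -4.48, -1.36, -0.69, -4.4, 1.9, 7.5, -4.59, -0.7, -0.92, -4.4, 1.9, 7.5, -4.61, -0.02, -1.11, -4.4, 1.9, 7.5, -4.52, 0.68, -1.23, -4.4, 1.9, 7.6, -4.35, 1.36, -1.3, -4.5, 1.9, 7.5, -4.08, 2.02, -1.31, -4.4, 2, 7.6
6 rows: -3.98, 3.19, -0.5, 0, 0, 5, -3.69, 3.52, -0.5, 0, 0, 5, -3.36, 3.83, -0.5, 0, 0, 5, -3.02, 4.11, -0.51, 0, 0, 5, -2.65, 4.36, -0.5, 0, 0, 5, -2.25, 4.57, -0.51, 0, 0, 5.0
```

Request:
jog_arm(targets=[-4.5,-1.4,-0.7,-4.4,1.9,7.5,-4.6,-0.7,-0.9,-4.4,1.9,7.5,-4.6,0,-1.1,-4.4,1.9,7.5,-4.5,0.7,-1.2,-4.4,1.9,7.6,-4.3,1.4,-1.3,-4.5,1.9,7.5,-4.1,2,-1.3,-4.4,2,7.6,-4,3.2,-0.5,0,0,5,-3.7,3.5,-0.5,0,0,5,-3.4,3.8,-0.5,0,0,5,-3,4.1,-0.5,0,0,5,-2.6,4.4,-0.5,0,0,5,-2.2,4.6,-0.5,0,0,5], hand=0)

```text
time_s: 52.22
position: [0.459, -0.2012, 0.2484]
ee_rot: [-179.9, 0.1, 9.8]
wrist_force: [0.8, 0.6, -0.4]
opening: 0.0849
```

Request:
jog_arm(targets=[0,0,0,0,0,0,0,0,0,0,0,0,0,0,0,0,0,0])

```text
time_s: 52.6
position: [0.4608, -0.1987, 0.2489]
ee_rot: [-179.9, 0.0, 10.1]
wrist_force: [-1.1, -0.2, -1.0]
opening: 0.085
```

Run:
```python
from h import *
w=bot.snapshot("wrist");cv2.imwrite("pics/w45.png",w["frame"][:,:,::-1]); print(bot.get_obs()["position"],bot.get_obs()["ee_rot"])
```

```text
[ 0.46095398 -0.19884007  0.24907218] [-1.79931710e+02  2.71468841e-02  1.01186795e+01]
```

View pics/w45.png

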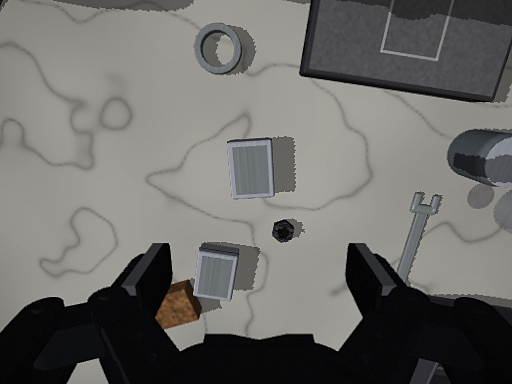

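Run:
```python
from h import *
w=bot.snapshot("wrist")
crop(w,180,120,300,320,3,"w46.png")
```

```text
(no output)
```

View pics/w46.png

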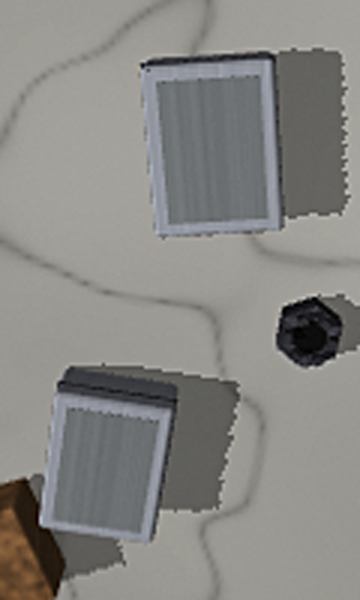

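```bash
cat > tin.py <<'E'
from h import *
import sys
def tin(w,pts,f,x0,y0,z=.03):
    P=plane(w,np.array(pts)/f+[x0,y0]-.4,z); e=np.diff(np.r_[P,P[:1]],axis=0)
    print("c",P.mean(0).round(4),"len",np.linalg.norm(e,axis=1).round(4),"dir",(np.degrees(np.arctan2(e[:,1],e[:,0]))).round(1))
E
python3 - <<'E'
from tin import *
w=bot.snapshot("wrist")
tin(w,[(143,66),(272,60),(282,228),(158,235)],3,180,120)
tin(w,[(57,392),(175,402),(152,541),(40,527)],3,180,120)
E
```

```text
c [ 0.4527 -0.2156  0.03  ] len [0.0567 0.0774 0.0576 0.0782] dir [  12.8  -75.8 -166.5  103.5]
c [ 0.4266 -0.3867  0.03  ] len [0.0581 0.0818 0.0583 0.0788] dir [   4.8  -89.4 -178.1   90.3]
```

Run:
```python
from h import *
s=plan([.4535,-.2145,.1],[180,0,13.4])
```

```text
3 rows: -0.34, 0.46, 4.98, 0, 0, -1.1, -0.34, 0.45, 4.98, 0, 0, -1.1, -0.35, 0.44, 4.97, 0, 0, -1.1
```

Request:
jog_arm(targets=[-0.35,0.45,5,0,0,-1.1,-0.35,0.45,5,0,0,-1.1,-0.35,0.45,5,0,0,-1.1,0,0,0,0,0,0,0,0,0,0,0,0])

```text
time_s: 53.38
position: [0.4544, -0.2154, 0.1009]
ee_rot: [180.0, -0.1, 13.3]
wrist_force: [0.1, -0.0, -0.2]
opening: 0.0855
```

Run:
```python
from h import *
w=bot.snapshot("wrist");cv2.imwrite("pics/w47.png",w["frame"][:,:,::-1]); print(bot.get_obs()["position"],bot.get_obs()["ee_rot"])
```

```text
[ 0.45484303 -0.21566893  0.10144133] [ 1.79920100e+02 -1.54333115e-01  1.32854413e+01]
```

View pics/w47.png

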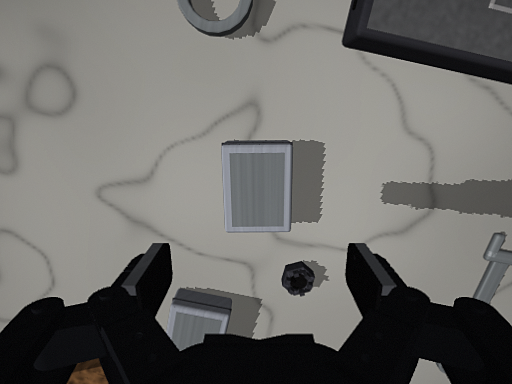

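Run:
```python
from tin import *
w=bot.snapshot("wrist")
crop(w,210,130,310,245,6,"w48.png")
s=plan([.4535,-.2150,-.028],[180,0,13.4],n=3)
```

```text
3 rows: -0.05, -0.04, 4.32, 0, -0.1, 0, -0.04, -0.04, 4.32, 0.1, 0, -0.1, -0.05, -0.04, 4.31, 0, -0.1, 0.0
```

View pics/w48.png

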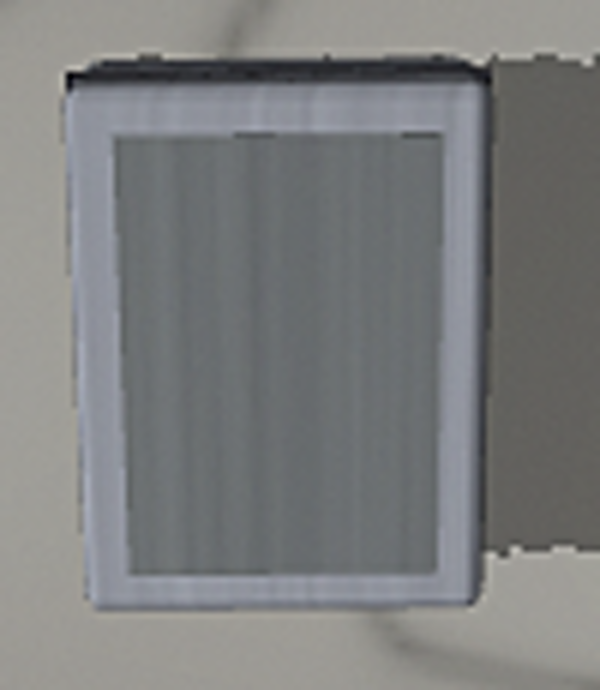

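Run:
```python
from tin import *
w=bot.snapshot("wrist")
tin(w,[(69,84),(486,80),(478,605),(92,608)],6,210,130)
p,r=tool(); print(p)
```

```text
c [ 0.4525 -0.2154  0.03  ] len [0.0574 0.0787 0.0581 0.0786] dir [  13.8  -75.8 -166.3  103.7]
[ 0.45471403 -0.21579952  0.10146557]
```

Request:
jog_arm(targets=[-0.15,-0.05,4.5,0,0,-0.5,0,0,4.5,0,0,0,0,0,2.5,0,0,0,0,0,0,0,0,0])

```text
time_s: 54.02
position: [0.4515, -0.2151, -0.0158]
ee_rot: [-179.9, 0.1, 13.8]
wrist_force: [-0.5, 0.5, 0.9]
opening: 0.0852
```

Run:
```python
from h import *
w=bot.snapshot("wrist");cv2.imwrite("pics/w49.png",w["frame"][:,:,::-1]); print(bot.get_obs()["position"],bot.get_obs()["ee_rot"])
b=bot.snapshot("side");crop(b,250,120,380,220,6,"b49.png")
```

```text
[ 0.45219038 -0.2155043  -0.01479766] [ 1.79998594e+02 -2.28860382e-02  1.37745027e+01]
```

View pics/w49.png

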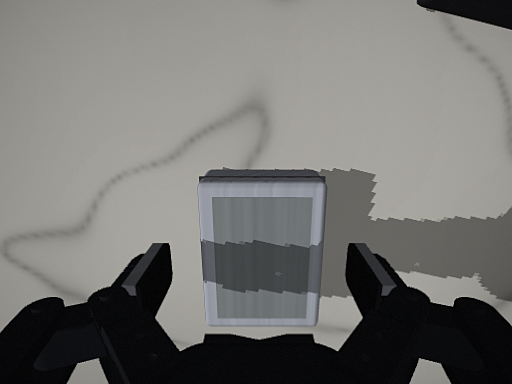

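View pics/b49.png

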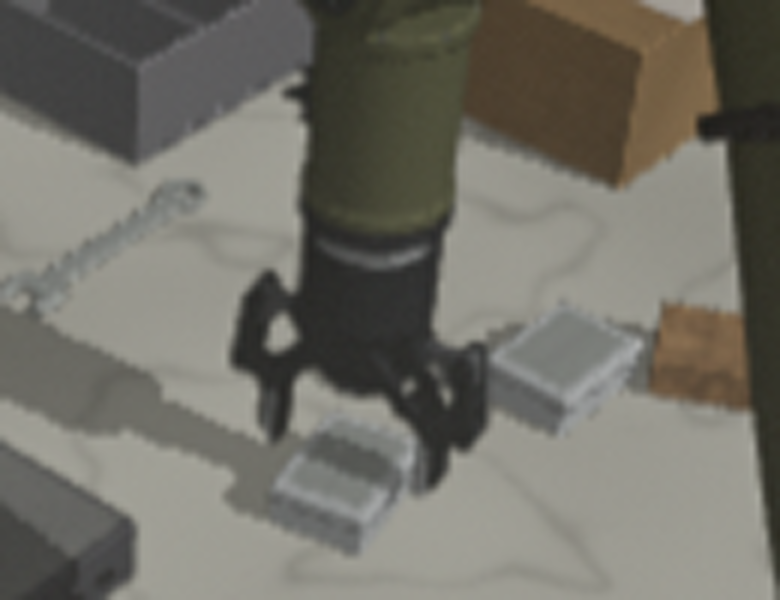

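Request:
jog_arm(targets=[0.1,0,0.7,0,0,0,0,0,0.7,0,0,0,0,0,0,0,0,0])

```text
time_s: 54.5
position: [0.4524, -0.2151, -0.0298]
ee_rot: [-180.0, 0.0, 13.8]
wrist_force: [-0.4, 0.5, -0.9]
opening: 0.0854
```

Request:
jog_arm(targets=[0,0,0,0,0,0,0,0,0,0,0,0,0,0,0,0,0,0,0,0,0,0,0,0,0,0,0,0,0,0], hand=255, newtons=70)

```text
time_s: 55.12
position: [0.4528, -0.2152, -0.029]
ee_rot: [180.0, -0.0, 13.8]
wrist_force: [-1.3, -0.0, 5.1]
opening: 0.0583
```

Run:
```python
from h import *
w=bot.snapshot("wrist");cv2.imwrite("pics/w50.png",w["frame"][:,:,::-1]); print(bot.get_obs()["position"],bot.get_obs()["ee_rot"])
b=bot.snapshot("side");crop(b,250,120,380,220,6,"b50.png")
```

```text
[ 0.45279101 -0.21518514 -0.02897416] [ 1.79997316e+02 -3.09050651e-02  1.37660254e+01]
```

View pics/w50.png

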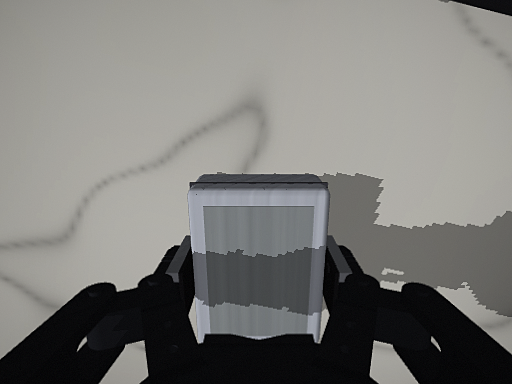

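View pics/b50.png

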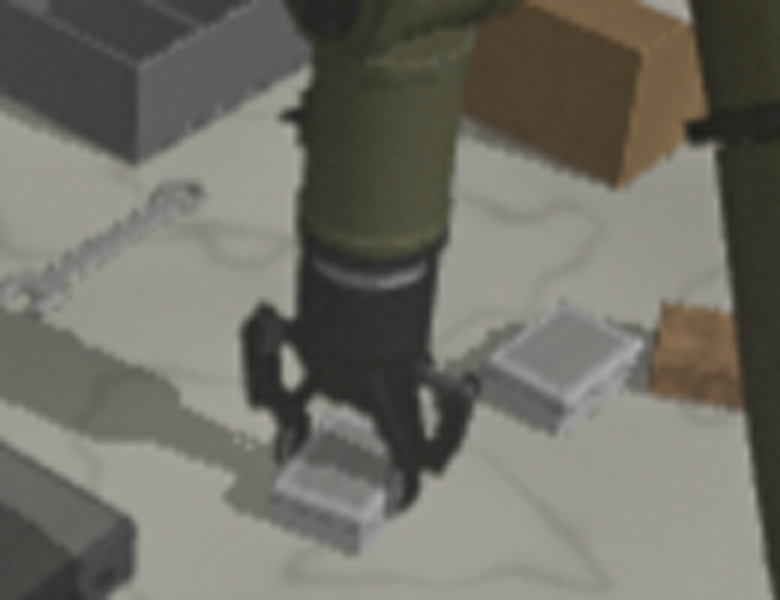

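Run:
```python
from h import *
s=plan([.4528,-.2152,.13],[180,0,13.8])
s=plan([.61,-.1,.15],[180,0,2],start=s)
```

```text
3 rows: 0, 0, -5.3, 0, 0, 0, 0.01, 0, -5.3, 0, 0, 0, 0, 0, -5.3, 0, 0, 0.0
4 rows: 4.5, -1.86, -0.5, 0, 0, 2.9, 4.4, -2.09, -0.5, 0, 0, 3, 4.29, -2.32, -0.49, 0, 0, 2.9, 4.17, -2.52, -0.5, 0, 0, 3.0
```

Request:
jog_arm(targets=[0,0,-2,0,0,0,0,0,-4,0,0,0,0,0,-5,0,0,0,0,0,-5,0,0,0,3.6,-1.5,-0.5,0,0,2.4,3.5,-1.6,-0.5,0,0,2.4,3.5,-1.8,-0.5,0,0,2.4,3.4,-1.9,-0.5,0,0,2.3,3.3,-2,0,0,0,2.3,0,0,0,0,0,0,0,0,0,0,0,0,0,0,0,0,0,0])

```text
time_s: 56.72
position: [0.6089, -0.1023, 0.1503]
ee_rot: [180.0, 0.1, 1.9]
wrist_force: [-0.6, 0.5, -3.4]
opening: 0.0587
```

Run:
```python
from h import *
w=bot.snapshot("wrist");cv2.imwrite("pics/w51.png",w["frame"][:,:,::-1]); print(bot.get_obs()["position"],bot.get_obs()["ee_rot"],bot.get_obs()["opening"])
```

```text
[ 0.60906641 -0.10225213  0.15050953] [1.79994112e+02 4.02386448e-02 1.88213176e+00] 0.05813403446853651
```

View pics/w51.png

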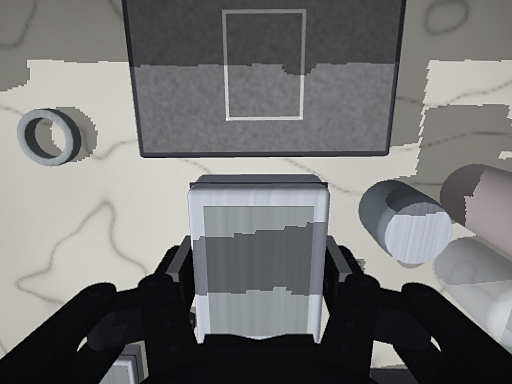

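Run:
```python
from h import *
w=bot.snapshot("wrist");crop(w,215,0,315,130,5,"w52.png")
```

```text
(no output)
```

View pics/w52.png

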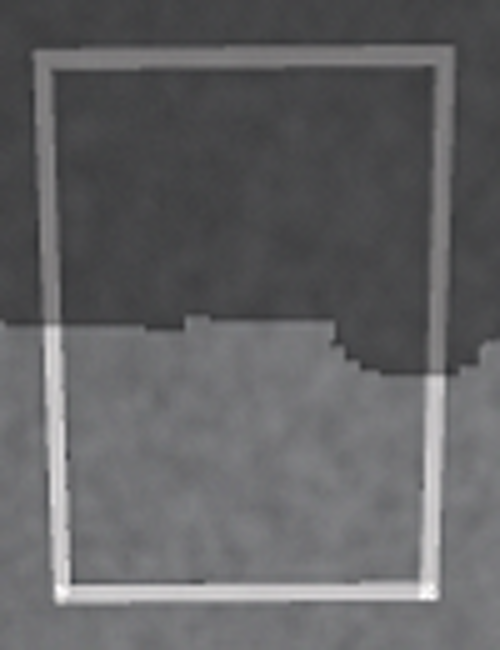

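Run:
```python
from tin import *
w=bot.snapshot("wrist")
tin(w,[(35,50),(454,46),(438,600),(56,604)],5,215,0,.045)
tin(w,[(43,58),(445,54),(430,592),(64,595)],5,215,0,.045)
# held tin top in the same image, relative
tin(w,[(188,188),(330,186),(321,340),(197,340)],1,0,0,.03)
p,r=tool();print(p)
```

```text
c [6.097e-01 2.000e-04 4.500e-02] len [0.0701 0.0905 0.0703 0.0907] dir [   2.4  -87.5 -177.5   92.4]
c [6.097e-01 4.000e-04 4.500e-02] len [0.0673 0.0879 0.0672 0.0878] dir [   2.4  -87.5 -177.6   92.6]
c [ 0.6122 -0.2109  0.03  ] len [0.1469 0.1966 0.1524 0.1945] dir [   2.8  -87.2 -178.1   91.1]
[ 0.60945708 -0.10193581  0.15069876]
```

Run:
```python
from h import *
s=plan([.6097,.0003,.06],[180,0,2.45],n=4)
```

```text
4 rows: 0.09, -2.55, 2.27, 0, 0, -0.1, 0.1, -2.56, 2.27, 0, 0, -0.1, 0.1, -2.55, 2.27, 0, 0, -0.2, 0.11, -2.56, 2.26, 0, 0, -0.1
```

Request:
jog_arm(targets=[0.1,-3.4,0.5,0,0,-0.2,0.1,-3.4,2,0,0,-0.2,0.1,-3.4,3,0,0,-0.2,0.1,0,3.5,0,0,0,0,0,0,0,0,0,0,0,0,0,0,0])

```text
time_s: 57.62
position: [0.6108, 0.0, 0.0617]
ee_rot: [180.0, -0.1, 2.5]
wrist_force: [0.8, -0.0, -1.1]
opening: 0.0588
```

Run:
```python
from h import *
w=bot.snapshot("wrist");cv2.imwrite("pics/w53.png",w["frame"][:,:,::-1]); print(bot.get_obs()["position"],bot.get_obs()["ee_rot"],bot.get_obs()["opening"])
b=bot.snapshot("side");crop(b,180,150,290,245,6,"b53.png")
b=bot.snapshot("scene");crop(b,230,170,310,250,8,"a53.png")
```

```text
[6.11197059e-01 1.66756978e-05 6.21815003e-02] [ 1.79994654e+02 -1.38766916e-01  2.47881670e+00] 0.058747506560367674
```

View pics/w53.png

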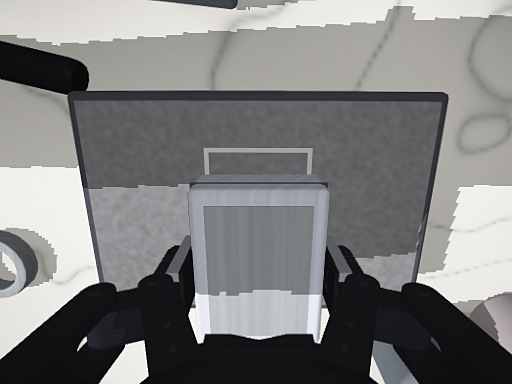

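View pics/b53.png

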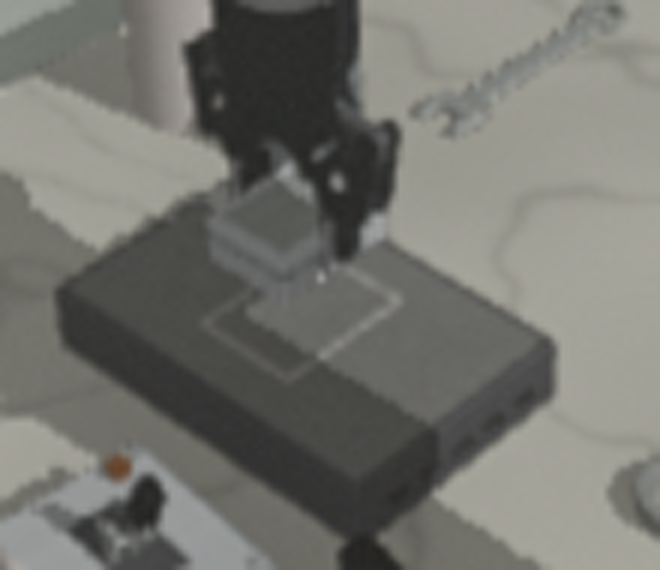

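View pics/a53.png

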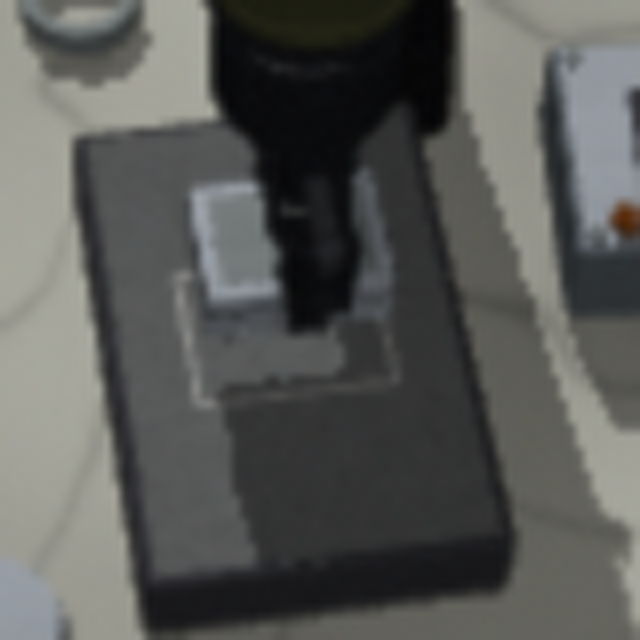

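Request:
jog_arm(targets=[-0.05,0,1.5,0,0,0,0,0,1.5,0,0,0,0,0,0.8,0,0,0,0,0,0,0,0,0,0,0,0,0,0,0])

```text
time_s: 58.4
position: [0.6098, 0.0011, 0.0226]
ee_rot: [-180.0, -0.0, 2.6]
wrist_force: [-0.2, 0.1, -2.9]
opening: 0.0587
```

Run:
```python
from h import *
w=bot.snapshot("wrist");cv2.imwrite("pics/w54.png",w["frame"][:,:,::-1]); print(bot.get_obs()["position"],bot.get_obs()["ee_rot"],bot.get_obs()["opening"])
b=bot.snapshot("side");crop(b,200,170,270,230,10,"b54.png")
b=bot.snapshot("scene");crop(b,240,180,300,230,10,"a54.png")
```

```text
[0.60993536 0.00105593 0.02281051] [-1.79980628e+02 -3.36514476e-02  2.56890589e+00] 0.058540568165841425
```

View pics/w54.png

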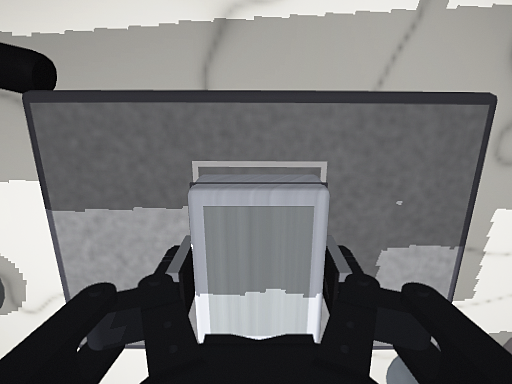

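View pics/b54.png

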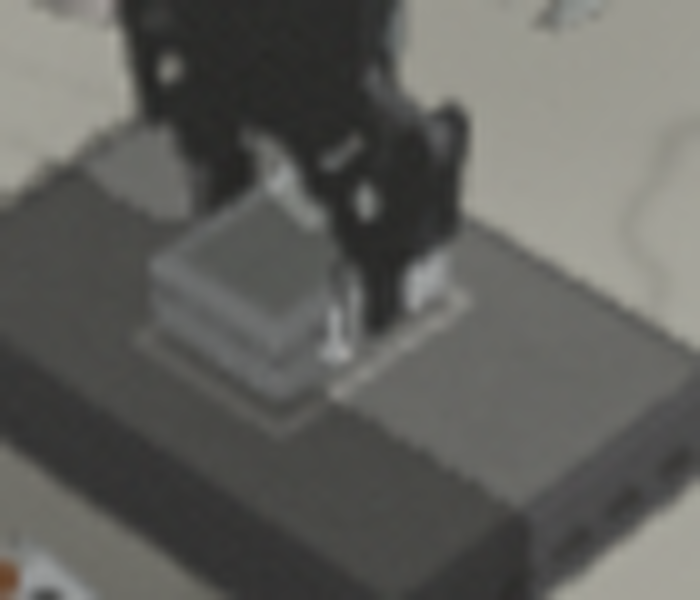

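View pics/a54.png

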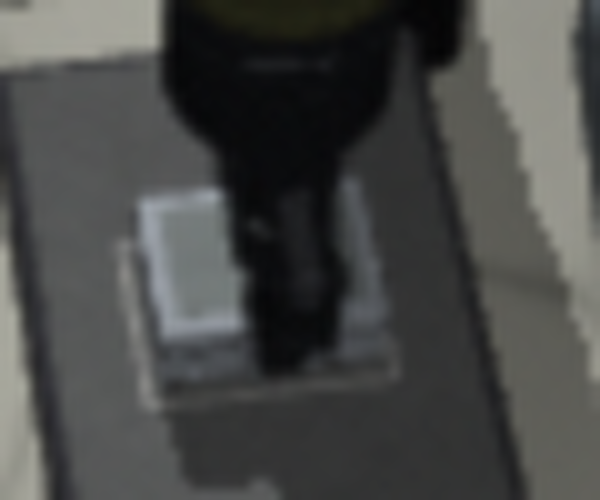

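Request:
jog_arm(targets=[0,0.15,0.3,0,0,0,0,0,0.3,0,0,0,0,0,0.1,0,0,0,0,0,0,0,0,0])

```text
time_s: 59.05
position: [0.6096, -0.0007, 0.0161]
ee_rot: [-180.0, -0.0, 2.6]
wrist_force: [-2.5, -1.0, 4.5]
opening: 0.0585
```

Contact shows as +4.5 N, up from −3, so I'll release gently and retreat.

Request:
jog_arm(targets=[0,0,0,0,0,0,0,0,0,0,0,0,0,0,0,0,0,0,0,0,0,0,0,0], hand=0)

```text
time_s: 59.55
position: [0.6097, -0.0004, 0.0155]
ee_rot: [-180.0, 0.0, 2.6]
wrist_force: [0.2, -0.5, 0.5]
opening: 0.0854
```

Request:
jog_arm(targets=[0,0,-3,0,0,0,0,0,-5,0,0,0,0,0,-5,0,0,0,0,4,-3,0,0,0,0,4,0,0,0,0,0,4,0,0,0,0,0,0,0,0,0,0,0,0,0,0,0,0])

```text
time_s: 60.55
position: [0.615, -0.1197, 0.1753]
ee_rot: [-179.9, 0.0, 2.6]
wrist_force: [-0.2, -0.3, -0.8]
opening: 0.0853
```

Run:
```python
from h import *
w=bot.snapshot("wrist");cv2.imwrite("pics/w55.png",w["frame"][:,:,::-1]); print(bot.get_obs()["position"],bot.get_obs()["ee_rot"],bot.get_obs()["opening"])
```

```text
[ 0.61509843 -0.11897228  0.17534031] [-1.79919356e+02  8.14376269e-03  2.64609101e+00] 0.08545042777851303
```

View pics/w55.png

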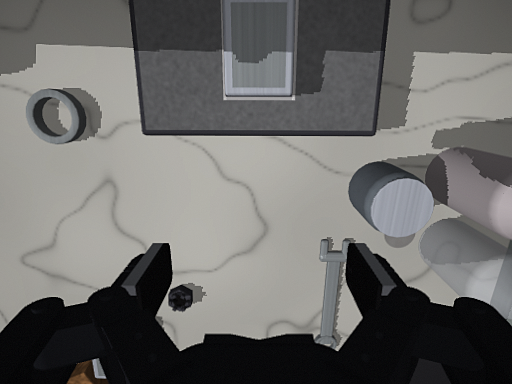

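Run:
```python
from h import *
s=plan([.427,-.36,.18],[180,0,1.5])
```

```text
6 rows: -3.32, 3.87, -0.08, 0, 0, 0.2, -3.3, 3.88, -0.08, 0, 0, 0.2, -3.29, 3.89, -0.08, 0, 0, 0.2, -3.28, 3.9, -0.09, 0, 0, 0.2, -3.26, 3.91, -0.08, 0, 0, 0.2, -3.25, 3.93, -0.09, -0.1, 0, 0.1
```

Request:
jog_arm(targets=[-3.3,3.9,-0.1,0,0,0.2,-3.3,3.9,-0.1,0,0,0.2,-3.3,3.9,-0.1,0,0,0.2,-3.3,3.9,-0.1,0,0,0.2,-3.3,3.9,0,0,0,0.2,-3.3,3.9,0,0,0,0.1,0,0,0,0,0,0,0,0,0,0,0,0])

```text
time_s: 61.6
position: [0.4267, -0.36, 0.1795]
ee_rot: [-179.9, -0.0, 1.6]
wrist_force: [0.1, 1.6, 0.5]
opening: 0.0856
```

Run:
```python
from h import *
w=bot.snapshot("wrist");cv2.imwrite("pics/w56.png",w["frame"][:,:,::-1]); print(bot.get_obs()["position"],bot.get_obs()["ee_rot"],bot.get_obs()["opening"])
```

```text
[ 0.4270751  -0.35951112  0.17945261] [-1.79927263e+02 -4.40537025e-02  1.63703203e+00] 0.08512170137520392
```

View pics/w56.png

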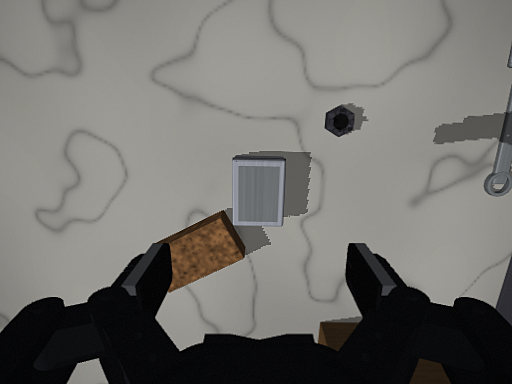

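Run:
```python
from h import *
w=bot.snapshot("wrist");crop(w,150,140,310,300,4.5,"w57.png")
```

```text
(no output)
```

View pics/w57.png

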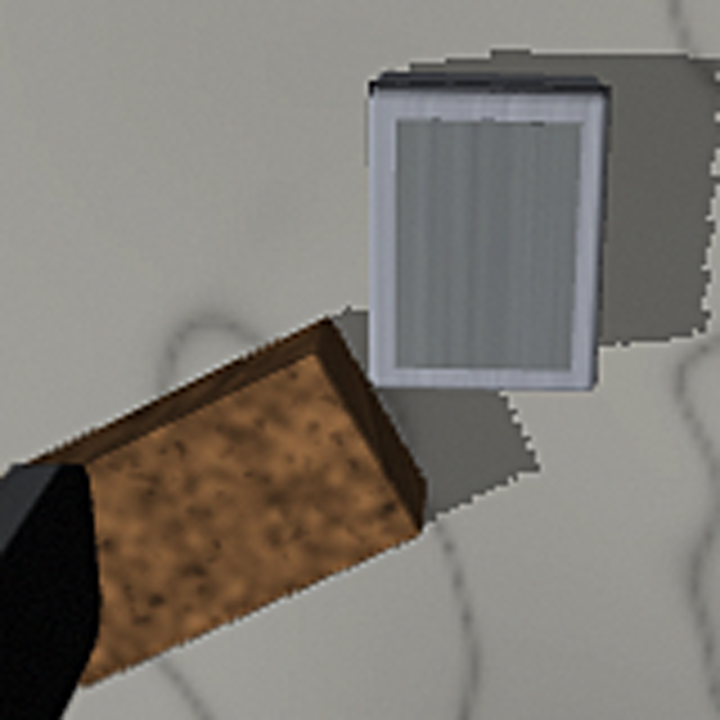

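Run:
```python
from tin import *
w=bot.snapshot("wrist")
tin(w,[(371,92),(606,95),(597,388),(374,386)],4.5,150,140)
f=lambda p,z: print(p,plane(w,np.array([p])/4.5+[150,140]-.4,z)[0].round(4))
f((316,355),.03);f((330,320),0);f((427,525),.03);f((427,490),0)
```

```text
c [ 0.4266 -0.3875  0.03  ] len [0.0577 0.0779 0.0585 0.078 ] dir [   0.9  -88.6 -178.9   90.8]
(316, 355) [ 0.383  -0.4188  0.03  ]
(330, 320) [ 0.3832 -0.4203  0.    ]
(427, 525) [ 0.4127 -0.4674  0.03  ]
(427, 490) [ 0.4114 -0.4726  0.    ]
```

Run:
```python
from h import *
s=plan([.4270,-.3875,.06],[180,0,0.9],n=3)
```

```text
3 rows: -0.03, 0.93, 3.98, 0, 0, 0.3, -0.03, 0.93, 3.98, 0, 0, 0.2, -0.02, 0.94, 3.98, -0.1, 0, 0.3
```

Request:
jog_arm(targets=[0,0.9,4,0,0,0.3,0,0.9,4,0,0,0.2,0,0.95,4,0,0,0.2,0,0,3,0,0,0,0,0,0,0,0,0,0,0,0,0,0,0])

```text
time_s: 62.5
position: [0.4273, -0.3886, 0.0304]
ee_rot: [180.0, -0.1, 0.8]
wrist_force: [0.9, -0.9, 0.2]
opening: 0.0853
```

Run:
```python
from h import *
w=bot.snapshot("wrist");cv2.imwrite("pics/w58.png",w["frame"][:,:,::-1])
s=plan([.4270,-.3875,-.029],[180,0,0.9],n=3)
```

```text
3 rows: -0.02, -0.05, 2, 0, 0, 0, -0.02, -0.05, 1.99, 0, -0.1, 0, -0.01, -0.06, 2, 0.1, 0, -0.1
```

View pics/w58.png

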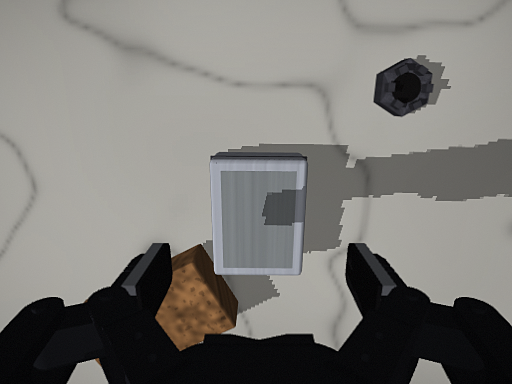

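Request:
jog_arm(targets=[0,-0.25,2,0,0,0,0,-0.25,2,0,0,0,0,0,0,0,0,0])

```text
time_s: 62.92
position: [0.4263, -0.3834, -0.0102]
ee_rot: [-180.0, 0.0, 0.8]
wrist_force: [0.3, -0.5, 0.6]
opening: 0.0859
```

Request:
jog_arm(targets=[0,0,1,0,0,0,0,0,0.95,0,0,0,0,0,0,0,0,0,0,0,0,0,0,0])

```text
time_s: 63.42
position: [0.4261, -0.3839, -0.03]
ee_rot: [-180.0, 0.0, 0.8]
wrist_force: [0.4, -0.3, -0.3]
opening: 0.0853
```

Run:
```python
from h import *
w=bot.snapshot("wrist");cv2.imwrite("pics/w59.png",w["frame"][:,:,::-1]);print(tool()[0])
```

```text
[ 0.42619302 -0.38399843 -0.02991701]
```

View pics/w59.png

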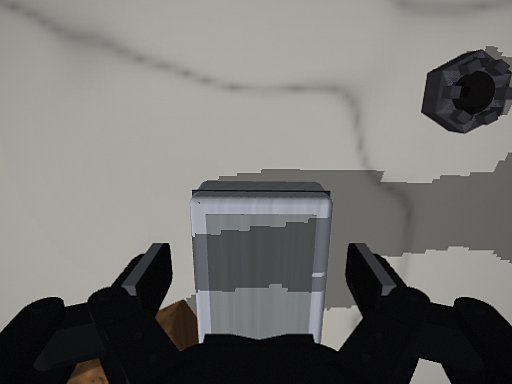

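Request:
jog_arm(targets=[0,0,0,0,0,0,0,0,0,0,0,0,0,0,0,0,0,0,0,0,0,0,0,0,0,0,0,0,0,0], hand=255, newtons=70)

```text
time_s: 64.1
position: [0.4263, -0.384, -0.0294]
ee_rot: [180.0, -0.0, 0.8]
wrist_force: [-1.1, 0.7, 3.9]
opening: 0.0585
```

Request:
jog_arm(targets=[0,0,-2,0,0,0,0,0,-4,0,0,0,0,0,-5,0,0,0,0,0,-5,0,0,0,0,0,-3,0,0,0,0,0,0,0,0,0])

```text
time_s: 64.85
position: [0.427, -0.3847, 0.1621]
ee_rot: [179.8, -0.2, 0.8]
wrist_force: [-0.2, -0.5, -3.3]
opening: 0.0587
```

Run:
```python
from h import *
w=bot.snapshot("wrist");cv2.imwrite("pics/w60.png",w["frame"][:,:,::-1]);print(tool()[0],bot.get_obs()["opening"],bot.get_obs()["wrist_force"])
s=plan([.61,-.1,.19],[180,0,2.4])
```

```text
[ 0.42609218 -0.38391443  0.16009692] 0.05888271539125318 [-1.04406387  0.29971922 -3.72630163]
6 rows: 3.13, -4.69, -0.5, 0, 0, -0.3, 3.15, -4.67, -0.5, 0, 0, -0.3, 3.18, -4.66, -0.5, 0, 0, -0.3, 3.2, -4.64, -0.5, 0, 0, -0.2, 3.22, -4.63, -0.49, 0, 0, -0.3, 3.24, -4.61, -0.5, 0, 0, -0.2
```

View pics/w60.png

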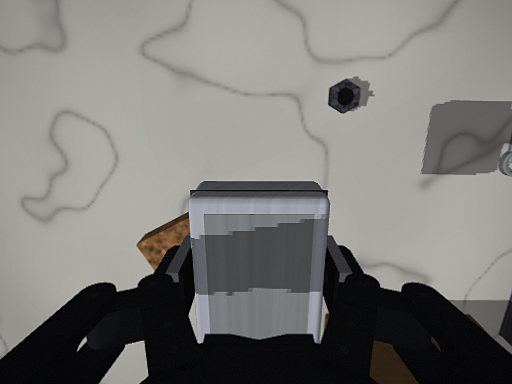

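Request:
jog_arm(targets=[2.4,-3.5,-0.4,0,0,-0.2,2.4,-3.5,-0.4,0,0,-0.2,2.4,-3.5,-0.4,0,0,-0.2,2.4,-3.5,-0.4,0,0,-0.2,2.4,-3.5,-0.4,0,0,-0.2,2.4,-3.5,-0.4,0,0,-0.2,2.4,-3.5,-0.4,0,0,-0.2,2.4,-3.5,0,0,0,-0.2,0,0,0,0,0,0,0,0,0,0,0,0])

```text
time_s: 66.15
position: [0.6096, -0.0994, 0.1858]
ee_rot: [-180.0, 0.2, 2.4]
wrist_force: [0.1, -0.4, -1.8]
opening: 0.0591
```

Run:
```python
from h import *
w=bot.snapshot("wrist");cv2.imwrite("pics/w61.png",w["frame"][:,:,::-1]);print(tool()[0],bot.get_obs()["ee_rot"],bot.get_obs()["opening"],bot.get_obs()["wrist_force"])
crop(w,205,0,325,130,5,"w61c.png")
```

```text
[ 0.60964145 -0.10025218  0.1863238 ] [179.99508577   0.18299141   2.29712755] 0.058498832636286226 [-0.24413145 -1.19706071 -3.56962224]
```

View pics/w61.png

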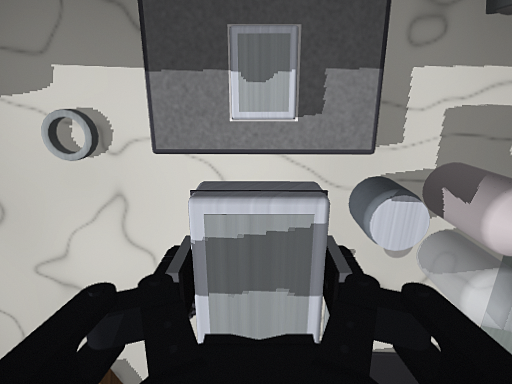

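View pics/w61c.png

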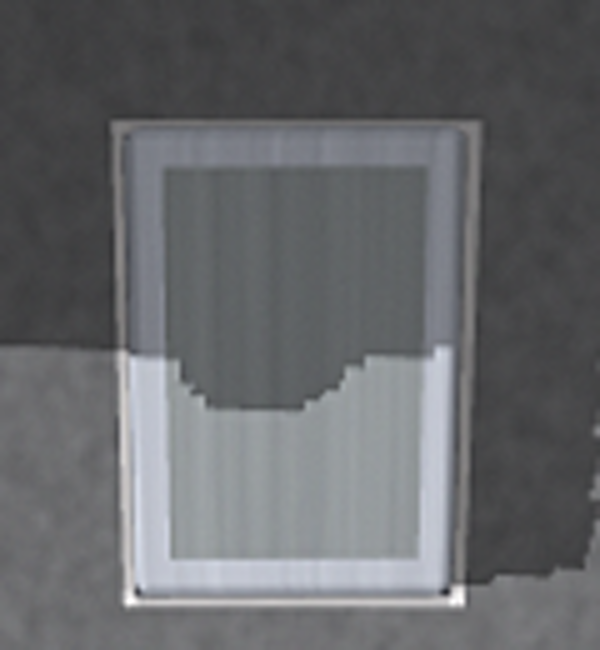

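Run:
```python
from tin import *
w=bot.snapshot("wrist")
tin(w,[(127,128),(464,126),(450,597),(137,597)],5,205,0,.075)
tin(w,[(112,122),(482,122),(465,604),(125,606)],5,205,0,.045)
```

```text
c [ 0.6091 -0.003   0.075 ] len [0.0582 0.0795 0.0587 0.0792] dir [   2.6  -87.5 -177.7   92.2]
c [ 0.6097 -0.0009  0.045 ] len [0.0706 0.0899 0.0705 0.0903] dir [   2.3  -87.7 -177.3   92.4]
```

Run:
```python
from h import *
s=plan([.61,.005,.13],[180,0,2.45],n=4)
s=plan([.61,.005,.06],[180,0,2.45],n=3,start=s)
```

```text
4 rows: 0.11, -2.64, 1.42, 0, 0, 0, 0.11, -2.64, 1.42, 0, 0, -0.1, 0.12, -2.64, 1.42, 0, 0.1, 0, 0.12, -2.63, 1.42, 0, 0, -0.1
3 rows: 0, 0, 2.33, 0, 0, 0, 0, 0, 2.33, 0, 0, 0, 0, 0, 2.34, 0, 0, 0.0
```

Request:
jog_arm(targets=[0.1,-2.6,0.5,0,0,0,0.1,-2.6,0.5,0,0,-0.1,0.1,-2.6,1.5,0,0,0,0.1,-2.7,2,0,0,0,0,0,3.1,0,0,0,0,0,3,0,0,0,0,0,2,0,0,0,0,0,0,0,0,0,0,0,0,0,0,0])

```text
time_s: 67.38
position: [0.6109, 0.0052, 0.0628]
ee_rot: [-180.0, -0.1, 2.4]
wrist_force: [0.2, 0.2, -1.9]
opening: 0.0586
```

Run:
```python
from h import *
w=bot.snapshot("wrist");cv2.imwrite("pics/w62.png",w["frame"][:,:,::-1]);print(bot.get_obs()["opening"],bot.get_obs()["wrist_force"],tool()[0])
b=bot.snapshot("side");crop(b,200,160,270,230,8.5,"b62.png")
b=bot.snapshot("scene");crop(b,240,170,300,230,9,"a62.png")
s=plan([.61,.005,.046],[180,0,2.45],n=2)
```

```text
0.05869078377511826 [ 0.18360204 -0.0732285  -1.76322248] [0.61116817 0.00547344 0.06316191]
2 rows: -0.06, 0.04, 0.86, 0, -0.1, 0, -0.06, 0.03, 0.86, 0, 0, 0.0
```

View pics/w62.png

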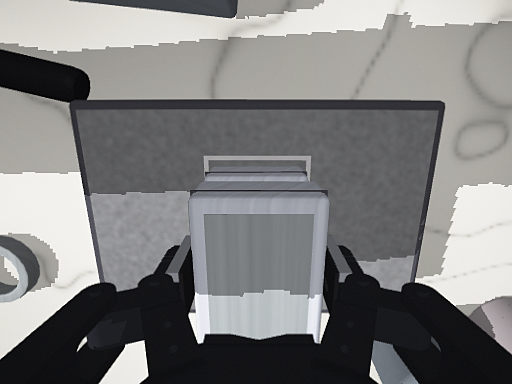

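View pics/b62.png

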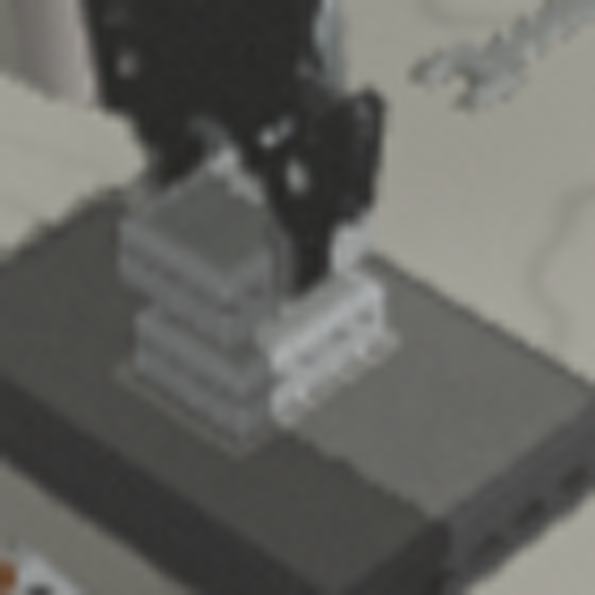

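View pics/a62.png

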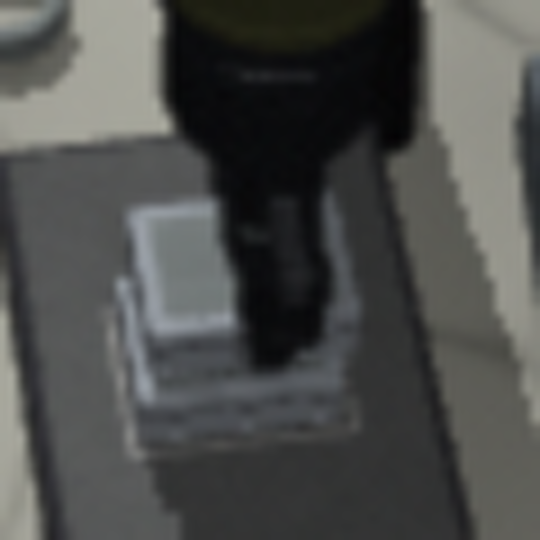

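Request:
jog_arm(targets=[-0.1,0.05,0.6,0,0,0,-0.05,0,0.5,0,0,0,0,0,0.3,0,0,0,0,0,0,0,0,0,0,0,0,0,0,0])

```text
time_s: 68.15
position: [0.609, 0.0055, 0.048]
ee_rot: [-180.0, -0.0, 2.5]
wrist_force: [-0.1, 0.8, -2.6]
opening: 0.0585
```

Run:
```python
from h import *
w=bot.snapshot("wrist");cv2.imwrite("pics/w63.png",w["frame"][:,:,::-1]);print(bot.get_obs()["opening"],bot.get_obs()["wrist_force"],tool()[0])
b=bot.snapshot("side");crop(b,200,160,270,230,8.5,"b63.png")
```

```text
0.058756392230097904 [-0.5772294  -0.81931254 -1.6002344 ] [0.60911323 0.00548073 0.0481321 ]
```

View pics/b63.png

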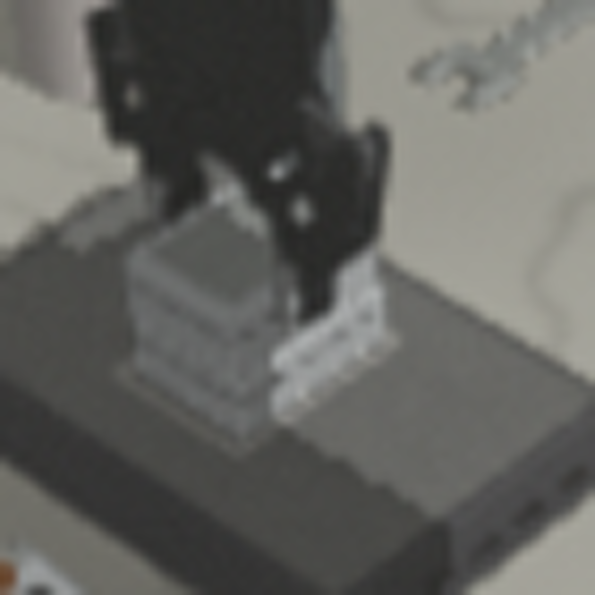

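Nicely aligned; I'll lower the last 2.5 mm and release.

Request:
jog_arm(targets=[0.05,0.05,0.2,0,0,0,0,0,0.1,0,0,0,0,0,0,0,0,0])

```text
time_s: 68.62
position: [0.6097, 0.0049, 0.0456]
ee_rot: [-180.0, -0.0, 2.5]
wrist_force: [-1.8, -0.8, 4.3]
opening: 0.0586
```

Request:
jog_arm(targets=[0,0,0,0,0,0,0,0,0,0,0,0,0,0,0,0,0,0,0,0,0,0,0,0], hand=0)

```text
time_s: 69.12
position: [0.6095, 0.0051, 0.045]
ee_rot: [-180.0, -0.0, 2.5]
wrist_force: [-0.7, 0.0, -0.2]
opening: 0.0853
```

Request:
jog_arm(targets=[0,0,-3,0,0,0,0,0,-5,0,0,0,0,0,-5,0,0,0,0,4,-3,0,0,0,0,4,0,0,0,0,0,4,0,0,0,0,0,0,0,0,0,0,0,0,0,0,0,0])

```text
time_s: 70.12
position: [0.6146, -0.1142, 0.2048]
ee_rot: [-179.9, 0.0, 2.5]
wrist_force: [-0.3, 0.2, 0.1]
opening: 0.0855
```

Run:
```python
from h import *
w=bot.snapshot("wrist");cv2.imwrite("pics/w64.png",w["frame"][:,:,::-1]);print(tool()[0])
crop(w,195,0,335,150,5,"w64c.png")
b=bot.snapshot("side");crop(b,190,150,280,240,6.6,"b64.png")
```

```text
[ 0.61467414 -0.11351721  0.20488252]
```

View pics/w64c.png

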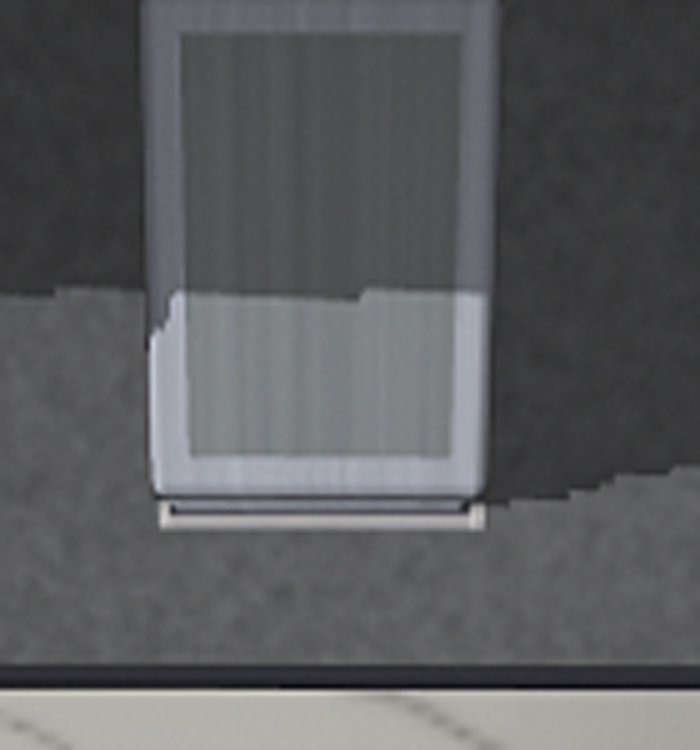

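View pics/b64.png

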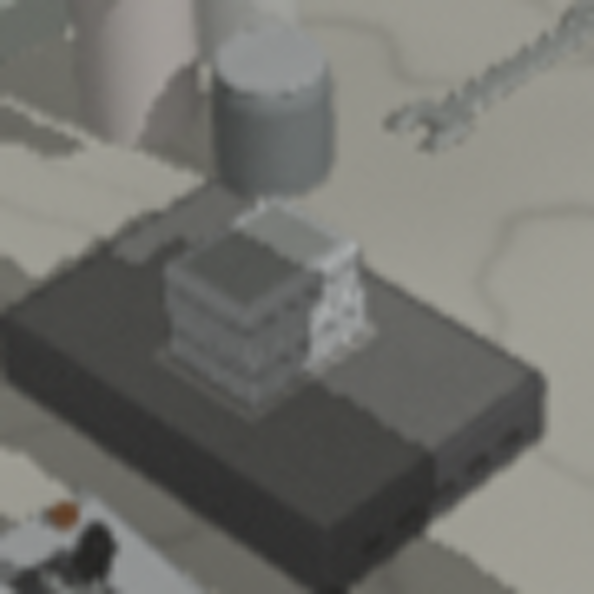

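Run:
```python
from tin import *
w=bot.snapshot("wrist")
P=lambda p,z: plane(w,np.array([p])/5+[195,0]-.4,z)[0].round(4)
print("A edge",P((158,495),.105),P((484,495),.105),"B edge",P((170,514),.075),P((468,514),.075),"outline",P((160,530),.045),P((485,530),.045))
p,r=levpose(-24,.13);print(p)
s=plan([p[0],p[1]-.08,.24],[180,0,50],n=6); s=plan(p+[0,0,.02],r,start=s)
```

```text
A edge [ 0.5821 -0.0388  0.105 ] [ 0.6397 -0.0362  0.105 ] B edge [ 0.5814 -0.0421  0.075 ] [ 0.64   -0.0395  0.075 ] outline [ 0.5764 -0.0458  0.045 ] [ 0.6467 -0.0426  0.045 ]
[0.47983627 0.19094215 0.16976091]
6 rows: -2.08, -3.84, -0.58, 0, 0, -7.9, -1.53, -4.08, -0.58, 0, 0, -7.9, -0.95, -4.26, -0.58, 0, 0, -7.9, -0.36, -4.35, -0.58, 0, 0, -7.9, 0.24, -4.35, -0.58, 0, 0, -7.9, 0.83, -4.28, -0.58, 0, 0, -7.9
5 rows: 1.22, -1.03, 1.01, -4.6, 1.5, -7.1, 1.32, -0.95, 0.96, -4.7, 1.5, -7.1, 1.41, -0.86, 0.92, -4.6, 1.5, -7.1, 1.49, -0.75, 0.9, -4.7, 1.5, -7.2, 1.55, -0.63, 0.88, -4.6, 1.5, -7.1
```

Request:
jog_arm(targets=[-2,-3.8,-0.6,0,0,-7.9,-1.5,-4.1,-0.6,0,0,-7.9,-1,-4.3,-0.6,0,0,-7.9,-0.4,-4.4,-0.6,0,0,-7.9,0.2,-4.4,-0.6,0,0,-7.9,0.8,-4.3,-0.6,0,0,-7.9,1.2,-1,1,-4.6,1.5,-7.1,1.3,-1,1,-4.7,1.5,-7.1,1.4,-0.9,0.9,-4.6,1.5,-7.1,1.5,-0.8,0.9,-4.7,1.5,-7.2,1.5,-0.6,0.9,-4.6,1.5,-7.1,0,0,0,0,0,0], hand=145)

```text
time_s: 71.78
position: [0.476, 0.1911, 0.1895]
ee_rot: [156.1, 0.1, 86.3]
wrist_force: [0.8, 0.1, 0.4]
opening: 0.0366
```

Request:
jog_arm(targets=[0,0,0,0,0,0,0,0,0,0,0,0])

```text
time_s: 72.03
position: [0.4792, 0.1893, 0.1909]
ee_rot: [156.0, -0.0, 85.8]
wrist_force: [-0.3, -0.8, 0.7]
opening: 0.037
```

```bash
python3 lv.py
python3 - <<'E'
from h import *
p,r=levpose(-24,.12);s=plan(p,r,n=3)
w=bot.snapshot("wrist");cv2.imwrite("pics/w65.png",w["frame"][:,:,::-1])
E
```

```text
pos [0.47919326 0.18932472 0.19088938] pivot in tool [ 0.002  -0.0081  0.1495] F tool [-0.8  0.  -0.7] tilt [-24.   -0.1   0.3]
3 rows: 0.06, -0.27, 0.98, 0, 0, -0.1, 0.05, -0.27, 0.99, 0, 0.1, -0.1, 0.06, -0.27, 0.98, 0, 0, -0.1
```

View pics/w65.png

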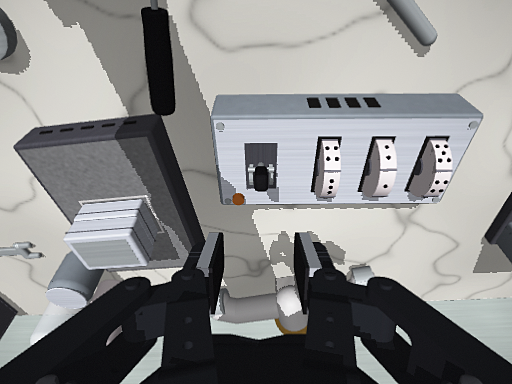

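Request:
jog_arm(targets=[0.1,-0.3,1,0,0,0,0,-0.3,1,0,0,0,0,-0.2,1,0,0,0,0,0,1,0,0,0,0,0,0,0,0,0,0,0,0,0,0,0])

```text
time_s: 72.82
position: [0.4875, 0.19, 0.1507]
ee_rot: [156.0, 0.0, 86.0]
wrist_force: [0.7, 0.0, -0.3]
opening: 0.0365
```

```bash
python3 lv.py
python3 - <<'E'
from h import *
p,r=levpose(-24,.016);s=plan(p,r,n=1)
w=bot.snapshot("wrist");crop(w,160,120,360,270,4,"w66.png")
E
```

```text
pos [0.48745869 0.18998268 0.15066428] pivot in tool [0.0007 0.0008 0.1094] F tool [0.1 0.5 0.6] tilt [-24.   -0.1   0.2]
1 rows: 0.06, 0.08, 9.34, 0, 0.1, -0.1
```

View pics/w66.png

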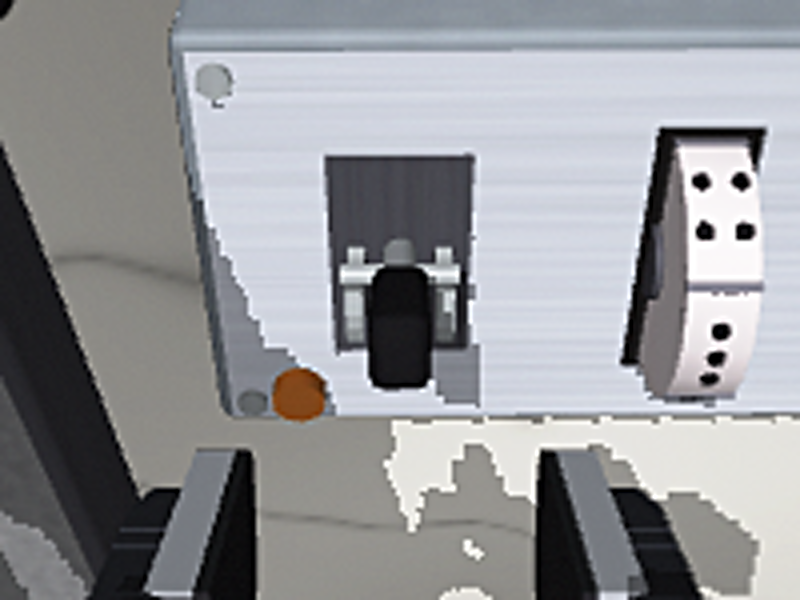

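Request:
jog_arm(targets=[0.05,0.05,2,0,0,0,0,0,2,0,0,0,0,0,2,0,0,0,0,0,2,0,0,0,0,0,0,0,0,0,0,0,0,0,0,0])

```text
time_s: 73.62
position: [0.5202, 0.1884, 0.0782]
ee_rot: [156.0, 0.0, 86.0]
wrist_force: [0.0, -0.3, 0.2]
opening: 0.037
```

```bash
python3 lv.py
python3 - <<'E'
from h import *
p,r=levpose(-24,.016);s=plan(p,r,n=1)
w=bot.snapshot("wrist");crop(w,160,120,360,270,4,"w67.png")
E
```

```text
pos [0.52018519 0.18840378 0.07823913] pivot in tool [-0.0001  0.0003  0.0299] F tool [-0.3  0.1 -0.1] tilt [-24.   -0.1   0.1]
1 rows: -0.02, 0.03, 1.39, 0, 0.1, -0.1
```

View pics/w67.png

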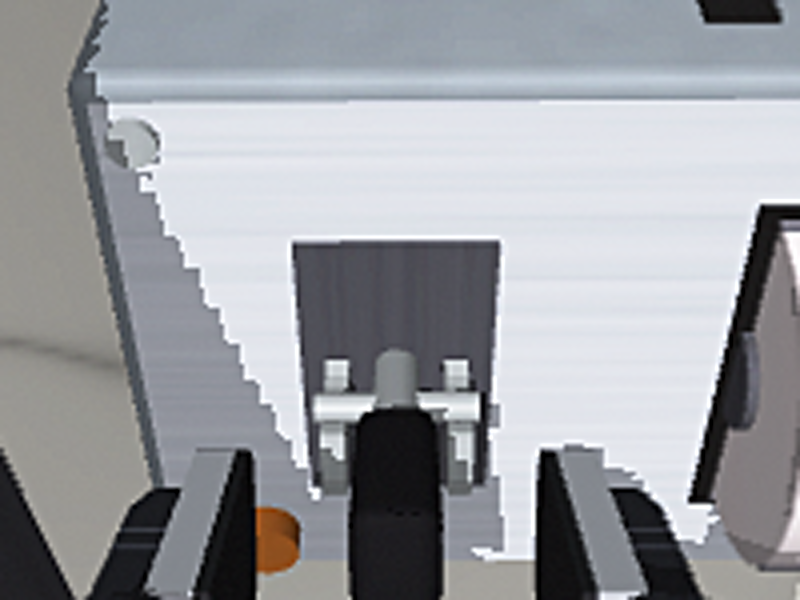

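Request:
jog_arm(targets=[0,0,0.7,0,0,0,0,0,0.65,0,0,0,0,0,0,0,0,0,0,0,0,0,0,0])

```text
time_s: 74.18
position: [0.5256, 0.1877, 0.0651]
ee_rot: [156.0, 0.1, 86.0]
wrist_force: [-0.5, -0.6, 0.7]
opening: 0.0371
```

Request:
jog_arm(targets=[0,0,0,0,0,0,0,0,0,0,0,0,0,0,0,0,0,0,0,0,0,0,0,0], hand=255, newtons=60)

```text
time_s: 74.68
position: [0.5257, 0.1881, 0.0655]
ee_rot: [156.0, 0.0, 86.0]
wrist_force: [-2.3, 1.2, 4.9]
opening: 0.0109
```

```bash
python3 lv.py
```

```text
pos [0.52566252 0.1881107  0.06547265] pivot in tool [-0.0002  0.0005  0.0161] F tool [ 1.  -0.2 -5.4] tilt [-24.   -0.    0.1]
```

Request:
jog_arm(targets=[0,0,-0.5,0,0,0,0,0,-0.5,0,0,0,0,0,0,0,0,0,0,0,0,0,0,0])

```text
time_s: 75.18
position: [0.5218, 0.1882, 0.0744]
ee_rot: [156.0, 0.0, 86.0]
wrist_force: [4.2, 3.7, -5.5]
opening: 0.0109
```

```bash
python3 lv.py
python3 - <<'E'
from h import *
w=bot.snapshot("wrist");crop(w,160,120,360,270,4,"w68.png")
E
```

```text
pos [0.52180199 0.18819672 0.07438512] pivot in tool [-0.      0.0004  0.0258] F tool [4.  1.3 6.6] tilt [-24.   -0.1   0.2]
```

View pics/w68.png

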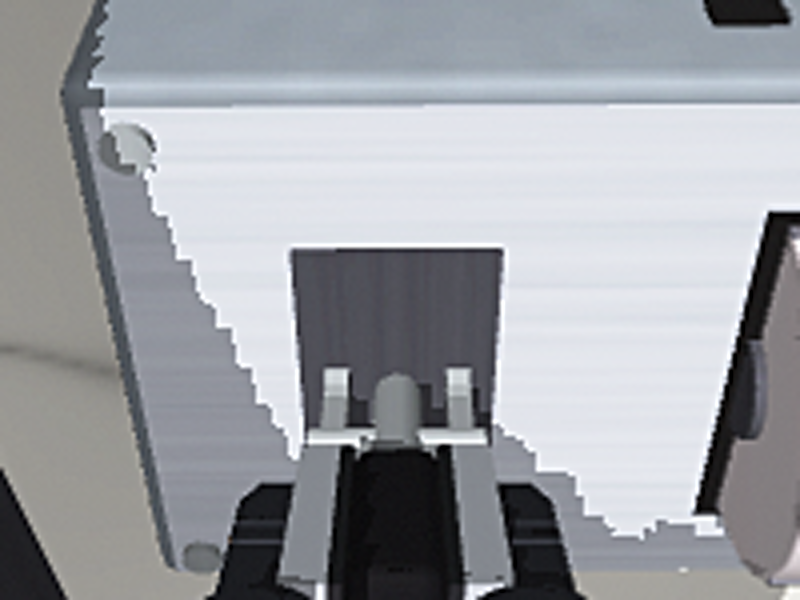

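Request:
jog_arm(targets=[0,0.36,0.02,8,0,0,0,0.36,0.02,8,0,0,0,0.36,0.02,8,0,0,0,0,0,0,0,0])

```text
time_s: 75.72
position: [0.537, 0.1857, 0.0752]
ee_rot: [174.1, 0.6, 85.3]
wrist_force: [-1.6, 13.0, -6.8]
opening: 0.0109
```

```bash
python3 lv.py
```

```text
pos [0.53695738 0.18569597 0.07524129] pivot in tool [ 0.0016 -0.007   0.0236] F tool [12.9 -3.3  6.4] tilt [-5.9 -0.7  0.8]
```

Run:
```python
from h import *
p,r=levpose(9,.0262);s=plan(p,r,n=3)
p,r=levpose(24,.0262);s=plan(p,r,n=3,start=s)
```

```text
3 rows: 0.05, -0.01, -0.06, 5, 0.2, -0.3, 0.04, -0.01, -0.05, 5, 0.2, -0.3, 0.05, -0.02, -0.06, 4.9, 0.2, -0.3
3 rows: 0, 0.23, 0.03, 5, 0, 0, 0, 0.23, 0.01, 5, 0, 0, 0, 0.23, -0.01, 5, 0, 0.0
```

Request:
jog_arm(targets=[0.15,0,-0.05,5,0.2,-0.3,0.1,0,-0.05,5,0.2,-0.3,0.05,0,-0.05,5,0.2,-0.3,0,0,0,0,0,0,0,0,0,0,0,0])

```text
time_s: 76.35
position: [0.5378, 0.1865, 0.0765]
ee_rot: [-171.2, 0.3, 86.2]
wrist_force: [4.6, 8.8, -7.0]
opening: 0.0104
```

```bash
python3 lv.py;python3 - <<'E'
from h import *
p,r=levpose(24,.0262);s=plan(p,r,n=3)
E
```

```text
pos [0.53775108 0.18651003 0.0765    ] pivot in tool [ 0.0007 -0.0013  0.026 ] F tool [9.2 5.  6.3] tilt [ 8.8 -0.3 -0. ]
3 rows: 0.02, 0.19, 0.02, 5.1, 0.1, 0, 0.02, 0.19, 0.01, 5.1, 0.1, 0, 0.01, 0.19, -0.01, 5, 0.1, 0.0
```

Request:
jog_arm(targets=[0.1,0.22,0.02,5.3,0.1,0,0.05,0.22,0.01,5.3,0.1,0,0,0.22,0,5.3,0.1,0,0,0,0,0,0,0,0,0,0,0,0,0])

```text
time_s: 76.97
position: [0.542, 0.1866, 0.0739]
ee_rot: [-155.1, 0.1, 86.2]
wrist_force: [-0.5, 6.8, -5.8]
opening: 0.0104
```

```bash
python3 lv.py;python3 - <<'E'
from h import *
p,r=levpose(24,.0262);s=plan(p,r,n=1)
w=bot.snapshot("wrist");crop(w,160,120,360,270,4,"w69.png")
E
```

```text
pos [0.5420207  0.18659243 0.07388454] pivot in tool [0.0002 0.0011 0.0247] F tool [6.8 1.6 5.6] tilt [24.9 -0.2  0. ]
1 rows: 0.02, 0.06, -0.15, -0.9, 0.1, 0.0
```

View pics/w69.png

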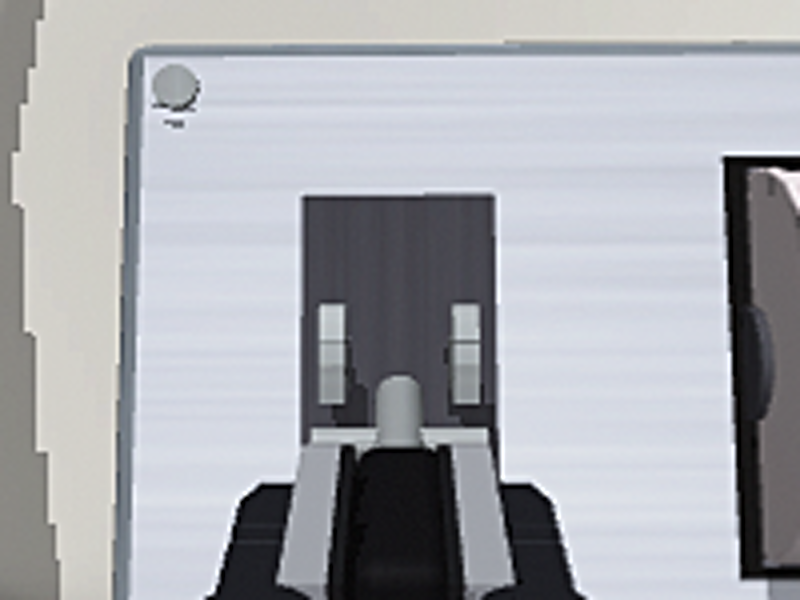

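Request:
jog_arm(targets=[0,0.05,0,0,0,0,0,0,0.3,0,0,0,0,0,0.3,0,0,0,0,0,0,0,0,0])

```text
time_s: 77.53
position: [0.5397, 0.1868, 0.0689]
ee_rot: [-155.1, 0.2, 86.2]
wrist_force: [-1.8, 6.6, -4.3]
opening: 0.0106
```

```bash
python3 lv.py
```

```text
pos [0.53974242 0.18676461 0.06891602] pivot in tool [0.0002 0.001  0.0193] F tool [ 6.5 -0.2  4.9] tilt [24.9 -0.2  0. ]
```

Going in freely (4.9 N at about 4 mm). I'll finish lowering, then release.

Request:
jog_arm(targets=[0,0,0.3,0,0,0,0,0,0,0,0,0])

```text
time_s: 77.78
position: [0.5388, 0.1868, 0.0668]
ee_rot: [-155.2, 0.1, 86.2]
wrist_force: [-1.4, 5.6, -1.6]
opening: 0.0105
```

Request:
jog_arm(targets=[0,0,0,0,0,0,0,0,0,0,0,0,0,0,0,0,0,0,0,0,0,0,0,0], hand=150)

```text
time_s: 78.28
position: [0.5398, 0.1844, 0.0668]
ee_rot: [-155.3, 0.3, 86.1]
wrist_force: [0.7, -0.6, 0.1]
opening: 0.035
```

```bash
python3 lv.py
python3 - <<'E'
from h import *
w=bot.snapshot("wrist");crop(w,160,120,360,270,4,"w70.png")
E
```

```text
pos [0.53983022 0.18443206 0.0667992 ] pivot in tool [ 0.0025 -0.0001  0.0174] F tool [-0.5  0.7 -0.4] tilt [24.7 -0.3  0.1]
```

View pics/w70.png

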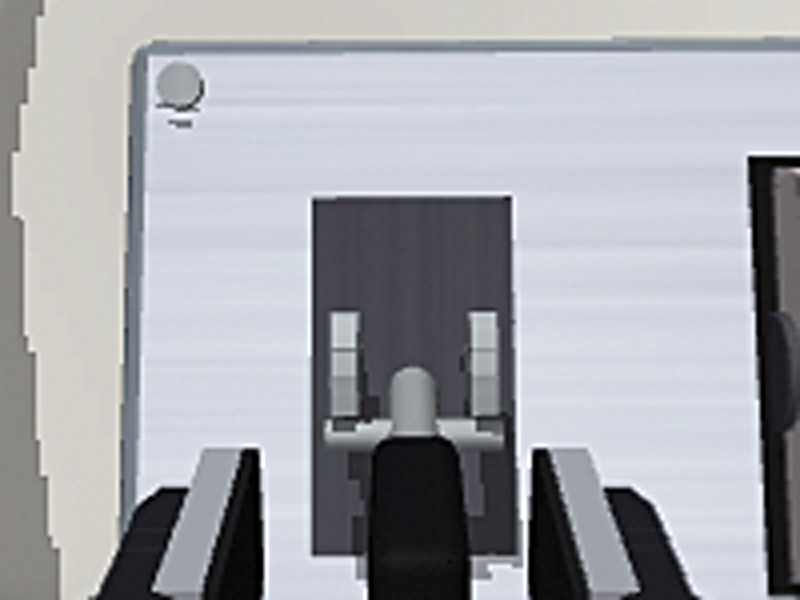

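Request:
jog_arm(targets=[0,0,-2,0,0,0,0,0,-3,0,0,0,0,0,-4,0,0,0,0,0,-5,-5,0,0,0,0,-3,-8,0,0,0,-4,0,-8,0,0,0,-4,0,-4,0,0,0,0,0,0,0,0,0,0,0,0,0,0])

```text
time_s: 79.45
position: [0.5303, 0.1859, 0.2336]
ee_rot: [179.7, 0.3, 86.1]
wrist_force: [0.1, 0.2, 1.2]
opening: 0.0354
```

Run:
```python
from h import *
w=bot.snapshot("wrist");cv2.imwrite("pics/w71.png",w["frame"][:,:,::-1]);print(tool()[0],bot.get_obs()["ee_rot"])
b=bot.snapshot("side");crop(b,120,150,290,310,4,"b71.png")
a=bot.snapshot("scene");cv2.imwrite("pics/a71.png",a["frame"][:,:,::-1])
for th in(20,22,24,26): print(th,proj(w,[lev(np.radians(th),.039),lev(np.radians(th),.073)]).round(1).tolist(),((proj(b,[lev(np.radians(th),.039),lev(np.radians(th),.073)])-[120,150])*4).round(0).tolist())
for wn in WY: print(wn,proj(w,[rim(wn,np.radians(t)) for t in (-30,0,30)]).round(1).tolist())
```

```text
[0.53094783 0.18593662 0.23322152] [179.68708916   0.27123734  86.01988383]
20 [[261.0, 184.4], [261.0, 203.8]] [[312.0, 325.0], [299.0, 286.0]]
22 [[261.0, 185.4], [261.0, 205.6]] [[311.0, 325.0], [297.0, 285.0]]
24 [[261.0, 186.3], [261.0, 207.4]] [[310.0, 324.0], [295.0, 284.0]]
26 [[261.0, 187.2], [261.0, 209.2]] [[309.0, 324.0], [293.0, 284.0]]
left [[425.3, 157.6], [425.0, 173.7], [420.4, 187.4]]
middle [[375.3, 157.5], [375.1, 173.6], [371.9, 187.3]]
right [[325.1, 157.4], [324.9, 173.6], [323.1, 187.3]]
```

View pics/w71.png

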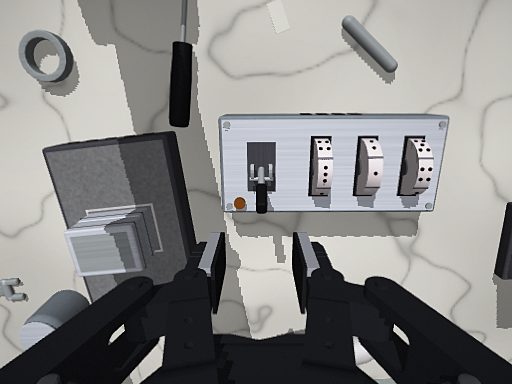

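View pics/b71.png

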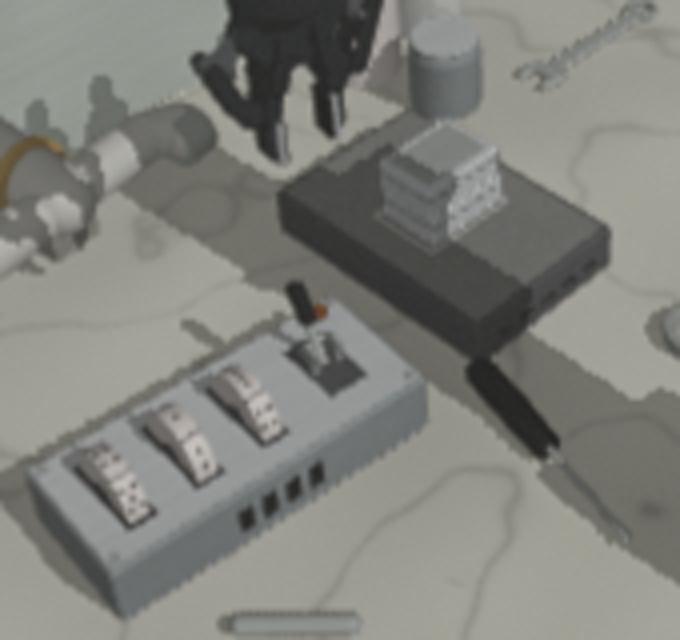

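View pics/a71.png

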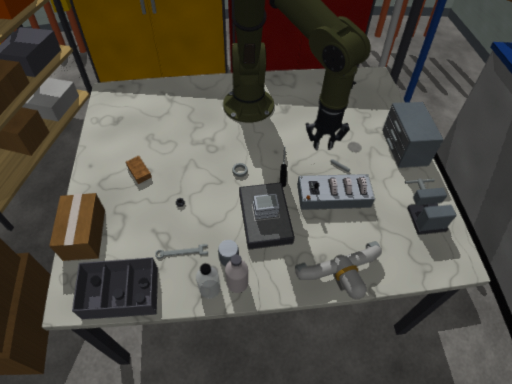

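Run:
```python
from h import *
w=bot.snapshot("wrist");crop(w,240,125,445,215,3.9,"w72.png")
for wn in WY: print(wn,((proj(w,[rim(wn,np.radians(t)) for t in (-30,0,30)])+.4-[240,125])*3.9).round(0).tolist())
```

```text
left [[725.0, 127.0], [724.0, 190.0], [706.0, 244.0]]
middle [[529.0, 127.0], [529.0, 190.0], [516.0, 244.0]]
right [[333.0, 127.0], [332.0, 190.0], [325.0, 244.0]]
```

View pics/w72.png

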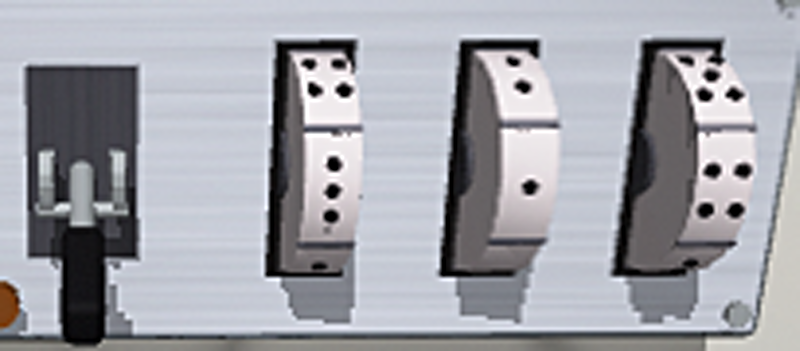

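```bash
python3 -c "
from station import bot
print(bot.hand_in())"
```

```text
the job is handed in; nothing more can be done
None
```

The job is done and handed in at about 80 s of the 210 s allowed; the hand-in reports no verdict.

- **Lever:** I pulled it and flipped it to OFF first. After the tins and wheels I pulled and flipped it back to ON. Both times it dropped home: the spring force fell away as I let it in, and the pin sits at the gate ends as at the start. In the last side view the head lies where a lever at about 24° should be.
- **Wheels:** From the robot they show four dots on the left, one in the middle and three on the right. The last picture puts each within about 2° of its target.
- **Tins:** Only two were on the bench. Both stand in one upright column on the outline, with their long sides along the demagnetiser's y. In x both tins are within 1 mm of the outline's centre. In y the lower one is about 2 mm to one side and the upper about 2 mm to the other, so they are about 3.5 mm apart.
- **Other things:** Nothing else on the bench looked moved in the last scene view.

**Two checks disagreed:**
- The fingertips appear about 28 mm behind the reported TCP in both the wrist and side cameras. I worked to the pictures, and every grasp confirmed that.
- Wrist-camera positions shifted by 2 to 3 mm between poses, so I centred by eye close up.

The highest wrist force I saw was about 29 N.

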